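# Copy a bracket's corner to the mitre jig with a bevel gauge and clamp the rods

### The arm

A 7-joint arm with a two-finger parallel gripper is mounted at the origin on the work surface. World frame = base frame: x ahead of the robot, y to its left, z up, the work surface at z = 0. Lengths are in m, angles in rad, forces in N, time in s.
With the tool pointing down it reaches from about 0.425 to 0.925 m from the base axis. Payload 6.8 kg.
Tool frame: the origin (TCP) lies on the centre line of the jaws, within the pads' length; the fingertips stand 19 mm ahead of it and the grasp point (between the pads) is the TCP; z points along the fingers, y is the line along which they close (so a half turn about z gives the same grasp; the last joint's range is limited). The gripper opens to 85 mm and grips with 20 to 120 N. Pads are 22 mm wide; open, the fingers measure 114 mm over their backs; the gripper's body (76 mm by 85 mm) begins 54 mm behind the grasp point. The pads swing forward as they close: fully open they stand 13 mm farther back than shut.
Start: joints at [1.049, 0.477, 0.022, 1.555, -0.011, 1.109, -0.083], TCP at [0.271, -0.618, 0.25] pointing down, gripper open.
Joint ranges: [-2.96, 2.96], [-0.34, 2.1], [-1.41, 1.46], [0.24, 2.44], [-1.37, 4.51], [0.17, 1.92], [-2.96, 2.96]. Speed limits (rad/s): [2.39, 2.39, 3.14, 3.14, 3.14, 3.14, 3.14].

### API

Orientations are given as a rotation vector (axis times angle).
In Python, from bench import r gives the robot as it stands. The module is installed in compiled form; this text tells all that it offers.
- The arm moves only by the tool arm_command, never from a script. Its argument "rows" is a list of rows, each an object of numbers: "fingers": the opening, from -1 (shut) to 1 (fully open); "x", "y", "z": the shift along the tool's x, y, z in m; "ax", "ay", "az": the turn, a rotation vector about the tool's x, y, z in degrees. In form: [{"fingers": .., "x": .., "y": .., "z": .., "ax": .., "ay": .., "az": ..}, ...]. A call has 1 to 10 rows; each row shifts and turns the commanded pose from where the row before left it, along the tool's axes as they then stand; what a row does not reach is not made up. A row lasts 1/12 s, in which the tool goes at most 41.7 mm and 7.16 degrees, less where a joint would pass 70% of its speed; a pose out of reach is approached as far as the arm can. A call is refused whole if a number of a shift passes 0.0417 or a number of a turn 7.16, either way. A call with a gripper value outside its range is refused whole. The fingers move at their own pace and stop on an object; "grip_force" is the grip in N (left out, the last holds). Time passes only in rows, so rows that do not move let the fingers close. It gives the time, the measured TCP pose, the force, the opening and the grip force at its end, in the units of the state.
- r.get_obs(): the state, without advancing time (a new reading comes with each control period).
- r.grab_frame(name): name is "scene" or "top" or "wrist"; returns a dict with "frame" (384x512x3 uint8, red, green, blue), "depth" (384x512 float32, m along the optical axis (not along the pixel's ray), 0 where there is no reading), "K" (3x3 intrinsics, pixels), "world_from_camera" (4x4, takes a point from camera to world coordinates). Camera axes: x right, y down, z forward; pixel columns grow to the right and rows downward; lengths in m; the calibration is good to about 2 mm. A picture is of the moment at which its call begins.
- r.hand_in(): hands the job in; it is judged then, once.
The state is a dict: "clock": time; "joints": joint angles; "qvel": joint speeds; "tau": joint torques, N m; "tcp_pos": TCP position; "orientation": TCP orientation; "contact_force": force on the tool from outside, world axes, zero at the start; "moment": the same for the moment, N m; "grip_width": finger opening in m; "gripper_force": force on a finger pad.
Only numpy, scipy, OpenCV 4.12 (cv2) and the standard library are available. Lean on these libraries where they do the work, as an engineer would, in place of code of your own. Each camera call takes 0.05 s, during which the arm holds its last target. There are 200 camera calls.

### The job

Set the bevel gauge snugly into the corner of the finished bracket, with its stock along the low bar and its blade flat against the tall bar, and lock it with its lever there; then carry it to the same place in the corner of the mitre jig and, with the gauge sitting there, swing the jig's arm in until it lies flat along the blade. Put the gauge, still locked, back on its cork pad, lay every brass rod from the wooden rack in a V-rest of the arm, one to a rest and roughly centred, and only then swing the strap fully over them. The arm must keep the copied angle to the end, and nothing else on the bench may be disturbed.

Things in the scene. Friction and masses are not known exactly. Their poses are not given: they have to be found in the camera images.
- bracket_corner (a point): Aluminium bracket fixed on the bench (sizes in mm): a low and a tall bar meet in an inside corner of 81 to 105 degrees, the angle to copy. Frame on the bench where the gauge's hinge axis comes to lie when fully in the corner; x along the low bar (24 wide, 10 high, x -12 to 130, inner face at y = -12), z up. The gauge goes on its +y side. Left of the jig as the robot sees it.
- leg_face (a point): On the inner face of the bracket's tall bar (115 long, 20 wide, 34 high, fixed), 60 along it from the corner, 29 above the bench. x along the bar away from the corner, -y out of the face to the gauge. The face passes 12 from bracket_corner's origin, so the 24 wide stock and blade lie flat on both bars at once.
- jig_corner (a point): Mitre jig fixed to the bench: a low steel fence and a swinging arm, the same arrangement as the bracket. Frame on the bench at the arm's pivot axis, which is also where the gauge's hinge axis belongs; x along the fence (24 wide, 10 high, from x = -12 to +130, inner face at y = -12), gauge on its +y side, z up.
- swing_face (a point): On the inner face of the jig's steel arm, 60 from the pivot, 29 above the bench. x along the arm outwards, -y out of the face. Arm 150 long, 40 wide (y 0 to 40 here), top at 34. It swings about jig_corner's z: starts 117 to 132 degrees counter-clockwise (from above) from the fence's x, is swung in clockwise; stiff (0.3 N m), stays where left. The face passes 12 from the pivot.
- swing_handle (a point): Middle of the upright wooden handle near the arm's outer end, 138 from the pivot along the arm, mid-width, 77 above the bench; 16 in diameter, graspable from 60 to its top at 92. The strap turns about its lower part. Axes as swing_face.
- vee1 (a point): Where a rod's centre lies when it rests in the V-rest nearest the pivot: 18 along the arm, mid-width, 44.9 above the bench. Rods lie along this frame's y, across the arm; x along the arm outwards, z up. 90 degree V's, 36 long; their tops are 3 to 8 below the centre of a rod lying in them.
- vee2 (a point): The same for the middle V-rest, 40 from vee1 along the arm.
- vee3 (a point): The same for the outer V-rest, 80 from vee1. The handle and strap post (16 in diameter, top 92 above the bench) is 40 farther out.
- strap (a joint): Brass strap (18 wide, 54 to 58 above the bench) turning about swing_handle's post. 0: sticks out square to the arm, away from the gauge (swing_handle's +y); pi/2 (its stop): lies back along the arm over all V-rests, 2 above the rods. Grows counter-clockwise from above. Upright knob 122 from the post, 12 in diameter, 58 to 80 above the bench. Starts at 0 to 0.25; friction 0.03 N m.
- gauge_centre (a point): Bevel gauge, dark wooden stock: 122 long, 24 wide, 26 high, lying flat, 0.5 kg. Point half-way up, 50 from the hinge axis; x along the stock from hinge to butt: hinge axis at x = -50 (round end, radius 12), butt at x = +60. The blade opens on the +y side. Can be gripped across its width from above, even in a corner, above the 10 high bars.
- blade_mid (a point): On the gauge's steel blade, 60 from the hinge, 29 above the stock's underside; x along the blade outwards. Blade 100 long from the hinge, 24 wide, on top of the stock (26.5 to 31.5 up); meets bar or arm with its +y edge. Starts 113 to 121 degrees counter-clockwise from the stock's x. Hinge stiff (0.12 N m): stays where left, turns when pushed against a bar; the lock adds no stiffness.
- lock (a joint): Brass lock lever on the stock, its vertical axis 47 beyond gauge_centre along x. 0: open, square to the stock, pointing to the stock's -y; pi/2: locked, pointing along the stock past the butt. Grows counter-clockwise from above. Starts at 0 to 0.2. Friction 0.03 N m. Lever 10 wide, reaches 38 from its axis, lies 27 to 35 above the stock's underside.
- pad: Cork pad, 130 x 200 x 4 thick, fixed: the gauge's home. Origin at its centre on the bench, y along its length. The gauge starts on it.
- rod1_center (a point): Centre of a solid brass rod, 14 in diameter, 80 long, 0.1 kg, x along the rod. It starts in one of three shallow grooves, 42 apart, of a fixed wooden rack (96 x 130), its centre 17 above the bench; the ribs beside it reach 14 above the bench. Two or all of the three rods are there.
- rod2_center (a point): Centre of a solid brass rod, 14 in diameter, 80 long, 0.1 kg, x along the rod. It starts in one of three shallow grooves, 42 apart, of a fixed wooden rack (96 x 130), its centre 17 above the bench; the ribs beside it reach 14 above the bench. Two or all of the three rods are there.
- rod3_center (a point): Centre of a solid brass rod, 14 in diameter, 80 long, 0.1 kg, x along the rod. It starts in one of three shallow grooves, 42 apart, of a fixed wooden rack (96 x 130), its centre 17 above the bench; the ribs beside it reach 14 above the bench. Two or all of the three rods are there.
- flux_jar: Bystander: glass jar. Leave it alone.
- oil_bottle: Bystander: small bottle. Leave it alone.
- charcoal: Bystander: black block. Leave it alone.
- cup: Bystander: white cup. Leave it alone.
- brush: Bystander: brush. Leave it alone.
- bob: Bystander: steel weight. Leave it alone.

How it is judged:
By the outcome, as a careful person would: the job done as asked, in the order asked, and still so for the second after the job is handed in, with the robot touching nothing.
Of rod1, rod2, rod3 only 2 to 3 are there at a start; the rules pass over those that are not, and their reading is None.
At some moment in a run one of gauge may be knocked a few centimetres aside while the robot is not near it.
It also fails if it takes over 208 s, if anything falls off the work surface, if the arm or the gripper's body presses on something with over 40 N, if the wrist force passes 120 N, or if a joint passes its speed limit or range.

## Working session

There is one attempt and no reset: what is moved stays moved. The work goes in short steps, Python scripts to look and compute and a tool call to move; the robot and the scene stay as the last step left them, time stands still between calls to the robot, and variables do not carry over. Pictures are saved under pics/ and viewed, at most 14 in all, crops included, and the job is handed in when it is done.

Besides the shell and the picture viewer there is one more tool, called after "Call:" as name([rows], argument=value, ...), one row to a line, values as JSON. arm_command: Moves the arm, as the interface text tells. Its arguments: {"type":"object","properties":{"rows":{"type":"array"},"grip_force":{"type":"number"}},"required":["rows"]}

```bash
mkdir -p pics; cat > h.py <<'E'
import numpy as np, cv2
from scipy.spatial.transform import Rotation as R
from bench import r
def grab(n,save=None):
    f=r.grab_frame(n)
    if save: cv2.imwrite('pics/'+save+'.png',f['frame'][:,:,::-1])
    np.savez('last_'+n+'.npz',**f)
    return f
def load(n): return dict(np.load('last_'+n+'.npz'))
def cloud(f):
    d=f['depth'];K=f['K'];v,u=np.mgrid[:d.shape[0],:d.shape[1]]
    p=np.stack([(u-K[0,2])/K[0,0]*d,(v-K[1,2])/K[1,1]*d,d],-1)
    T=f['world_from_camera'];w=p@T[:3,:3].T+T[:3,3]
    w[d==0]=np.nan
    return w
def heightmap(w,rgb,x0,x1,y0,y1,s=0.001):
    pass
E
python3 - <<'E'
from h import *
for n in('scene','top'):
    f=grab(n,n+'0');print(n,f['K'].tolist(),f['world_from_camera'].round(3).tolist())
o=r.get_obs();print(o)
E
```

```text
scene [[493.2542557450668, 0.0, 252.38884703372614], [0.0, 493.2542557450668, 198.47343255108888], [0.0, 0.0, 1.0]] [[0.765, 0.448, -0.463, 1.226], [0.644, -0.533, 0.549, -0.807], [-0.001, -0.718, -0.696, 1.12], [0.0, 0.0, 0.0, 1.0]]
top [[446.424245400794, 0.0, 257.82207492743885], [0.0, 446.424245400794, 188.33833286318492], [0.0, 0.0, 1.0]] [[-0.066, -0.974, 0.216, 0.225], [-0.998, 0.063, -0.018, 0.03], [0.004, -0.217, -0.976, 1.535], [0.0, 0.0, 0.0, 1.0]]
{'clock': 0.1, 'joints': array([ 1.04893613,  0.4777222 ,  0.02235098,  1.55631432, -0.01150716,
        1.10929839, -0.08311552]), 'qvel': array([-9.21654901e-04, -2.18562425e-03,  1.31838403e-03, -1.70337496e-03,
       -3.31967948e-06, -4.38107282e-04, -4.00511435e-04]), 'tau': array([ 3.06553527e-03, -5.97766113e+01,  1.61307726e+00, -2.81957495e+01,
        1.28080003e-02,  5.00215130e-03,  1.55655994e-05]), 'tcp_pos': array([ 0.27118336, -0.61760153,  0.24943603]), 'orientation': array([-3.07308570e+00, -6.44979201e-01,  6.94960241e-04]), 'contact_force': array([-0.67238541,  0.00181694,  0.21170368]), 'moment': array([-0.01058165,  0.00299989, -0.01555184]), 'gripper_force': 0.0, 'grip_width': 0.08537516915451622}
```

View pics/top0.png

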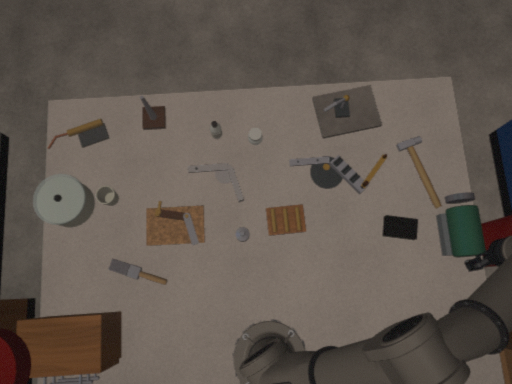

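View pics/scene0.png

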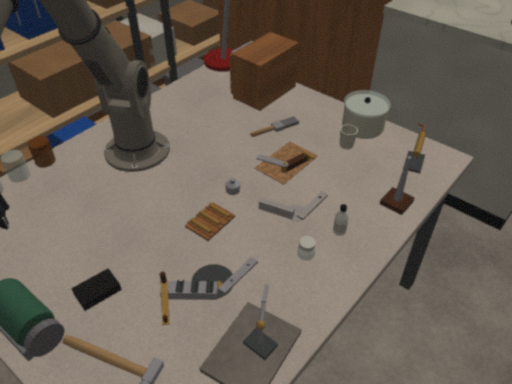

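The top view shows the bracket corner near (228,168), the gauge on its pad at (175,225), and the jig with its pivot near (325,162) and arm running to (365,190). The strap is at (375,170) and the rack at (285,220). Next I'll get coarse world positions.

```bash
cat >> h.py <<'E'
def plan(xyz=None,yaw=None):
    """delta in tool axes; yaw = world angle (deg) of tool x axis, tool down"""
    o=r.get_obs();Rc=R.from_rotvec(o['orientation']);p=o['tcp_pos']
    m=Rc.as_matrix();print('tcp',p.round(4),'yaw x',np.degrees(np.arctan2(m[1,0],m[0,0])).round(2),'tilt',m[:,2].round(3))
    if xyz is not None: print('tool shift mm',(m.T@(np.array(xyz)-p)*1000).round(1))
    if yaw is not None:
        c,s=np.cos(np.radians(yaw)),np.sin(np.radians(yaw))
        Rt=np.array([[c,s,0],[s,-c,0],[0,0,-1.]])
        rv=R.from_matrix(m.T@Rt).as_rotvec(degrees=True)
        print('turn deg',rv.round(2)); 
        if xyz is not None: print('shift after turn mm',(Rt.T@(np.array(xyz)-p)*1000).round(1))
E
python3 - <<'E'
from h import *
f=load('top');w=cloud(f)
for n,(u,v) in dict(brcorner=(228,169),brlow=(195,168),brtall=(240,198),jigcorner=(325,160),jfence=(293,161),armend=(362,187),strapend=(383,157),rack=(285,220),padc=(175,225),gaugeL=(160,213),bladeend=(193,242),bob=(242,234),jar=(255,135),bottle=(215,128),cup=(107,197),char=(400,228)).items():
    print(n,w[v,u].round(3))
plan()
print(r.get_obs()['joints'])
E
```

```text
brcorner [ 0.643  0.102 -0.001]
brlow [0.65  0.218 0.012]
brtall [0.529 0.065 0.027]
jigcorner [ 0.652 -0.244  0.007]
jfence [ 0.655 -0.13   0.009]
armend [ 0.534 -0.35   0.06 ]
strapend [ 0.631 -0.431  0.071]
rack [ 0.443 -0.084  0.024]
padc [0.453 0.294 0.008]
gaugeL [0.494 0.34  0.032]
bladeend [0.388 0.23  0.036]
bob [0.402 0.065 0.048]
jar [ 0.744 -0.001  0.054]
bottle [0.768 0.135 0.085]
cup [0.567 0.527 0.008]
char [ 0.389 -0.469  0.036]
tcp [ 0.2712 -0.6176  0.2494] yaw x 23.71 tilt [-0.001  0.001 -1.   ]
[ 1.04893613  0.4777222   0.02235098  1.55631432 -0.01150716  1.10929839
 -0.08311552]
```

Call:
arm_command([
  {"fingers": 1,"z": -0.04,"az": 5.93},
  {"fingers": 1,"z": -0.04,"az": 5.93},
  {"fingers": 1,"z": -0.04,"az": 5.93},
  {"fingers": 1,"z": -0.03,"az": 5.92},
  {"fingers": 1,"x": 0.022,"y": -0.036},
  {"fingers": 1,"x": 0.022,"y": -0.036},
  {"fingers": 1,"x": 0.022,"y": -0.036},
  {"fingers": 1,"x": 0.022,"y": -0.036},
  {"fingers": 1,"x": 0.022,"y": -0.036},
  {"fingers": 1,"x": 0.022,"y": -0.036},
])

```text
validation failed for argument at $.ro...
```

Call:
arm_command([
  {"fingers": 1,"x": 0.022,"y": -0.036},
  {"fingers": 1,"x": 0.022,"y": -0.036},
  {"fingers": 1,"x": 0.022,"y": -0.036},
  {"fingers": 1,"x": 0.022,"y": -0.036},
  {"fingers": 1},
])

```text
validation failed for argument at $.ro...
```

```bash
python3 - <<'E'
from h import *
plan(); print(r.get_obs()['joints'].round(2),r.get_obs()['contact_force'])
f=grab('wrist','w1');print(f['world_from_camera'].round(3).tolist(),f['K'][0,0]);
E
```

```text
tcp [ 0.2712 -0.6176  0.2494] yaw x 23.71 tilt [-0.001  0.001 -1.   ]
[ 1.05  0.48  0.02  1.56 -0.01  1.11 -0.08] [-0.67238541  0.00181694  0.21170368]
[[0.402, -0.87, -0.286, 0.345], [-0.915, -0.382, -0.125, -0.585], [-0.001, 0.312, -0.95, 0.374], [0.0, 0.0, 0.0, 1.0]] 267.76164509787856
```

View pics/w1.png

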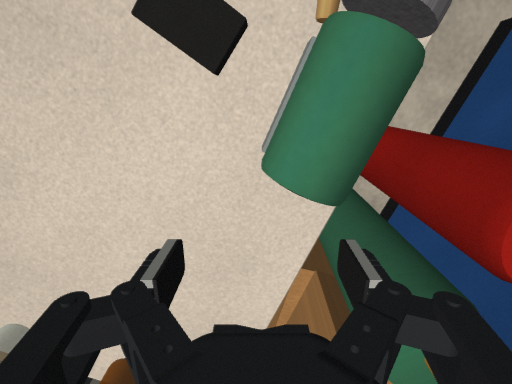

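The wrist view at the start pose shows only the green tool and the charcoal block, no task objects. The arm call was refused, so I'll retry with full rows.

Call:
arm_command([
  {"fingers": 1,"x": 0,"y": 0,"z": -0.04,"ax": 0,"ay": 0,"az": 5.93},
  {"fingers": 1,"x": 0,"y": 0,"z": -0.04,"ax": 0,"ay": 0,"az": 5.93},
  {"fingers": 1,"x": 0,"y": 0,"z": -0.04,"ax": 0,"ay": 0,"az": 5.93},
  {"fingers": 1,"x": 0,"y": 0,"z": -0.03,"ax": 0,"ay": 0,"az": 5.92},
  {"fingers": 1,"x": 0.022,"y": -0.036,"z": 0,"ax": 0,"ay": 0,"az": 0},
  {"fingers": 1,"x": 0.022,"y": -0.036,"z": 0,"ax": 0,"ay": 0,"az": 0},
])

```text
clock: 0.65
tcp_pos: [0.3135, -0.5487, 0.4024]
orientation: [3.137, -0.01, 0.002]
contact_force: [1.1, 0.2, -1.3]
grip_width: 0.0854
gripper_force: 0.0
```

Call:
arm_command([
  {"fingers": 1,"x": 0.022,"y": -0.036,"z": 0,"ax": 0,"ay": 0,"az": 0},
  {"fingers": 1,"x": 0.022,"y": -0.036,"z": 0,"ax": 0,"ay": 0,"az": 0},
  {"fingers": 1,"x": 0.022,"y": -0.036,"z": 0,"ax": 0,"ay": 0,"az": 0},
  {"fingers": 1,"x": 0.022,"y": -0.036,"z": 0,"ax": 0,"ay": 0,"az": 0},
  {"fingers": 1,"x": 0.022,"y": -0.036,"z": 0,"ax": 0,"ay": 0,"az": 0},
  {"fingers": 1,"x": 0.022,"y": -0.036,"z": 0,"ax": 0,"ay": 0,"az": 0},
  {"fingers": 1,"x": 0.022,"y": -0.036,"z": 0,"ax": 0,"ay": 0,"az": 0},
  {"fingers": 1,"x": 0.022,"y": -0.036,"z": 0,"ax": 0,"ay": 0,"az": 0},
  {"fingers": 1,"x": 0,"y": 0,"z": 0,"ax": 0,"ay": 0,"az": 0},
])

```text
clock: 1.4
tcp_pos: [0.4934, -0.2528, 0.4002]
orientation: [-3.137, -0.021, -0.003]
contact_force: [0.2, 1.5, -0.2]
grip_width: 0.0854
gripper_force: 0.0
```

```bash
python3 - <<'E'
from h import *
plan(); print(r.get_obs()['joints'].round(2))
f=grab('wrist','w2');np.savez('jig.npz',**f)
E
```

```text
tcp [ 0.4934 -0.2528  0.4002] yaw x 0.78 tilt [ 0.002  0.004 -1.   ]
[ 0.47  0.18 -0.13  1.63  0.02  1.33 -1.21]
```

View pics/w2.png

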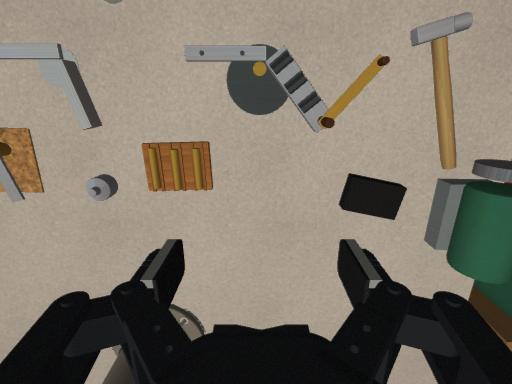

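The view shows the jig fence at (185-265,52), pivot pin at (260,69), handle at (327,122) and knob at (384,60). The rack holds three rods at (154/176/197,168). I'll move over to the bracket and gauge.

Call:
arm_command([
  {"fingers": 1,"x": 0,"y": -0.04,"z": 0,"ax": 0,"ay": 0,"az": 0},
  {"fingers": 1,"x": 0,"y": -0.04,"z": 0,"ax": 0,"ay": 0,"az": 0},
  {"fingers": 1,"x": 0,"y": -0.04,"z": 0,"ax": 0,"ay": 0,"az": 0},
  {"fingers": 1,"x": 0,"y": -0.04,"z": 0,"ax": 0,"ay": 0,"az": 0},
  {"fingers": 1,"x": 0,"y": -0.04,"z": 0,"ax": 0,"ay": 0,"az": 0},
  {"fingers": 1,"x": 0,"y": -0.04,"z": 0,"ax": 0,"ay": 0,"az": 0},
  {"fingers": 1,"x": 0,"y": -0.04,"z": 0,"ax": 0,"ay": 0,"az": 0},
  {"fingers": 1,"x": 0,"y": -0.04,"z": 0,"ax": 0,"ay": 0,"az": 0},
  {"fingers": 1,"x": 0,"y": -0.04,"z": 0,"ax": 0,"ay": 0,"az": 0},
  {"fingers": 1,"x": 0,"y": -0.04,"z": 0,"ax": 0,"ay": 0,"az": 0},
])

```text
clock: 2.28
tcp_pos: [0.4886, 0.138, 0.4003]
orientation: [3.141, -0.003, 0.0]
contact_force: [1.8, -0.2, -0.4]
grip_width: 0.0854
gripper_force: 0.0
```

Call:
arm_command([
  {"fingers": 1,"x": 0,"y": -0.04,"z": 0,"ax": 0,"ay": 0,"az": 0},
  {"fingers": 1,"x": 0,"y": -0.01,"z": 0,"ax": 0,"ay": 0,"az": 0},
  {"fingers": 1,"x": 0,"y": 0,"z": 0,"ax": 0,"ay": 0,"az": 0},
  {"fingers": 1,"x": 0,"y": 0,"z": 0,"ax": 0,"ay": 0,"az": 0},
])

```text
clock: 2.62
tcp_pos: [0.4889, 0.1866, 0.3999]
orientation: [3.141, -0.0, -0.001]
contact_force: [-0.1, -1.1, -0.1]
grip_width: 0.0853
gripper_force: 0.0
```

```bash
python3 - <<'E'
from h import *
plan(); print(r.get_obs()['joints'].round(2))
f=grab('wrist','w3');np.savez('brk.npz',**f)
def rects(name,lo,hi,minA=60):
    f=dict(np.load(name));w=cloud(f);z=w[...,2]
    m=((z>lo)&(z<hi)).astype(np.uint8)
    m[230:]=0
    n,l,s,c=cv2.connectedComponentsWithStats(m)
    for i in range(1,n):
        if s[i,4]<minA: continue
        P=w[l==i][:,:2].astype(np.float32)
        b=cv2.minAreaRect(P*1000)
        print('  px',c[i].round(),'n',s[i,4],'z',np.median(z[l==i]).round(4),'ctr',np.round(b[0],1),'size',np.round(b[1],1),'ang',round(b[2],2))
for nm in('jig.npz','brk.npz'):
    for lo,hi in((.006,.0125),(.018,.0255),(.0255,.0295),(.0305,.038),(.05,.062),(.075,.095)):
        print(nm,lo,hi);rects(nm,lo,hi)
E
```

```text
tcp [0.4889 0.1866 0.3999] yaw x -0.0 tilt [-0.001 -0.001 -1.   ]
[-0.05  0.15 -0.49  1.68  0.07  1.33 -2.12]
jig.npz 0.006 0.0125
  px [30. 51.] n 952 z 0.0101 ctr [652.3 154.1] size [ 24.  106.2] ang 0.94
  px [224.  53.] n 1250 z 0.0105 ctr [ 653.7 -186.4] size [ 24.1 140.4] ang 0.77
  px [85. 92.] n 137 z 0.0093 ctr [581.6  68.2] size [114.5   5.1] ang 13.42
  px [207. 165.] n 294 z 0.0102 ctr [ 452.7 -146.4] size [94.4 11.9] ang 2.6
  px [147. 164.] n 234 z 0.0102 ctr [447.6 -36. ] size [95.2 26.4] ang 2.09
  px [166. 166.] n 419 z 0.0104 ctr [448.8 -65.2] size [94.8 18.9] ang 3.32
  px [187. 162.] n 507 z 0.0103 ctr [ 450.6 -106.9] size [94.9 51.8] ang 2.1
  px [434. 203.] n 110 z 0.0091 ctr [ 376.  -609.6] size [  5.9 111.3] ang 87.8
jig.npz 0.018 0.0255
  px [462.  16.] n 86 z 0.0239 ctr [ 708.7 -576.2] size [12. 28.] ang 18.07
  px [463.  27.] n 88 z 0.0229 ctr [ 694.9 -579.3] size [12.2 27.9] ang 30.35
  px [443.  97.] n 1221 z 0.0234 ctr [ 570.5 -582.2] size [236.9  26.3] ang 17.72
  px [81. 93.] n 183 z 0.0217 ctr [582.   67.8] size [114.7   2.9] ang 15.48
  px [154. 168.
[... 2901 characters left out ...]
 ctr [563.2 493.2] size [15.9 50.1] ang 87.19
  px [ 61. 104.] n 112 z 0.0343 ctr [563.4 531. ] size [46.6 19.4] ang 3.01
  px [ 40. 132.] n 117 z 0.0345 ctr [510.2 589.2] size [14.4 88.3] ang 56.54
  px [226. 168.] n 916 z 0.0356 ctr [459.5 260.3] size [173.3  66.3] ang 41.79
  px [323. 188.] n 319 z 0.0333 ctr [407.7  64.6] size [44.8 43.2] ang 89.2
brk.npz 0.05 0.062
  px [ 25. 111.] n 492 z 0.056 ctr [543.1 594.1] size [ 49.  145.2] ang 82.36
  px [ 51. 104.] n 212 z 0.0563 ctr [563.6 528.3] size [53.8 28.8] ang 1.88
  px [ 79. 104.] n 122 z 0.0563 ctr [565.1 493.2] size [56.  19.6] ang 3.35
brk.npz 0.075 0.095
  px [ 13. 118.] n 808 z 0.085 ctr [534.6 589.5] size [ 36.8 131.7] ang 75.02
```

View pics/w3.png

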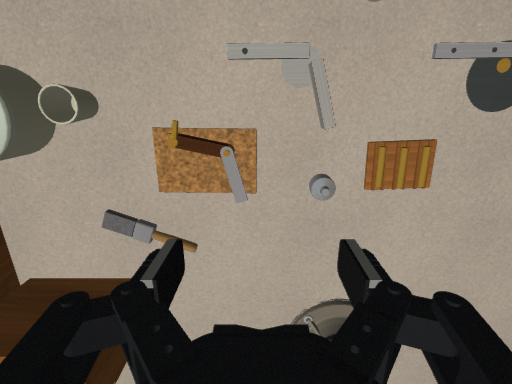

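The view shows the gauge hinge at (227,152), butt and lever at (176,138), and blade tip at (241,200). The bracket corner is near (315,52). I'll fit the gauge pose and refine the angles.

```bash
cat >> h.py <<'E'
def pca(P):
    c=P.mean(0);_,s,v=np.linalg.svd(P-c,full_matrices=False)
    a=np.degrees(np.arctan2(v[0,1],v[0,0]))
    return a
def seg(f,lo,hi,box,cond=None):
    """pixels in height range inside world box (x0,x1,y0,y1) mm, largest component; returns Nx2 mm, and rect"""
    w=cloud(f)*1000;x,y,z=w[...,0],w[...,1],w[...,2]
    m=(z>lo)&(z<hi)&(x>box[0])&(x<box[1])&(y>box[2])&(y<box[3])
    if cond is not None: m&=cond(f['frame'].astype(int))
    n,l,s,c=cv2.connectedComponentsWithStats(m.astype(np.uint8),connectivity=8)
    if n<2: return None
    i=1+s[1:,4].argmax();P=w[l==i][:,:2]
    b=cv2.minAreaRect(P.astype(np.float32))
    return P,dict(n=len(P),mean=P.mean(0).round(1),pca=round(pca(P)%180,2),ctr=np.round(b[0],1),size=np.round(b[1],1),ang=round(b[2],2))
grey=lambda c:(c.max(-1)-c.min(-1)<25)
brown=lambda c:(c[...,0]-c[...,2]>20)
E
python3 - <<'E'
from h import *
J=dict(np.load('jig.npz'));B=dict(np.load('brk.npz'))
for n,f in(('J',J),('B',B)):
    print(n,'low',seg(f,6,13,(630,670,95,260))[1]);print(n,'tall',seg(f,31,38,(500,660,30,120))[1])
    print(n,'fence',seg(f,6,13,(630,670,-270,-100))[1])
print('arm',seg(J,31,38,(480,680,-420,-230))[1])
g=(350,560,180,380)
P,s=seg(B,32.5,38,g,grey);print('blade',s)
P,s=seg(B,26,32.5,g,lambda c:c.sum(-1)<260);print('stock',s)
P,s=seg(B,32.5,42,(440,560,300,380),brown);print('lever',s)
c=B['frame'];print(c[138:158:4,190:235:6].tolist())
P,s=seg(B,32.5,42,(420,560,180,290),brown);print('pin',s)
P,s=seg(B,2,7,(350,560,180,400));print('pad',s)
E
```

```text
J low {'n': 958, 'mean': array([652.1, 152. ]), 'pca': np.float64(91.26), 'ctr': array([652.3, 154.1]), 'size': array([ 24. , 106.2]), 'ang': 0.94}
J tall {'n': 868, 'mean': array([581.6,  77. ]), 'pca': np.float64(15.51), 'ctr': array([579.3,  77.2]), 'size': array([114.7,  21.6]), 'ang': 15.13}
J fence {'n': 1267, 'mean': array([ 653.4, -186.1]), 'pca': np.float64(90.35), 'ctr': array([ 653.7, -186.4]), 'size': array([ 24.1, 140.4]), 'ang': 0.77}
B low {'n': 1281, 'mean': array([652.1, 173.6]), 'pca': np.float64(90.49), 'ctr': array([652. , 173.4]), 'size': array([ 23.9, 141.9]), 'ang': 0.19}
B tall {'n': 833, 'mean': array([581.6,  78.5]), 'pca': np.float64(15.47), 'ctr': array([579.5,  77.7]), 'size': array([114.6,  20.3]), 'ang': 15.34}
B fence {'n': 1194, 'mean': array([ 653.1, -180.5]), 'pca': np.float64(90.38), 'ctr': array([ 653.5, -183.8]), 'size': array([ 24.3, 136.2]), 'ang': 0.73}
arm {'n': 1346, 'mean': array([ 594.3, -315.1]), 'pca': np.float64(37.43), 'ctr': array([ 592.6, -318.5]), 'size': array([149.4,  40.2]), 'ang': 39.28}
blade {'n': 667, 'mean': array([435.1, 23
[... 592 characters left out ...]
12], [67, 47, 28], [154, 112, 66], [133, 97, 56]], [[67, 38, 23], [63, 36, 20], [66, 38, 20], [65, 36, 21], [65, 37, 19], [68, 40, 22], [100, 95, 94], [62, 46, 18]], [[76, 43, 24], [67, 38, 19], [67, 39, 22], [69, 39, 23], [68, 39, 21], [112, 101, 97], [128, 98, 43], [104, 101, 100]], [[128, 92, 54], [161, 117, 69], [133, 94, 55], [88, 51, 28], [69, 40, 23], [100, 85, 76], [151, 114, 44], [136, 134, 133]]]
pin {'n': 42, 'mean': array([479.2, 249.5]), 'pca': np.float64(127.4), 'ctr': array([478.7, 249.6]), 'size': array([11.8, 11.8]), 'ang': 89.0}
pad {'n': 3144, 'mean': array([441.2, 332.4]), 'pca': np.float64(62.09), 'ctr': array([454.9, 320.9]), 'size': array([155.2, 128.9]), 'ang': 88.59}
```

Call:
arm_command([
  {"fingers": 1,"x": 0,"y": -0.0373,"z": 0,"ax": 0,"ay": 0,"az": 0},
  {"fingers": 1,"x": 0,"y": -0.0373,"z": 0,"ax": 0,"ay": 0,"az": 0},
  {"fingers": 1,"x": 0,"y": -0.0373,"z": 0,"ax": 0,"ay": 0,"az": 0},
  {"fingers": 1,"x": 0,"y": 0,"z": 0.023,"ax": 0,"ay": 0,"az": -7.1},
  {"fingers": 1,"x": 0,"y": 0,"z": 0.023,"ax": 0,"ay": 0,"az": -7.1},
  {"fingers": 1,"x": 0,"y": 0,"z": 0.023,"ax": 0,"ay": 0,"az": -7.1},
  {"fingers": 1,"x": 0,"y": 0,"z": 0.023,"ax": 0,"ay": 0,"az": -7.1},
  {"fingers": 1,"x": 0,"y": 0,"z": 0.023,"ax": 0,"ay": 0,"az": -7.1},
  {"fingers": 1,"x": 0,"y": 0,"z": 0.023,"ax": 0,"ay": 0,"az": -7.1},
  {"fingers": 1,"x": 0,"y": 0,"z": 0.023,"ax": 0,"ay": 0,"az": -7.1},
])

```text
clock: 3.5
tcp_pos: [0.4901, 0.2964, 0.2381]
orientation: [2.848, 1.322, -0.0]
contact_force: [0.6, 0.1, 0.6]
grip_width: 0.0855
gripper_force: 0.0
```

Call:
arm_command([
  {"fingers": 1,"x": 0,"y": 0,"z": 0.023,"ax": 0,"ay": 0,"az": -7.0},
  {"fingers": 1,"x": 0,"y": 0,"z": 0.023,"ax": 0,"ay": 0,"az": -7.0},
  {"fingers": 1,"x": 0,"y": 0,"z": 0.023,"ax": 0,"ay": 0,"az": -7.0},
  {"fingers": 1,"x": 0,"y": 0,"z": 0.02,"ax": 0,"ay": 0,"az": -7.1},
  {"fingers": 1,"x": 0,"y": 0,"z": 0,"ax": 0,"ay": 0,"az": 0},
  {"fingers": 1,"x": 0,"y": 0,"z": 0,"ax": 0,"ay": 0,"az": 0},
])

```text
clock: 4.0
tcp_pos: [0.4893, 0.2969, 0.1495]
orientation: [2.451, 1.964, -0.004]
contact_force: [1.1, 0.4, 0.6]
grip_width: 0.0852
gripper_force: 0.0
```

```bash
python3 - <<'E'
from h import *
plan([.4896,.2984,.036],77.8); print(r.get_obs()['joints'].round(2))
f=grab('wrist','w4')
g=(350,560,180,380)
P,s=seg(f,26,32.5,g,lambda c:c.sum(-1)<260);print('stock',s)
P,s=seg(f,32.5,38,g,grey);print('blade',s)
P,s=seg(f,32.5,42,(440,560,300,380),brown);print('lever',s)
E
```

```text
tcp [0.4893 0.2969 0.1495] yaw x 77.42 tilt [-0.002 -0.002 -1.   ]
tool shift mm [1.800e+00 1.000e-01 1.135e+02]
turn deg [-0.08  0.14 -0.38]
shift after turn mm [  1.6  -0.  113.5]
[-0.1   0.53 -0.73  1.86  0.43  0.92 -1.25]
stock {'n': 2030, 'mean': array([489.9, 300.4]), 'pca': np.float64(78.39), 'ctr': array([489.3, 298.1]), 'size': array([90.5, 24. ]), 'ang': 78.01}
blade {'n': 2014, 'mean': array([438.5, 239.4]), 'pca': np.float64(17.53), 'ctr': array([436.4, 238.4]), 'size': array([112.2,  24.8]), 'ang': 15.59}
lever {'n': 688, 'mean': array([512.7, 342.8]), 'pca': np.float64(170.19), 'ctr': array([513.5, 340.8]), 'size': array([15.9, 45.3]), 'ang': 75.37}
```

Call:
arm_command([
  {"fingers": 1,"x": 0.001,"y": 0,"z": 0.038,"ax": 0,"ay": 0,"az": -0.4},
  {"fingers": 1,"x": 0.0007,"y": 0,"z": 0.038,"ax": 0,"ay": 0,"az": 0},
  {"fingers": 1,"x": 0,"y": 0,"z": 0.0375,"ax": 0,"ay": 0,"az": 0},
  {"fingers": 1,"x": 0,"y": 0,"z": 0,"ax": 0,"ay": 0,"az": 0},
  {"fingers": -1,"x": 0,"y": 0,"z": 0,"ax": 0,"ay": 0,"az": 0},
  {"fingers": -1,"x": 0,"y": 0,"z": 0,"ax": 0,"ay": 0,"az": 0},
  {"fingers": -1,"x": 0,"y": 0,"z": 0,"ax": 0,"ay": 0,"az": 0},
  {"fingers": -1,"x": 0,"y": 0,"z": 0,"ax": 0,"ay": 0,"az": 0},
  {"fingers": -1,"x": 0,"y": 0,"z": 0,"ax": 0,"ay": 0,"az": 0},
  {"fingers": -1,"x": 0,"y": 0,"z": 0,"ax": 0,"ay": 0,"az": 0},
], grip_force=50)

```text
clock: 4.88
tcp_pos: [0.49, 0.3017, 0.0388]
orientation: [2.438, 1.98, 0.004]
contact_force: [-0.7, -0.6, 10.0]
grip_width: 0.0224
gripper_force: 50.0
```

Call:
arm_command([
  {"fingers": -1,"x": 0,"y": 0,"z": 0,"ax": 0,"ay": 0,"az": 0},
  {"fingers": -1,"x": 0,"y": 0,"z": 0,"ax": 0,"ay": 0,"az": 0},
  {"fingers": -1,"x": 0,"y": 0,"z": -0.02,"ax": 0,"ay": 0,"az": 0},
  {"fingers": -1,"x": 0,"y": 0,"z": -0.03,"ax": 0,"ay": 0,"az": 0},
  {"fingers": -1,"x": 0,"y": 0,"z": -0.03,"ax": 0,"ay": 0,"az": 0},
  {"fingers": -1,"x": 0,"y": 0,"z": 0,"ax": 0,"ay": 0,"az": 0},
  {"fingers": -1,"x": 0,"y": 0,"z": 0,"ax": 0,"ay": 0,"az": 0},
])

```text
clock: 5.47
tcp_pos: [0.4899, 0.3013, 0.1182]
orientation: [2.438, 1.98, 0.005]
contact_force: [0.6, -0.2, -5.9]
grip_width: 0.0224
gripper_force: 51.0
```

```bash
python3 - <<'E'
from h import *
plan([.6135,.1843,.1],90.4); print(r.get_obs()['joints'].round(2))
f=grab('wrist','w5')
w=cloud(f);m=(w[...,2]>0.02)
plan()
E
```

```text
tcp [0.4899 0.3013 0.1182] yaw x 78.17 tilt [ 0.003  0.001 -1.   ]
tool shift mm [-89.2 145.   18.4]
turn deg [  0.16  -0.1  -12.23]
shift after turn mm [-117.9  122.8   18.2]
[-0.13  0.57 -0.7   1.88  0.48  0.87 -1.28]
tcp [0.489  0.3003 0.1166] yaw x 78.17 tilt [ 0.    -0.001 -1.   ]
```

View pics/w5.png

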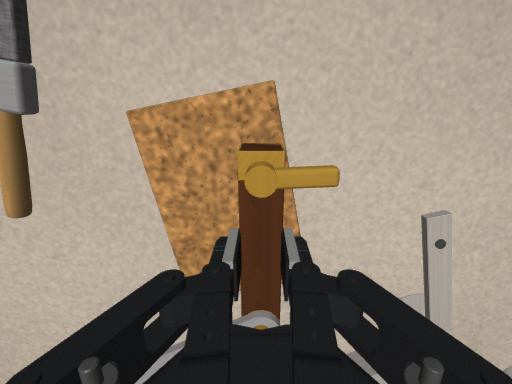

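The gauge is held with its stock centred between the pads, lever brass at (262,178)-(338,177), butt up at (262,148). I'll check how far the fingertips reach below the stock top.

```bash
python3 - <<'E'
from h import *
f=load('wrist');w=cloud(f);T=r.get_obs()
m=R.from_rotvec(T['orientation']).as_matrix();q=(w-T['tcp_pos'])@m*1000
for (u,v) in [(262,215),(262,250),(262,150),(320,177),(240,235),(233,240),(236,262),(238,285),(290,235),(294,240),(292,262),(290,285),(300,300)]:
    print((u,v),q[v,u].round(1),f['frame'][v,u])
# tip: max tool z of finger pixels close to fingers
reg=np.zeros(w.shape[:2],bool);reg[225:310,205:320]=1
for a,b in((-40,-13),(13,40)):
    s=reg&(q[...,1]>a)&(q[...,1]<b)&(q[...,2]<60)&(abs(q[...,0])<20)
    print(np.percentile(q[s][:,2],[50,90,99,100]).round(1),s.sum())
E
```

```text
(262, 215) [23.   2.2  6.9] [76 46 28]
(262, 250) [1.2 2.3 7.4] [74 43 24]
(262, 150) [58.   2.2  8.7] [78 51 25]
(320, 177) [47.  29.8 -2.9] [167 128  50]
(240, 235) [11.9 -9.8  5.1] [32 25 21]
(233, 240) [ 13.  -12.9  -2.3] [119 119 114]
(236, 262) [ 11.4  -9.9 -19.8] [17 19 16]
(238, 285) [ -4.9  -9.8 -15.1] [11 10 11]
(290, 235) [12.3 17.4  4.5] [120 119 114]
(294, 240) [12.9 18.8 -2.2] [119 119 114]
(292, 262) [ 11.8  15.7 -20.5] [146 145 139]
(290, 285) [  4.9  14.3 -27.7] [16 17 19]
(300, 300) [ 18.7  14.4 -53.1] [28 29 31]
[-29.2   1.7  10.5  13.1] 1365
[-29.   -0.   10.3  13.3] 2180
```

Call:
arm_command([
  {"fingers": -1,"x": 0,"y": 0,"z": 0,"ax": 0,"ay": 0,"az": -6.1},
  {"fingers": -1,"x": 0,"y": 0,"z": 0,"ax": 0,"ay": 0,"az": -6.1},
  {"fingers": -1,"x": -0.0256,"y": 0.0331,"z": 0,"ax": 0,"ay": 0,"az": 0},
  {"fingers": -1,"x": -0.0256,"y": 0.0331,"z": 0,"ax": 0,"ay": 0,"az": 0},
  {"fingers": -1,"x": -0.0256,"y": 0.0331,"z": 0,"ax": 0,"ay": 0,"az": 0},
  {"fingers": -1,"x": -0.0256,"y": 0.0331,"z": 0,"ax": 0,"ay": 0,"az": 0},
  {"fingers": -1,"x": 0,"y": 0,"z": 0,"ax": 0,"ay": 0,"az": 0},
  {"fingers": -1,"x": 0,"y": 0,"z": 0,"ax": 0,"ay": 0,"az": 0},
  {"fingers": -1,"x": 0,"y": 0,"z": 0,"ax": 0,"ay": 0,"az": 0},
])

```text
clock: 6.27
tcp_pos: [0.6201, 0.1994, 0.1143]
orientation: [-2.213, -2.227, 0.006]
contact_force: [-0.2, 1.4, -5.3]
grip_width: 0.0223
gripper_force: 51.2
```

```bash
python3 - <<'E'
from h import *
plan([.622,.199,.036],90.4); print(r.get_obs()['joints'].round(2))
f=grab('wrist','w6')
zt=r.get_obs()['tcp_pos'][2]*1000-7
P,s=seg(f,zt-3,zt+2.5,(560,690,130,330),lambda c:(c.sum(-1)<190)&(c[...,0]-c[...,2]>25));print('stock',s)
P,s=seg(f,zt-3,zt+12,(560,690,160,330),lambda c:(c[...,0]-c[...,2]>60));print('lever/brown',s)
print('low',seg(f,6,13,(630,670,95,260))[1])
f=grab('top','t1');print('low',seg(f,6,15,(630,680,95,260))[1])
E
```

```text
tcp [0.6201 0.1994 0.1143] yaw x 90.36 tilt [-0.004 -0.001 -1.   ]
tool shift mm [-0.3  2.2 78.3]
turn deg [-0.24  0.04 -0.04]
shift after turn mm [-0.4  1.9 78.3]
[ 0.09  0.69 -0.71  1.68  0.53  0.97 -0.81]
stock {'n': 4720, 'mean': array([620.8, 198.1]), 'pca': np.float64(90.59), 'ctr': array([621. , 195.9]), 'size': array([23.5, 89.1]), 'ang': 0.02}
lever/brown {'n': 3055, 'mean': array([629.9, 246.3]), 'pca': np.float64(176.64), 'ctr': array([633.4, 243.7]), 'size': array([24.9, 49.8]), 'ang': 89.44}
low {'n': 1104, 'mean': array([653.1, 183.6]), 'pca': np.float64(95.78), 'ctr': array([652.6, 179.9]), 'size': array([22.9, 51.9]), 'ang': 0.91}Traceback (most recent call last):
  File "<stdin>", line 8, in <module>
TypeError: 'NoneType' object is not subscriptable
```

View pics/w6.png

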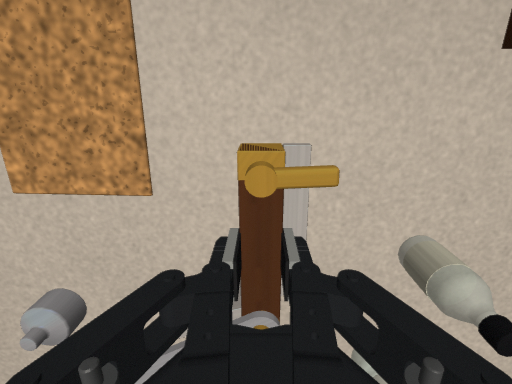

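The gauge is held parallel to the low bar, with about 7 mm gap and the bracket bar visible right at (300,190). I'll lower it.

Call:
arm_command([
  {"fingers": -1,"x": 0,"y": 0,"z": 0.03,"ax": 0,"ay": 0,"az": 0},
  {"fingers": -1,"x": 0,"y": 0,"z": 0.03,"ax": 0,"ay": 0,"az": 0},
  {"fingers": -1,"x": 0,"y": 0,"z": 0.015,"ax": 0,"ay": 0,"az": 0},
  {"fingers": -1,"x": 0,"y": 0,"z": 0,"ax": 0,"ay": 0,"az": 0},
  {"fingers": -1,"x": 0,"y": 0,"z": 0,"ax": 0,"ay": 0,"az": 0},
])

```text
clock: 6.78
tcp_pos: [0.6206, 0.2006, 0.0413]
orientation: [-2.211, -2.23, 0.003]
contact_force: [-0.5, 0.8, -6.3]
grip_width: 0.0222
gripper_force: 51.3
```

Call:
arm_command([
  {"fingers": -1,"x": 0,"y": 0,"z": 0.002,"ax": 0,"ay": 0,"az": 0},
  {"fingers": -1,"x": 0,"y": 0,"z": 0.001,"ax": 0,"ay": 0,"az": 0},
  {"fingers": -1,"x": 0,"y": 0,"z": 0,"ax": 0,"ay": 0,"az": 0},
  {"fingers": -1,"x": 0,"y": 0,"z": 0,"ax": 0,"ay": 0,"az": 0},
])

```text
clock: 7.12
tcp_pos: [0.6222, 0.2002, 0.0399]
orientation: [2.213, 2.228, 0.002]
contact_force: [1.1, -0.4, -4.6]
grip_width: 0.0225
gripper_force: 51.3
```

Call:
arm_command([
  {"fingers": -1,"x": 0,"y": 0,"z": 0.001,"ax": 0,"ay": 0,"az": 0},
  {"fingers": -1,"x": 0,"y": 0,"z": 0.001,"ax": 0,"ay": 0,"az": 0},
  {"fingers": -1,"x": 0,"y": 0,"z": 0,"ax": 0,"ay": 0,"az": 0},
  {"fingers": -1,"x": 0,"y": 0,"z": 0,"ax": 0,"ay": 0,"az": 0},
])

```text
clock: 7.45
tcp_pos: [0.6216, 0.1999, 0.0368]
orientation: [2.214, 2.229, -0.0]
contact_force: [-0.3, 1.1, -6.5]
grip_width: 0.0222
gripper_force: 51.3
```

Call:
arm_command([
  {"fingers": -1,"x": 0,"y": 0,"z": 0.001,"ax": 0,"ay": 0,"az": 0},
  {"fingers": -1,"x": 0,"y": 0,"z": 0.0005,"ax": 0,"ay": 0,"az": 0},
  {"fingers": -1,"x": 0,"y": 0,"z": 0,"ax": 0,"ay": 0,"az": 0},
  {"fingers": -1,"x": 0,"y": 0,"z": 0,"ax": 0,"ay": 0,"az": 0},
])

```text
clock: 7.78
tcp_pos: [0.6216, 0.2, 0.0352]
orientation: [-2.214, -2.229, 0.0]
contact_force: [0.4, -0.0, -5.1]
grip_width: 0.0225
gripper_force: 51.3
```

Call:
arm_command([
  {"fingers": -1,"x": 0,"y": 0,"z": 0.001,"ax": 0,"ay": 0,"az": 0},
  {"fingers": -1,"x": 0,"y": 0,"z": 0,"ax": 0,"ay": 0,"az": 0},
  {"fingers": -1,"x": 0,"y": 0,"z": 0,"ax": 0,"ay": 0,"az": 0},
])

```text
clock: 8.03
tcp_pos: [0.6217, 0.2001, 0.0349]
orientation: [2.213, 2.229, 0.0]
contact_force: [-2.0, -2.4, 3.3]
grip_width: 0.0228
gripper_force: 52.2
```

Call:
arm_command([
  {"fingers": -1,"x": 0,"y": 0,"z": 0.001,"ax": 0,"ay": 0,"az": 0},
  {"fingers": -1,"x": 0,"y": 0,"z": 0,"ax": 0,"ay": 0,"az": 0},
  {"fingers": -1,"x": 0,"y": 0,"z": 0,"ax": 0,"ay": 0,"az": 0},
])

```text
clock: 8.28
tcp_pos: [0.6217, 0.2001, 0.0349]
orientation: [2.213, 2.228, -0.0]
contact_force: [-6.4, -3.3, 11.1]
grip_width: 0.0219
gripper_force: 53.2
```

Call:
arm_command([
  {"fingers": -1,"x": 0,"y": 0,"z": -0.0015,"ax": 0,"ay": 0,"az": 0},
  {"fingers": -1,"x": -0.004,"y": 0.002,"z": 0,"ax": 0,"ay": 0,"az": 0},
  {"fingers": -1,"x": -0.005,"y": 0.002,"z": 0,"ax": 0,"ay": 0,"az": 0},
  {"fingers": -1,"x": -0.005,"y": 0.001,"z": 0,"ax": 0,"ay": 0,"az": 0},
  {"fingers": -1,"x": -0.005,"y": 0,"z": 0,"ax": 0,"ay": 0,"az": 0},
  {"fingers": -1,"x": -0.005,"y": 0,"z": 0,"ax": 0,"ay": 0,"az": 0},
  {"fingers": -1,"x": -0.004,"y": 0,"z": 0,"ax": 0,"ay": 0,"az": 0},
  {"fingers": -1,"x": 0,"y": 0,"z": 0,"ax": 0,"ay": 0,"az": 0},
  {"fingers": -1,"x": 0,"y": 0,"z": 0,"ax": 0,"ay": 0,"az": 0},
])

```text
clock: 9.03
tcp_pos: [0.6271, 0.1723, 0.035]
orientation: [-2.213, -2.229, -0.002]
contact_force: [-1.1, 3.8, -1.1]
grip_width: 0.0223
gripper_force: 51.8
```

Call:
arm_command([
  {"fingers": -1,"x": -0.001,"y": 0.001,"z": 0,"ax": 0,"ay": 0,"az": 0},
  {"fingers": -1,"x": 0,"y": 0.001,"z": 0,"ax": 0,"ay": 0,"az": 0},
  {"fingers": -1,"x": 0,"y": 0,"z": 0,"ax": 0,"ay": 0,"az": 0},
  {"fingers": -1,"x": 0,"y": 0,"z": 0,"ax": 0,"ay": 0,"az": 0},
])

```text
clock: 9.37
tcp_pos: [0.6272, 0.1723, 0.035]
orientation: [-2.211, -2.229, 0.002]
contact_force: [-6.1, 2.9, 4.9]
grip_width: 0.0223
gripper_force: 52.3
```

Call:
arm_command([
  {"fingers": -1,"x": -0.002,"y": 0,"z": 0,"ax": 0,"ay": 0,"az": 0},
  {"fingers": -1,"x": 0,"y": 0,"z": 0,"ax": 0,"ay": 0,"az": 0},
  {"fingers": -1,"x": 0,"y": 0,"z": 0,"ax": 0,"ay": 0,"az": 0},
])

```text
clock: 9.62
tcp_pos: [0.6274, 0.1714, 0.035]
orientation: [-2.209, -2.229, -0.001]
contact_force: [-5.3, 6.0, 2.6]
grip_width: 0.0224
gripper_force: 52.1
```

Call:
arm_command([
  {"fingers": -1,"x": -0.001,"y": -0.0005,"z": -0.0003,"ax": 0,"ay": 0,"az": 0},
  {"fingers": -1,"x": -0.001,"y": 0,"z": 0,"ax": 0,"ay": 0,"az": 0},
  {"fingers": -1,"x": 0,"y": 0,"z": 0,"ax": 0,"ay": 0,"az": 0},
  {"fingers": -1,"x": 0,"y": 0,"z": 0,"ax": 0,"ay": 0,"az": 0},
])

```text
clock: 9.95
tcp_pos: [0.6273, 0.1688, 0.035]
orientation: [-2.21, -2.229, -0.001]
contact_force: [-3.1, 6.7, -1.1]
grip_width: 0.0224
gripper_force: 51.8
```

Call:
arm_command([
  {"fingers": -1,"x": -0.001,"y": 0,"z": 0,"ax": 0,"ay": 0,"az": 0},
  {"fingers": -1,"x": -0.001,"y": 0,"z": 0,"ax": 0,"ay": 0,"az": 0},
  {"fingers": -1,"x": 0,"y": 0,"z": 0,"ax": 0,"ay": 0,"az": 0},
  {"fingers": -1,"x": 0,"y": 0,"z": 0,"ax": 0,"ay": 0,"az": 0},
])

```text
clock: 10.28
tcp_pos: [0.6274, 0.1672, 0.035]
orientation: [-2.21, -2.229, -0.002]
contact_force: [-2.6, 6.2, -0.9]
grip_width: 0.0226
gripper_force: 51.7
```

Call:
arm_command([
  {"fingers": -1,"x": -0.001,"y": 0,"z": 0,"ax": 0,"ay": 0,"az": 0},
  {"fingers": -1,"x": -0.001,"y": 0,"z": 0,"ax": 0,"ay": 0,"az": 0},
  {"fingers": -1,"x": 0,"y": 0,"z": 0,"ax": 0,"ay": 0,"az": 0},
  {"fingers": -1,"x": 0,"y": 0,"z": 0,"ax": 0,"ay": 0,"az": 0},
])

```text
clock: 10.62
tcp_pos: [0.6274, 0.1671, 0.035]
orientation: [-2.207, -2.23, -0.005]
contact_force: [-2.2, 10.5, -5.3]
grip_width: 0.022
gripper_force: 51.3
```

Call:
arm_command([
  {"fingers": -1,"x": -0.0005,"y": 0.001,"z": 0.0005,"ax": 0,"ay": 0,"az": 0},
  {"fingers": -1,"x": 0,"y": 0.0005,"z": 0.0005,"ax": 0,"ay": 0,"az": 0},
  {"fingers": -1,"x": 0,"y": 0,"z": 0,"ax": 0,"ay": 0,"az": 0},
  {"fingers": -1,"x": 0,"y": 0,"z": 0,"ax": 0,"ay": 0,"az": 0},
])

```text
clock: 10.95
tcp_pos: [0.6275, 0.1671, 0.035]
orientation: [-2.206, -2.229, -0.002]
contact_force: [-8.6, 8.8, 6.7]
grip_width: 0.0226
gripper_force: 52.6
```

Call:
arm_command([
  {"fingers": 1,"x": 0,"y": 0,"z": 0,"ax": 0,"ay": 0,"az": 0},
  {"fingers": 1,"x": 0,"y": 0,"z": 0,"ax": 0,"ay": 0,"az": 0},
  {"fingers": 1,"x": 0,"y": 0,"z": 0,"ax": 0,"ay": 0,"az": 0},
  {"fingers": 1,"x": 0,"y": 0,"z": 0,"ax": 0,"ay": 0,"az": 0},
  {"fingers": 1,"x": 0,"y": 0,"z": -0.03,"ax": 0,"ay": 0,"az": 0},
  {"fingers": 1,"x": 0,"y": 0,"z": -0.04,"ax": 0,"ay": 0,"az": 0},
  {"fingers": 1,"x": 0,"y": 0,"z": -0.04,"ax": 0,"ay": 0,"az": 0},
  {"fingers": 1,"x": -0.03,"y": -0.02,"z": -0.04,"ax": 0,"ay": 0,"az": 0},
  {"fingers": 1,"x": -0.03,"y": -0.02,"z": -0.04,"ax": 0,"ay": 0,"az": 0},
  {"fingers": 1,"x": 0,"y": 0,"z": 0,"ax": 0,"ay": 0,"az": 0},
])

```text
clock: 11.78
tcp_pos: [0.601, 0.1113, 0.2119]
orientation: [2.215, 2.218, 0.005]
contact_force: [0.5, 0.1, -0.7]
grip_width: 0.0857
gripper_force: 0.0
```

Call:
arm_command([
  {"fingers": 1,"x": 0,"y": 0,"z": 0,"ax": 0,"ay": 0,"az": 0},
  {"fingers": 1,"x": 0,"y": 0,"z": 0,"ax": 0,"ay": 0,"az": 0},
])

```text
clock: 11.95
tcp_pos: [0.5994, 0.1152, 0.2058]
orientation: [2.215, 2.227, -0.0]
contact_force: [0.1, 0.5, -1.0]
grip_width: 0.0852
gripper_force: 0.0
```

```bash
cat >> h.py <<'E'
def gauge(f,box,dz=0):
    """stock rect, blade rect, lever, pin; underside at dz mm"""
    for n,a in(('stock',(22+dz,29+dz,lambda c:(c.sum(-1)<260)&(c[...,0]-c[...,2]>22))),('blade',(28.5+dz,36+dz,grey)),('lever',(28.5+dz,40+dz,lambda c:c[...,0]-c[...,2]>60))):
        s=seg(f,a[0],a[1],box,a[2]);print(n,s and s[1])
E
python3 - <<'E'
from h import *
plan();f=grab('wrist','w7')
gauge(f,(500,690,95,290))
print('tall',seg(f,31,38,(500,660,30,130))[1]);print('low',seg(f,6,13,(630,670,95,260))[1])
E
```

```text
tcp [0.5994 0.1152 0.2058] yaw x 90.33 tilt [ 0. -0. -1.]
stock {'n': 1598, 'mean': array([627.8, 166.4]), 'pca': np.float64(90.81), 'ctr': array([628. , 163.9]), 'size': array([24. , 88.7]), 'ang': 0.59}
blade {'n': 1423, 'mean': array([594.4, 106.3]), 'pca': np.float64(8.1), 'ctr': array([584.8, 110.5]), 'size': array([ 30.9, 110.4]), 'ang': 89.99}
lever {'n': 488, 'mean': array([640.3, 211.7]), 'pca': np.float64(3.34), 'ctr': array([642.3, 210.7]), 'size': array([45.5, 15.2]), 'ang': 0.35}
tall {'n': 3320, 'mean': array([582.9,  91.3]), 'pca': np.float64(19.42), 'ctr': array([581.5,  90.9]), 'size': array([126.2,  44.4]), 'ang': 15.83}
low {'n': 1686, 'mean': array([653., 158.]), 'pca': np.float64(90.59), 'ctr': array([653.1, 155.3]), 'size': array([ 22.4, 105.4]), 'ang': 0.63}
```

View pics/w7.png

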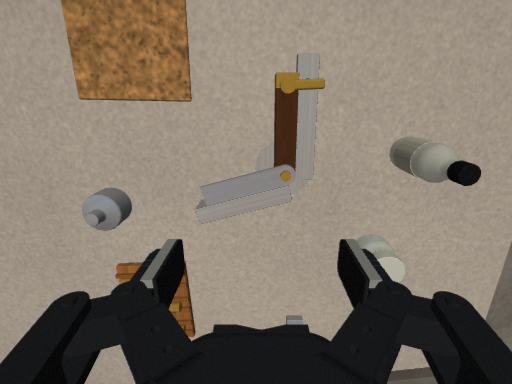

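The gauge is snug in the corner: blade flat on the tall bar (200-295,195), stock on the low bar (297,120), lever still open at (310,84). Before pushing the lever I'll find the closed fingertip length by touching the bare bench.

Call:
arm_command([
  {"fingers": -1,"x": 0.025,"y": 0.0335,"z": 0,"ax": 0,"ay": 0,"az": 0},
  {"fingers": -1,"x": 0.025,"y": 0.0335,"z": 0,"ax": 0,"ay": 0,"az": 0},
  {"fingers": -1,"x": 0.025,"y": 0.0335,"z": 0,"ax": 0,"ay": 0,"az": 0},
  {"fingers": -1,"x": 0,"y": 0,"z": 0.04,"ax": 0,"ay": 0,"az": 0},
  {"fingers": -1,"x": 0,"y": 0,"z": 0.04,"ax": 0,"ay": 0,"az": 0},
  {"fingers": -1,"x": 0,"y": 0,"z": 0.04,"ax": 0,"ay": 0,"az": 0},
  {"fingers": -1,"x": 0,"y": 0,"z": 0.04,"ax": 0,"ay": 0,"az": 0},
  {"fingers": -1,"x": 0,"y": 0,"z": 0,"ax": 0,"ay": 0,"az": 0},
  {"fingers": -1,"x": 0,"y": 0,"z": 0,"ax": 0,"ay": 0,"az": 0},
], grip_force=20)

```text
clock: 12.75
tcp_pos: [0.6965, 0.1916, 0.0424]
orientation: [-2.209, -2.228, 0.009]
contact_force: [-0.3, -0.1, 0.8]
grip_width: -0.0004
gripper_force: 0.0
```

Call:
arm_command([
  {"fingers": -1,"x": 0,"y": 0,"z": 0.005,"ax": 0,"ay": 0,"az": 0},
  {"fingers": -1,"x": 0,"y": 0,"z": 0.004,"ax": 0,"ay": 0,"az": 0},
  {"fingers": -1,"x": 0,"y": 0,"z": 0,"ax": 0,"ay": 0,"az": 0},
  {"fingers": -1,"x": 0,"y": 0,"z": 0,"ax": 0,"ay": 0,"az": 0},
])

```text
clock: 13.08
tcp_pos: [0.6999, 0.1917, 0.0389]
orientation: [2.213, 2.228, 0.003]
contact_force: [1.0, 0.6, 0.9]
grip_width: -0.0003
gripper_force: 0.0
```

Call:
arm_command([
  {"fingers": -1,"x": 0,"y": 0,"z": 0.003,"ax": 0,"ay": 0,"az": 0},
  {"fingers": -1,"x": 0,"y": 0,"z": 0,"ax": 0,"ay": 0,"az": 0},
  {"fingers": -1,"x": 0,"y": 0,"z": 0,"ax": 0,"ay": 0,"az": 0},
])

```text
clock: 13.33
tcp_pos: [0.699, 0.1912, 0.0343]
orientation: [2.214, 2.229, 0.0]
contact_force: [-0.1, 0.1, 0.2]
grip_width: 0.0002
gripper_force: 0.0
```

Call:
arm_command([
  {"fingers": -1,"x": 0,"y": 0,"z": 0.003,"ax": 0,"ay": 0,"az": 0},
  {"fingers": -1,"x": 0,"y": 0,"z": 0,"ax": 0,"ay": 0,"az": 0},
  {"fingers": -1,"x": 0,"y": 0,"z": 0,"ax": 0,"ay": 0,"az": 0},
])

```text
clock: 13.58
tcp_pos: [0.6987, 0.1912, 0.0307]
orientation: [-2.214, -2.229, 0.001]
contact_force: [-0.2, 0.3, -0.7]
grip_width: -0.0003
gripper_force: 0.0
```

Call:
arm_command([
  {"fingers": -1,"x": 0,"y": 0,"z": 0.004,"ax": 0,"ay": 0,"az": 0},
  {"fingers": -1,"x": 0,"y": 0,"z": 0.002,"ax": 0,"ay": 0,"az": 0},
  {"fingers": -1,"x": 0,"y": 0,"z": 0,"ax": 0,"ay": 0,"az": 0},
  {"fingers": -1,"x": 0,"y": 0,"z": 0,"ax": 0,"ay": 0,"az": 0},
])

```text
clock: 13.92
tcp_pos: [0.6987, 0.1913, 0.0246]
orientation: [-2.214, -2.229, 0.001]
contact_force: [-0.3, -0.2, 1.3]
grip_width: -0.0001
gripper_force: 0.0
```

Call:
arm_command([
  {"fingers": -1,"x": 0,"y": 0,"z": 0.003,"ax": 0,"ay": 0,"az": 0},
  {"fingers": -1,"x": 0,"y": 0,"z": 0,"ax": 0,"ay": 0,"az": 0},
  {"fingers": -1,"x": 0,"y": 0,"z": 0,"ax": 0,"ay": 0,"az": 0},
])

```text
clock: 14.17
tcp_pos: [0.6988, 0.1913, 0.0218]
orientation: [-2.214, -2.229, 0.001]
contact_force: [-0.4, -0.1, -0.2]
grip_width: 0.0
gripper_force: 0.0
```

Call:
arm_command([
  {"fingers": -1,"x": 0,"y": 0,"z": 0.002,"ax": 0,"ay": 0,"az": 0},
  {"fingers": -1,"x": 0,"y": 0,"z": 0,"ax": 0,"ay": 0,"az": 0},
  {"fingers": -1,"x": 0,"y": 0,"z": 0,"ax": 0,"ay": 0,"az": 0},
])

```text
clock: 14.42
tcp_pos: [0.6989, 0.1913, 0.0199]
orientation: [-2.214, -2.229, 0.0]
contact_force: [-0.2, -0.7, 0.4]
grip_width: 0.0002
gripper_force: 0.0
```

Call:
arm_command([
  {"fingers": -1,"x": 0,"y": 0,"z": -0.03,"ax": 0,"ay": 0,"az": 0},
  {"fingers": -1,"x": 0,"y": 0,"z": -0.03,"ax": 0,"ay": 0,"az": 0},
  {"fingers": -1,"x": -0.0033,"y": -0.028,"z": 0,"ax": 0,"ay": 0,"az": 0},
  {"fingers": -1,"x": 0,"y": 0,"z": 0.02,"ax": 0,"ay": 0,"az": 0},
  {"fingers": -1,"x": 0,"y": 0,"z": 0.0114,"ax": 0,"ay": 0,"az": 0},
  {"fingers": -1,"x": 0,"y": 0,"z": 0,"ax": 0,"ay": 0,"az": 0},
  {"fingers": -1,"x": 0,"y": 0,"z": 0,"ax": 0,"ay": 0,"az": 0},
  {"fingers": -1,"x": 0.0035,"y": -0.0004,"z": 0,"ax": 0,"ay": 0,"az": 0},
  {"fingers": -1,"x": 0.0038,"y": -0.0003,"z": 0,"ax": 0,"ay": 0,"az": 0},
  {"fingers": -1,"x": 0,"y": 0,"z": 0,"ax": 0,"ay": 0,"az": 0},
])

```text
clock: 15.25
tcp_pos: [0.6705, 0.197, 0.0492]
orientation: [-2.212, -2.23, -0.003]
contact_force: [-0.0, -0.2, 0.4]
grip_width: 0.0002
gripper_force: 0.2
```

Call:
arm_command([
  {"fingers": -1,"x": 0.0037,"y": 0.0002,"z": 0,"ax": 0,"ay": 0,"az": 0},
  {"fingers": -1,"x": 0.0037,"y": 0.0002,"z": 0,"ax": 0,"ay": 0,"az": 0},
  {"fingers": -1,"x": 0.0037,"y": -0.0008,"z": 0,"ax": 0,"ay": 0,"az": 0},
  {"fingers": -1,"x": 0.0036,"y": -0.0009,"z": 0,"ax": 0,"ay": 0,"az": 0},
  {"fingers": -1,"x": 0.0033,"y": -0.0015,"z": 0,"ax": 0,"ay": 0,"az": 0},
  {"fingers": -1,"x": 0.0033,"y": -0.0019,"z": 0,"ax": 0,"ay": 0,"az": 0},
  {"fingers": -1,"x": 0.0028,"y": -0.0024,"z": 0,"ax": 0,"ay": 0,"az": 0},
  {"fingers": -1,"x": 0.0026,"y": -0.0026,"z": 0,"ax": 0,"ay": 0,"az": 0},
  {"fingers": -1,"x": 0,"y": 0,"z": 0,"ax": 0,"ay": 0,"az": 0},
])

```text
clock: 16.0
tcp_pos: [0.6595, 0.223, 0.0487]
orientation: [-2.212, -2.23, -0.0]
contact_force: [0.7, -0.1, -0.1]
grip_width: 0.0001
gripper_force: 0.2
```

Call:
arm_command([
  {"fingers": -1,"x": 0.0021,"y": -0.003,"z": 0,"ax": 0,"ay": 0,"az": 0},
  {"fingers": -1,"x": 0.0019,"y": -0.0032,"z": 0,"ax": 0,"ay": 0,"az": 0},
  {"fingers": -1,"x": 0.0013,"y": -0.0034,"z": 0,"ax": 0,"ay": 0,"az": 0},
  {"fingers": -1,"x": 0.001,"y": -0.0022,"z": 0,"ax": 0,"ay": 0,"az": 0},
  {"fingers": -1,"x": 0,"y": 0,"z": 0,"ax": 0,"ay": 0,"az": 0},
  {"fingers": -1,"x": 0,"y": 0,"z": 0,"ax": 0,"ay": 0,"az": 0},
])

```text
clock: 16.5
tcp_pos: [0.6479, 0.228, 0.0485]
orientation: [-2.213, -2.229, 0.001]
contact_force: [0.7, 0.4, 1.5]
grip_width: -0.0001
gripper_force: 0.0
```

```bash
python3 - <<'E'
from h import *
plan();f=grab('wrist','w8')
gauge(f,(500,690,95,290))
f=grab('scene','s1')
E
```

```text
tcp [0.6479 0.228  0.0485] yaw x 90.42 tilt [-0.001 -0.    -1.   ]
stock {'n': 50, 'mean': array([621.5, 224.1]), 'pca': np.float64(179.3), 'ctr': array([621.5, 224.2]), 'size': array([ 1.2, 10. ]), 'ang': 86.94}
blade {'n': 39, 'mean': array([648.8, 239.2]), 'pca': np.float64(0.04), 'ctr': array([648.5, 239.3]), 'size': array([13.2,  1.3]), 'ang': 1.55}
lever {'n': 949, 'mean': array([631.7, 230.1]), 'pca': np.float64(65.87), 'ctr': array([631.2, 227.5]), 'size': array([43.5, 10. ]), 'ang': 66.77}
```

View pics/w8.png

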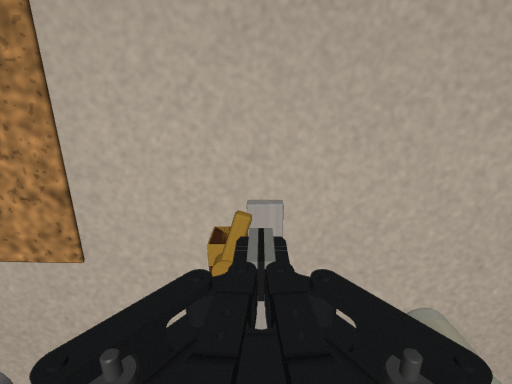

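The lever at (235,240) is at about 67°, because the closed fingertips are only about 13 mm wide. I'll keep pushing.

Call:
arm_command([
  {"fingers": -1,"x": 0.001,"y": -0.002,"z": 0,"ax": 0,"ay": 0,"az": 0},
  {"fingers": -1,"x": 0.001,"y": -0.002,"z": 0,"ax": 0,"ay": 0,"az": 0},
  {"fingers": -1,"x": 0,"y": -0.002,"z": 0,"ax": 0,"ay": 0,"az": 0},
  {"fingers": -1,"x": 0,"y": -0.0015,"z": 0,"ax": 0,"ay": 0,"az": 0},
  {"fingers": -1,"x": 0,"y": 0,"z": 0,"ax": 0,"ay": 0,"az": 0},
  {"fingers": -1,"x": 0,"y": 0,"z": 0,"ax": 0,"ay": 0,"az": 0},
])

```text
clock: 17.1
tcp_pos: [0.6407, 0.2301, 0.0487]
orientation: [-2.213, -2.229, 0.0]
contact_force: [-0.4, -0.3, 0.6]
grip_width: -0.0004
gripper_force: 0.0
```

```bash
python3 - <<'E'
from h import *
plan();f=grab('wrist','w9')
gauge(f,(500,690,95,290))
E
```

```text
tcp [0.6407 0.2301 0.0487] yaw x 90.41 tilt [-0.  0. -1.]
stock {'n': 40, 'mean': array([639.1, 167.3]), 'pca': np.float64(87.44), 'ctr': array([638.8, 169.5]), 'size': array([ 1.4, 18.2]), 'ang': 0.08}
blade {'n': 33, 'mean': array([641.7, 241.3]), 'pca': np.float64(0.23), 'ctr': array([641.7, 241.2]), 'size': array([12.5,  0.8]), 'ang': 0.02}
lever {'n': 549, 'mean': array([628.3, 238.4]), 'pca': np.float64(73.49), 'ctr': array([627.9, 230.7]), 'size': array([37.6, 10.2]), 'ang': 80.24}
```

Call:
arm_command([
  {"fingers": -1,"x": 0,"y": -0.002,"z": 0,"ax": 0,"ay": 0,"az": 0},
  {"fingers": -1,"x": 0,"y": -0.002,"z": 0,"ax": 0,"ay": 0,"az": 0},
  {"fingers": -1,"x": 0,"y": 0,"z": 0,"ax": 0,"ay": 0,"az": 0},
  {"fingers": -1,"x": 0,"y": 0,"z": 0,"ax": 0,"ay": 0,"az": 0},
])

```text
clock: 17.48
tcp_pos: [0.6369, 0.2302, 0.0488]
orientation: [-2.213, -2.229, -0.001]
contact_force: [1.6, 1.9, 0.2]
grip_width: -0.0003
gripper_force: 0.5
```

Call:
arm_command([
  {"fingers": -1,"x": 0,"y": -0.001,"z": 0,"ax": 0,"ay": 0,"az": 0},
  {"fingers": -1,"x": 0,"y": -0.0005,"z": 0,"ax": 0,"ay": 0,"az": 0},
  {"fingers": -1,"x": 0,"y": 0,"z": 0,"ax": 0,"ay": 0,"az": 0},
  {"fingers": -1,"x": 0,"y": 0,"z": 0,"ax": 0,"ay": 0,"az": 0},
])

```text
clock: 17.82
tcp_pos: [0.6358, 0.23, 0.0489]
orientation: [2.214, 2.229, 0.001]
contact_force: [2.2, 1.0, 2.0]
grip_width: 0.0002
gripper_force: 1.0
```

```bash
python3 - <<'E'
from h import *
plan();f=grab('wrist','w10')
gauge(f,(500,690,95,290))
E
```

```text
tcp [0.6358 0.23   0.0489] yaw x 90.39 tilt [ 0.001  0.    -1.   ]
stock {'n': 181, 'mean': array([636.1, 171.4]), 'pca': np.float64(87.93), 'ctr': array([635.6, 172. ]), 'size': array([ 4.9, 23.8]), 'ang': 0.48}
blade {'n': 35, 'mean': array([636.3, 241.1]), 'pca': np.float64(1.33), 'ctr': array([636.5, 240.9]), 'size': array([13.1,  1.3]), 'ang': 1.11}
lever {'n': 458, 'mean': array([624.4, 242.4]), 'pca': np.float64(77.39), 'ctr': array([624.6, 236.4]), 'size': array([26.5,  9.3]), 'ang': 88.46}
```

Call:
arm_command([
  {"fingers": -1,"x": 0,"y": 0.02,"z": 0,"ax": 0,"ay": 0,"az": 0},
  {"fingers": 1,"x": 0,"y": 0,"z": -0.04,"ax": 0,"ay": 0,"az": 0},
  {"fingers": 1,"x": -0.03,"y": -0.013,"z": -0.04,"ax": 0,"ay": 0,"az": 0},
  {"fingers": 1,"x": -0.03,"y": -0.013,"z": -0.04,"ax": 0,"ay": 0,"az": 0},
  {"fingers": 1,"x": -0.03,"y": -0.013,"z": -0.04,"ax": 0,"ay": 0,"az": 0},
  {"fingers": 1,"x": -0.025,"y": -0.013,"z": 0,"ax": 0,"ay": 0,"az": 0},
  {"fingers": 1,"x": 0,"y": 0,"z": 0,"ax": 0,"ay": 0,"az": 0},
  {"fingers": 1,"x": 0,"y": 0,"z": 0,"ax": 0,"ay": 0,"az": 0},
  {"fingers": 1,"x": 0,"y": 0,"z": 0,"ax": 0,"ay": 0,"az": 0},
])

```text
clock: 18.62
tcp_pos: [0.611, 0.1322, 0.1848]
orientation: [-2.213, -2.228, 0.002]
contact_force: [0.6, -0.5, -0.2]
grip_width: 0.0854
gripper_force: 0.0
```

```bash
python3 - <<'E'
from h import *
plan();f=grab('wrist','w11')
gauge(f,(500,690,95,290))
print('low',seg(f,6,13,(630,670,95,260))[1])
w=cloud(f)*1000
# stock long sides by line fit; lever direction
for nm,a in(('stock',(22,29,lambda c:(c.sum(-1)<260)&(c[...,0]-c[...,2]>22))),('lever',(28.5,40,lambda c:c[...,0]-c[...,2]>60))):
    P,s=seg(f,a[0],a[1],(500,690,135 if nm=='stock' else 190,280),a[2])
    for lo in np.arange(P[:,1].min(),P[:,1].max()-6,8):
        q=P[(P[:,1]>=lo)&(P[:,1]<lo+8)];print(nm,round(lo),q[:,0].min().round(1),q[:,0].max().round(1))
c=f['frame'][30:230,170:370];cv2.imwrite('pics/c11.png',cv2.resize(c,None,fx=3,fy=3,interpolation=cv2.INTER_CUBIC)[:,:,::-1])
E
```

```text
tcp [0.611  0.1322 0.1848] yaw x 90.4 tilt [-0.002 -0.    -1.   ]
stock {'n': 1733, 'mean': array([627.4, 166.7]), 'pca': np.float64(91.28), 'ctr': array([627.5, 164.2]), 'size': array([23.8, 90.4]), 'ang': 1.39}
blade {'n': 1546, 'mean': array([594.4, 106.6]), 'pca': np.float64(8.22), 'ctr': array([584.6, 109.7]), 'size': array([110.4,  30.9]), 'ang': 1.11}
lever {'n': 565, 'mean': array([626.2, 224.9]), 'pca': np.float64(91.3), 'ctr': array([626. , 226.1]), 'size': array([14.6, 44.8]), 'ang': 1.91}
low {'n': 2750, 'mean': array([652.2, 179.2]), 'pca': np.float64(90.96), 'ctr': array([652.4, 173.4]), 'size': array([ 24. , 141.9]), 'ang': 1.16}
stock 135 616.3 639.3
stock 143 616.2 639.1
stock 151 616.1 638.8
stock 159 616.1 638.5
stock 167 615.9 639.2
stock 175 615.8 639.0
stock 183 615.7 638.7
stock 191 615.6 638.4
stock 199 615.6 638.1
lever 204 619.2 633.9
lever 212 619.2 633.6
lever 220 621.8 630.6
lever 228 621.6 630.5
lever 236 621.5 630.2
```

View pics/c11.png

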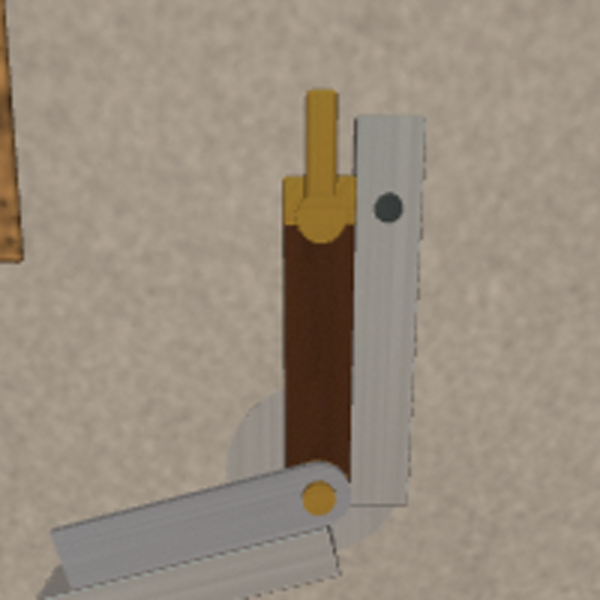

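The lever points straight along the stock (locked) and the gauge still sits snug on both bars. I'll regrip, press it into the corner again, then lift.

Call:
arm_command([
  {"fingers": 1,"x": 0.0174,"y": 0.0084,"z": 0.035,"ax": 0,"ay": 0,"az": 0},
  {"fingers": 1,"x": 0.0174,"y": 0.0084,"z": 0.038,"ax": 0,"ay": 0,"az": 0},
  {"fingers": 1,"x": 0,"y": 0,"z": 0.038,"ax": 0,"ay": 0,"az": 0},
  {"fingers": 1,"x": 0,"y": 0,"z": 0.038,"ax": 0,"ay": 0,"az": 0},
  {"fingers": 1,"x": 0,"y": 0,"z": 0,"ax": 0,"ay": 0,"az": 0},
  {"fingers": 1,"x": 0,"y": 0,"z": 0,"ax": 0,"ay": 0,"az": 0},
], grip_force=50)

```text
clock: 19.17
tcp_pos: [0.6261, 0.1675, 0.035]
orientation: [-2.209, -2.229, 0.007]
contact_force: [0.2, -0.1, 0.8]
grip_width: 0.0855
gripper_force: 0.0
```

Call:
arm_command([
  {"fingers": -1,"x": 0,"y": 0,"z": 0,"ax": 0,"ay": 0,"az": 0},
  {"fingers": -1,"x": 0,"y": 0,"z": 0,"ax": 0,"ay": 0,"az": 0},
  {"fingers": -1,"x": 0,"y": 0,"z": 0,"ax": 0,"ay": 0,"az": 0},
  {"fingers": -1,"x": 0,"y": 0,"z": 0,"ax": 0,"ay": 0,"az": 0},
  {"fingers": -1,"x": 0,"y": 0,"z": 0,"ax": 0,"ay": 0,"az": 0},
  {"fingers": -1,"x": 0,"y": 0,"z": 0,"ax": 0,"ay": 0,"az": 0},
  {"fingers": -1,"x": 0,"y": 0,"z": 0,"ax": 0,"ay": 0,"az": 0},
  {"fingers": -1,"x": 0,"y": 0,"z": 0,"ax": 0,"ay": 0,"az": 0},
])

```text
clock: 19.83
tcp_pos: [0.6275, 0.1667, 0.0387]
orientation: [2.213, 2.229, -0.001]
contact_force: [-4.8, -1.3, 8.8]
grip_width: 0.0221
gripper_force: 49.5
```

Call:
arm_command([
  {"fingers": -1,"x": 0,"y": 0.001,"z": 0,"ax": 0,"ay": 0,"az": 0},
  {"fingers": -1,"x": 0,"y": 0.001,"z": 0,"ax": 0,"ay": 0,"az": 0},
  {"fingers": -1,"x": -0.001,"y": 0,"z": 0,"ax": 0,"ay": 0,"az": 0},
  {"fingers": -1,"x": -0.001,"y": 0,"z": 0,"ax": 0,"ay": 0,"az": 0},
  {"fingers": -1,"x": 0,"y": 0,"z": 0,"ax": 0,"ay": 0,"az": 0},
  {"fingers": -1,"x": 0,"y": 0,"z": 0,"ax": 0,"ay": 0,"az": 0},
])

```text
clock: 20.33
tcp_pos: [0.6277, 0.1667, 0.0388]
orientation: [-2.21, -2.229, 0.002]
contact_force: [-9.5, 1.8, 11.5]
grip_width: 0.0223
gripper_force: 49.8
```

Call:
arm_command([
  {"fingers": -1,"x": 0.001,"y": -0.002,"z": -0.002,"ax": 0,"ay": 0,"az": 0},
  {"fingers": -1,"x": 0.004,"y": -0.004,"z": 0,"ax": 0,"ay": 0,"az": 0},
  {"fingers": -1,"x": 0.003,"y": -0.003,"z": -0.01,"ax": 0,"ay": 0,"az": 0},
  {"fingers": -1,"x": 0,"y": 0,"z": -0.035,"ax": 0,"ay": 0,"az": 0},
  {"fingers": -1,"x": 0,"y": 0,"z": -0.035,"ax": 0,"ay": 0,"az": 0},
  {"fingers": -1,"x": 0,"y": 0,"z": 0,"ax": 0,"ay": 0,"az": 0},
  {"fingers": -1,"x": 0,"y": 0,"z": 0,"ax": 0,"ay": 0,"az": 0},
])

```text
clock: 20.92
tcp_pos: [0.6222, 0.1734, 0.1218]
orientation: [2.212, 2.227, 0.006]
contact_force: [-0.9, -1.6, -6.0]
grip_width: 0.0219
gripper_force: 50.4
```

Call:
arm_command([
  {"fingers": -1,"x": -0.036,"y": 0,"z": 0,"ax": 0,"ay": 0,"az": 0},
  {"fingers": -1,"x": -0.036,"y": 0,"z": 0,"ax": 0,"ay": 0,"az": 0},
  {"fingers": -1,"x": -0.036,"y": 0,"z": 0,"ax": 0,"ay": 0,"az": 0},
  {"fingers": -1,"x": -0.036,"y": 0,"z": 0,"ax": 0,"ay": 0,"az": 0},
  {"fingers": -1,"x": -0.036,"y": 0,"z": 0,"ax": 0,"ay": 0,"az": 0},
  {"fingers": -1,"x": -0.036,"y": 0,"z": 0,"ax": 0,"ay": 0,"az": 0},
  {"fingers": -1,"x": -0.036,"y": 0,"z": 0,"ax": 0,"ay": 0,"az": 0},
  {"fingers": -1,"x": -0.036,"y": 0,"z": 0,"ax": 0,"ay": 0,"az": 0},
  {"fingers": -1,"x": -0.036,"y": 0,"z": 0,"ax": 0,"ay": 0,"az": 0},
  {"fingers": -1,"x": -0.034,"y": 0,"z": 0,"ax": 0,"ay": 0,"az": 0},
])

```text
clock: 21.75
tcp_pos: [0.6215, -0.1878, 0.1171]
orientation: [-2.213, -2.226, 0.004]
contact_force: [0.6, -0.4, -5.5]
grip_width: 0.0225
gripper_force: 50.4
```

Call:
arm_command([
  {"fingers": -1,"x": 0,"y": 0,"z": 0,"ax": 0,"ay": 0,"az": 0},
  {"fingers": -1,"x": 0,"y": 0,"z": 0,"ax": 0,"ay": 0,"az": 0},
  {"fingers": -1,"x": 0,"y": 0,"z": 0,"ax": 0,"ay": 0,"az": 0},
])

```text
clock: 22.0
tcp_pos: [0.6222, -0.185, 0.1176]
orientation: [-2.212, -2.227, 0.002]
contact_force: [-0.1, 0.6, -5.0]
grip_width: 0.0218
gripper_force: 50.4
```

```bash
python3 - <<'E'
from h import *
plan([.623,-.189,.042],90.45); print(r.get_obs()['joints'].round(2))
J=dict(np.load('jig.npz'));w=cloud(J)*1000;c=J['frame'].astype(int)
m=brown(c)&(abs(w[...,0]-625)<25)&(abs(w[...,1]+240)<25);print('pin',w[m].mean(0).round(1),m.sum(), w[m].min(0).round(1),w[m].max(0).round(1))
f=grab('wrist','w12')
zt=r.get_obs()['tcp_pos'][2]*1000-39
gauge(f,(560,690,-240,-60),zt)
print('fence',seg(f,6,13,(630,670,-270,-90))[1])
E
```

```text
tcp [ 0.6222 -0.185   0.1176] yaw x 90.37 tilt [-0.003  0.001 -1.   ]
tool shift mm [-4.1  1.  75.6]
turn deg [-0.16 -0.08 -0.08]
shift after turn mm [-4.   0.8 75.6]
[ 0.68  0.68 -0.71  1.69  0.52  0.97 -0.21]
pin [ 630.3 -246.7    1.8] 167 [ 6.191e+02 -2.589e+02 -5.000e-01] [ 642.4 -235.6    3.7]
stock {'n': 4797, 'mean': array([ 623. , -184.4]), 'pca': np.float64(90.92), 'ctr': array([ 622.9, -188.7]), 'size': array([23.8, 91.7]), 'ang': 0.52}
blade {'n': 645, 'mean': array([ 619.9, -230.5]), 'pca': np.float64(1.89), 'ctr': array([ 620.7, -231.8]), 'size': array([14.2, 29.2]), 'ang': 89.98}
lever {'n': 2228, 'mean': array([ 622.3, -125.9]), 'pca': np.float64(90.38), 'ctr': array([ 622.2, -125.6]), 'size': array([15.8, 45.8]), 'ang': 0.71}
fence {'n': 2973, 'mean': array([ 653.5, -165.9]), 'pca': np.float64(91.93), 'ctr': array([ 653.9, -174. ]), 'size': array([ 24. , 115.5]), 'ang': 1.79}
```

Call:
arm_command([
  {"fingers": -1,"x": 0,"y": 0,"z": 0.03,"ax": 0,"ay": 0,"az": 0},
  {"fingers": -1,"x": 0,"y": 0,"z": 0.03,"ax": 0,"ay": 0,"az": 0},
  {"fingers": -1,"x": 0,"y": 0,"z": 0.014,"ax": 0,"ay": 0,"az": 0},
  {"fingers": -1,"x": 0,"y": 0,"z": 0.002,"ax": 0,"ay": 0,"az": 0},
  {"fingers": -1,"x": 0,"y": 0,"z": 0,"ax": 0,"ay": 0,"az": 0},
  {"fingers": -1,"x": 0,"y": 0,"z": 0,"ax": 0,"ay": 0,"az": 0},
])

```text
clock: 22.55
tcp_pos: [0.6246, -0.1846, 0.0445]
orientation: [2.212, 2.229, 0.002]
contact_force: [1.0, 0.2, -5.8]
grip_width: 0.0221
gripper_force: 50.5
```

Call:
arm_command([
  {"fingers": -1,"x": 0,"y": 0,"z": 0.001,"ax": 0,"ay": 0,"az": 0},
  {"fingers": -1,"x": 0,"y": 0,"z": 0,"ax": 0,"ay": 0,"az": 0},
  {"fingers": -1,"x": 0,"y": 0,"z": 0,"ax": 0,"ay": 0,"az": 0},
])

```text
clock: 22.8
tcp_pos: [0.6241, -0.1855, 0.0434]
orientation: [2.213, 2.228, 0.001]
contact_force: [-0.1, -0.1, -5.7]
grip_width: 0.022
gripper_force: 50.4
```

Call:
arm_command([
  {"fingers": -1,"x": 0,"y": 0,"z": 0.001,"ax": 0,"ay": 0,"az": 0},
  {"fingers": -1,"x": 0,"y": 0,"z": 0,"ax": 0,"ay": 0,"az": 0},
  {"fingers": -1,"x": 0,"y": 0,"z": 0,"ax": 0,"ay": 0,"az": 0},
])

```text
clock: 23.05
tcp_pos: [0.6235, -0.1854, 0.0414]
orientation: [2.214, 2.229, 0.0]
contact_force: [0.3, -0.2, -5.2]
grip_width: 0.0222
gripper_force: 50.4
```

Lower until light contact, then slide the stock to the fence.

Call:
arm_command([
  {"fingers": -1,"x": -0.004,"y": 0.002,"z": 0.0015,"ax": 0,"ay": 0,"az": 0},
  {"fingers": -1,"x": -0.0035,"y": 0.001,"z": 0,"ax": 0,"ay": 0,"az": 0},
  {"fingers": -1,"x": 0,"y": 0,"z": 0,"ax": 0,"ay": 0,"az": 0},
  {"fingers": -1,"x": 0,"y": 0,"z": 0,"ax": 0,"ay": 0,"az": 0},
])

```text
clock: 23.38
tcp_pos: [0.6266, -0.1935, 0.0396]
orientation: [2.215, 2.228, -0.0]
contact_force: [-0.7, 0.9, -5.2]
grip_width: 0.022
gripper_force: 50.4
```

Call:
arm_command([
  {"fingers": -1,"x": 0,"y": 0.001,"z": 0.001,"ax": 0,"ay": 0,"az": 0},
  {"fingers": -1,"x": 0,"y": 0.001,"z": 0,"ax": 0,"ay": 0,"az": 0},
  {"fingers": -1,"x": 0,"y": 0,"z": 0,"ax": 0,"ay": 0,"az": 0},
  {"fingers": -1,"x": 0,"y": 0,"z": 0,"ax": 0,"ay": 0,"az": 0},
])

```text
clock: 23.72
tcp_pos: [0.6286, -0.1928, 0.0389]
orientation: [2.213, 2.229, -0.0]
contact_force: [-1.4, -0.3, -2.1]
grip_width: 0.022
gripper_force: 50.8
```

Call:
arm_command([
  {"fingers": -1,"x": 0,"y": 0.001,"z": 0,"ax": 0,"ay": 0,"az": 0},
  {"fingers": -1,"x": 0,"y": 0,"z": 0,"ax": 0,"ay": 0,"az": 0},
  {"fingers": -1,"x": 0,"y": 0,"z": 0,"ax": 0,"ay": 0,"az": 0},
])

```text
clock: 23.97
tcp_pos: [0.6287, -0.1927, 0.0389]
orientation: [-2.213, -2.228, 0.003]
contact_force: [-5.7, -0.4, 2.2]
grip_width: 0.0221
gripper_force: 51.2
```

```bash
python3 - <<'E'
from h import *
plan([.6291,-.1932,.038])
E
```

```text
tcp [ 0.6287 -0.1927  0.0389] yaw x 90.4 tilt [-0.002 -0.    -1.   ]
tool shift mm [-0.5  0.4  0.9]
```

Call:
arm_command([
  {"fingers": 1,"x": 0,"y": 0,"z": -0.0005,"ax": 0,"ay": 0,"az": 0},
  {"fingers": 1,"x": 0,"y": 0,"z": 0,"ax": 0,"ay": 0,"az": 0},
  {"fingers": 1,"x": 0,"y": 0,"z": 0,"ax": 0,"ay": 0,"az": 0},
  {"fingers": 1,"x": 0,"y": 0,"z": 0,"ax": 0,"ay": 0,"az": 0},
  {"fingers": 1,"x": 0,"y": 0,"z": -0.03,"ax": 0,"ay": 0,"az": 0},
  {"fingers": 1,"x": 0,"y": 0,"z": -0.04,"ax": 0,"ay": 0,"az": 0},
  {"fingers": 1,"x": 0,"y": 0,"z": -0.04,"ax": 0,"ay": 0,"az": 0},
  {"fingers": 1,"x": -0.026,"y": -0.019,"z": -0.04,"ax": 0,"ay": 0,"az": 0},
  {"fingers": 1,"x": -0.026,"y": -0.019,"z": -0.03,"ax": 0,"ay": 0,"az": 0},
  {"fingers": 1,"x": 0,"y": 0,"z": 0,"ax": 0,"ay": 0,"az": 0},
])

```text
clock: 24.8
tcp_pos: [0.5969, -0.2458, 0.2165]
orientation: [2.215, 2.214, -0.0]
contact_force: [0.7, -1.5, -1.1]
grip_width: 0.0851
gripper_force: 0.0
```

Call:
arm_command([
  {"fingers": 1,"x": 0,"y": 0,"z": 0,"ax": 0,"ay": 0,"az": 0},
  {"fingers": 1,"x": 0,"y": 0,"z": 0,"ax": 0,"ay": 0,"az": 0},
])

```text
clock: 24.97
tcp_pos: [0.5965, -0.2385, 0.21]
orientation: [2.214, 2.229, 0.001]
contact_force: [-0.4, 1.0, 0.1]
grip_width: 0.0853
gripper_force: 0.0
```

```bash
cat >> h.py <<'E'
def edges(P,u,n=10):
    """fit the two long edges of strip P along direction u(deg): returns angle & offset for low/high edge"""
    d=np.array([np.cos(np.radians(u)),np.sin(np.radians(u))]);e=np.array([-d[1],d[0]])
    t,s=P@d,P@e;bins=np.linspace(np.percentile(t,4),np.percentile(t,96),n+1);out=[]
    for k in(1,99):
        T=[];S=[]
        for a,b in zip(bins,bins[1:]):
            q=(t>=a)&(t<b)
            if q.sum()>5:T.append(t[q].mean());S.append(np.percentile(s[q],k))
        c=np.polyfit(T,S,1);out.append((round(u+np.degrees(np.arctan(c[0])),2)))
    return out
def pin(f,zlo,zhi,box):
    P,s=seg(f,zlo,zhi,box,lambda c:c[...,0]-c[...,2]>40);print('pin',s)
E
python3 - <<'E'
from h import *
plan();f=grab('wrist','w13')
gauge(f,(500,690,-262,-90))
print('fence',seg(f,6,13,(630,670,-270,-90))[1]);pin(f,28,36,(610,645,-265,-225))
P,s=seg(f,28.5,36,(515,608,-290,-240),grey);print('blade',s,edges(P,15))
P,s=seg(f,32,39,(480,690,-420,-255));print('arm',s,edges(P,39))
s=seg(f,85,96,(500,600,-400,-300));print('handle',s and s[1])
E
```

```text
tcp [ 0.5965 -0.2385  0.21  ] yaw x 90.39 tilt [ 0.  0. -1.]
stock {'n': 1545, 'mean': array([ 628.9, -192. ]), 'pca': np.float64(91.93), 'ctr': array([ 629. , -187.7]), 'size': array([ 24. , 101.6]), 'ang': 0.79}
blade {'n': 1226, 'mean': array([ 597.2, -251.5]), 'pca': np.float64(7.52), 'ctr': array([ 586.6, -247.8]), 'size': array([110.8,  28.6]), 'ang': 0.26}
lever {'n': 499, 'mean': array([ 628.3, -134.7]), 'pca': np.float64(89.99), 'ctr': array([ 628.1, -132.9]), 'size': array([15.2, 45.2]), 'ang': 0.86}
fence {'n': 2293, 'mean': array([ 653.8, -180.6]), 'pca': np.float64(91.23), 'ctr': array([ 654.1, -186.5]), 'size': array([ 23.8, 141.1]), 'ang': 1.78}
pin {'n': 25, 'mean': array([ 627.1, -245.8]), 'pca': np.float64(109.7), 'ctr': array([ 626.7, -245.8]), 'size': array([ 5.7, 11.1]), 'ang': 27.55}
blade {'n': 1283, 'mean': array([ 570.8, -260.6]), 'pca': np.float64(16.0), 'ctr': array([ 571.5, -261. ]), 'size': array([79.5, 24.8]), 'ang': 15.09} [np.float64(15.34), np.float64(15.38)]
arm {'n': 2478, 'mean': array([ 593.8, -313.8]), 'pca': np.float64(39.14), 'ctr': array([ 588.8, -314.9]), 'size': array([150.8,  50.1]), 'ang': 39.79} [np.float64(39.37), np.float64(41.31)]
handle {'n': 188, 'mean': array([ 544. , -356.1]), 'pca': np.float64(122.7), 'ctr': array([ 544. , -357.7]), 'size': array([15. , 15.4]), 'ang': 18.45}
```

View pics/w13.png

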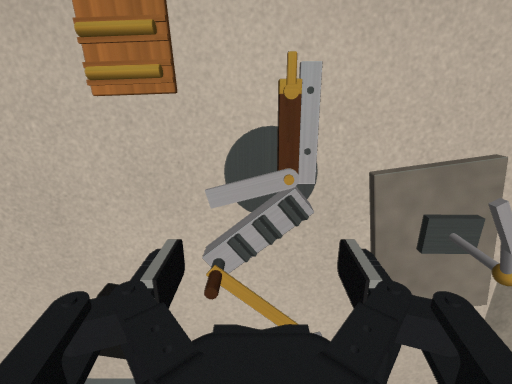

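The gauge sits in the jig corner (hinge pin at (289,181), lever locked at (292,70)). The open arm runs (215,250)-(300,205), with the handle at (214,280). I'll grasp the handle and swing it in.

Call:
arm_command([
  {"fingers": 1,"x": -0.0397,"y": -0.0178,"z": 0,"ax": 0,"ay": 0,"az": 0},
  {"fingers": 1,"x": -0.0397,"y": -0.0178,"z": 0,"ax": 0,"ay": 0,"az": 0},
  {"fingers": 1,"x": -0.0396,"y": -0.018,"z": 0,"ax": 0,"ay": 0,"az": 0},
  {"fingers": 1,"x": 0,"y": 0,"z": 0,"ax": 0,"ay": 0,"az": 0},
  {"fingers": 1,"x": 0,"y": 0,"z": 0,"ax": 0,"ay": 0,"az": 0},
  {"fingers": 1,"x": 0,"y": 0,"z": 0,"ax": 0,"ay": 0,"az": 0},
], grip_force=40)

```text
clock: 25.52
tcp_pos: [0.5463, -0.3514, 0.2088]
orientation: [-2.211, -2.229, -0.002]
contact_force: [0.2, 0.1, 1.0]
grip_width: 0.0853
gripper_force: 0.0
```

```bash
python3 - <<'E'
from h import *
plan([.5437,-.3578,.083],90.4); print(r.get_obs()['joints'].round(2))
E
```

```text
tcp [ 0.5463 -0.3514  0.2088] yaw x 90.48 tilt [-0.001  0.002 -1.   ]
tool shift mm [ -6.6  -2.5 125.8]
turn deg [-0.05 -0.14  0.08]
shift after turn mm [ -6.4  -2.6 125.8]
[ 0.99  0.58 -0.74  1.62  0.43  1.11  0.15]
```

Call:
arm_command([
  {"fingers": 1,"x": -0.0065,"y": -0.0026,"z": 0.03,"ax": 0,"ay": 0,"az": 0},
  {"fingers": 1,"x": 0,"y": 0,"z": 0.035,"ax": 0,"ay": 0,"az": 0},
  {"fingers": 1,"x": 0,"y": 0,"z": 0.035,"ax": 0,"ay": 0,"az": 0},
  {"fingers": 1,"x": 0,"y": 0,"z": 0.025,"ax": 0,"ay": 0,"az": 0},
  {"fingers": 1,"x": 0,"y": 0,"z": 0,"ax": 0,"ay": 0,"az": 0},
  {"fingers": 1,"x": 0,"y": 0,"z": 0,"ax": 0,"ay": 0,"az": 0},
])

```text
clock: 26.02
tcp_pos: [0.5438, -0.3567, 0.084]
orientation: [-2.207, -2.231, -0.001]
contact_force: [0.0, -0.1, 0.4]
grip_width: 0.0853
gripper_force: 0.0
```

Call:
arm_command([
  {"fingers": -1,"x": 0,"y": 0,"z": 0,"ax": 0,"ay": 0,"az": 0},
  {"fingers": -1,"x": 0,"y": 0,"z": 0,"ax": 0,"ay": 0,"az": 0},
  {"fingers": -1,"x": 0,"y": 0,"z": 0,"ax": 0,"ay": 0,"az": 0},
  {"fingers": -1,"x": 0,"y": 0,"z": 0,"ax": 0,"ay": 0,"az": 0},
  {"fingers": -1,"x": 0,"y": 0,"z": 0,"ax": 0,"ay": 0,"az": 0},
  {"fingers": -1,"x": 0,"y": 0,"z": 0,"ax": 0,"ay": 0,"az": 0},
  {"fingers": -1,"x": 0,"y": 0,"z": 0,"ax": 0,"ay": 0,"az": 0},
  {"fingers": -1,"x": 0,"y": 0,"z": 0,"ax": 0,"ay": 0,"az": 0},
])

```text
clock: 26.68
tcp_pos: [0.5433, -0.3601, 0.0859]
orientation: [2.214, 2.228, -0.001]
contact_force: [-2.5, 0.1, 5.9]
grip_width: 0.0146
gripper_force: 39.1
```

```bash
python3 - <<'E'
from h import *
plan([.5055,-.3132,.083]);o=r.get_obs();p=o['tcp_pos'];d=p[:2]-[.630,-.2457]
print('polar',np.degrees(np.arctan2(d[1],d[0]))%360,np.hypot(*d),o['contact_force'])
E
```

```text
tcp [ 0.5433 -0.3601  0.0859] yaw x 90.36 tilt [ 0.    -0.001 -1.   ]
tool shift mm [ 47.2 -37.5   2.8]
polar 232.85696369449425 0.14353045172735637 [-2.49051859  0.05042414  5.88293158]
```

Call:
arm_command([
  {"fingers": -1,"x": 0.0031,"y": -0.0039,"z": 0,"ax": 0,"ay": 0,"az": 2},
  {"fingers": -1,"x": 0.0031,"y": -0.0039,"z": 0,"ax": 0,"ay": 0,"az": 2},
  {"fingers": -1,"x": 0.0031,"y": -0.0039,"z": 0,"ax": 0,"ay": 0,"az": 2},
  {"fingers": -1,"x": 0.0031,"y": -0.0039,"z": 0,"ax": 0,"ay": 0,"az": 2},
  {"fingers": -1,"x": 0.0031,"y": -0.0039,"z": 0,"ax": 0,"ay": 0,"az": 2},
  {"fingers": -1,"x": 0.0031,"y": -0.0039,"z": 0,"ax": 0,"ay": 0,"az": 2},
  {"fingers": -1,"x": 0.0031,"y": -0.0039,"z": 0,"ax": 0,"ay": 0,"az": 2},
  {"fingers": -1,"x": 0.0031,"y": -0.0039,"z": 0,"ax": 0,"ay": 0,"az": 2},
  {"fingers": -1,"x": 0.0031,"y": -0.0039,"z": 0,"ax": 0,"ay": 0,"az": 2},
  {"fingers": -1,"x": 0,"y": 0,"z": 0,"ax": 0,"ay": 0,"az": 0},
])

```text
clock: 27.52
tcp_pos: [0.5122, -0.3277, 0.0859]
orientation: [2.536, 1.853, -0.001]
contact_force: [-3.2, 0.3, 6.4]
grip_width: 0.0146
gripper_force: 39.9
```

Call:
arm_command([
  {"fingers": -1,"x": 0,"y": 0,"z": 0,"ax": 0,"ay": 0,"az": 0},
  {"fingers": -1,"x": 0,"y": 0,"z": 0,"ax": 0,"ay": 0,"az": 0},
])

```text
clock: 27.68
tcp_pos: [0.5123, -0.3278, 0.0859]
orientation: [2.534, 1.856, -0.001]
contact_force: [-3.0, -0.5, 7.7]
grip_width: 0.0149
gripper_force: 40.0
```

```bash
python3 - <<'E'
from h import *
plan();o=r.get_obs();p=o['tcp_pos'];d=p[:2]-[.630,-.2457]
print('polar',np.degrees(np.arctan2(d[1],d[0]))%360,np.hypot(*d),o['contact_force'],o['moment'])
f=grab('wrist','w14')
P,s=seg(f,28.5,36,(500,608,-300,-235),grey);print('blade',s,edges(P,15))
P,s=seg(f,32.5,39,(480,690,-350,-275),grey);print('arm',s,edges(P,20))
f=grab('scene','s14')
P,s=seg(f,31,39,(480,690,-350,-235),grey);print('arm',s)
E
```

```text
tcp [ 0.5123 -0.3278  0.0859] yaw x 72.43 tilt [-0.    -0.001 -1.   ]
polar 214.90864956879992 0.14350480433513868 [-3.02591722 -0.54421881  7.71787248] [ 0.00066829  0.61618749 -0.07295507]
blade {'n': 4956, 'mean': array([ 572.1, -260.3]), 'pca': np.float64(16.19), 'ctr': array([ 572.1, -260.8]), 'size': array([80.3, 24.2]), 'ang': 15.26} [np.float64(15.19), np.float64(15.34)]
arm {'n': 7270, 'mean': array([ 564.4, -304.3]), 'pca': np.float64(17.83), 'ctr': array([ 559.7, -308.2]), 'size': array([123.3,  40.4]), 'ang': 21.47} [np.float64(20.64), np.float64(20.16)]
arm {'n': 614, 'mean': array([ 580.5, -292.4]), 'pca': np.float64(28.6), 'ctr': array([ 573.1, -286.7]), 'size': array([135. ,  77.4]), 'ang': 21.69}
```

View pics/w14.png

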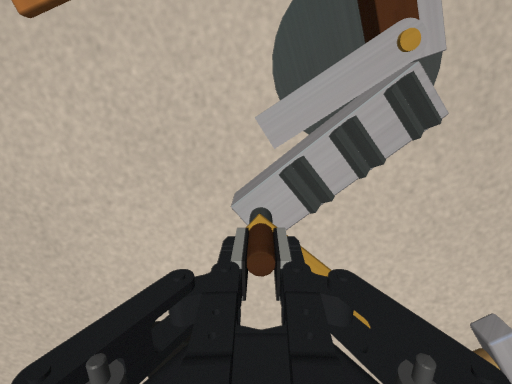

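The wrist view shows the arm (240,205)-(440,90) still about 6° open from the blade (265,130)-(410,40). I'll swing in 5° gently.

Call:
arm_command([
  {"fingers": -1,"x": 0.0016,"y": -0.0019,"z": 0,"ax": 0,"ay": 0,"az": 1},
  {"fingers": -1,"x": 0.0016,"y": -0.0019,"z": 0,"ax": 0,"ay": 0,"az": 1},
  {"fingers": -1,"x": 0.0016,"y": -0.002,"z": 0,"ax": 0,"ay": 0,"az": 1},
  {"fingers": -1,"x": 0.0016,"y": -0.002,"z": 0,"ax": 0,"ay": 0,"az": 1},
  {"fingers": -1,"x": 0.0016,"y": -0.002,"z": 0,"ax": 0,"ay": 0,"az": 1},
  {"fingers": -1,"x": 0,"y": 0,"z": 0,"ax": 0,"ay": 0,"az": 0},
  {"fingers": -1,"x": 0,"y": 0,"z": 0,"ax": 0,"ay": 0,"az": 0},
  {"fingers": -1,"x": 0,"y": 0,"z": 0,"ax": 0,"ay": 0,"az": 0},
])

```text
clock: 28.45
tcp_pos: [0.5059, -0.3177, 0.0859]
orientation: [2.613, 1.742, -0.001]
contact_force: [-2.0, -2.0, 6.7]
grip_width: 0.0148
gripper_force: 39.9
```

```bash
cat >> h.py <<'E'
def swing(name):
    o=r.get_obs();p=o['tcp_pos'];d=p[:2]-[.630,-.2457];plan()
    print('polar',np.degrees(np.arctan2(d[1],d[0]))%360,np.hypot(*d),o['contact_force'],o['moment'])
    f=grab('wrist',name);w=cloud(f)*1000
    # gap profile: along blade direction, bins; blade outer edge and arm inner edge
    a=np.radians(195.3);dd=np.array([np.cos(a),np.sin(a)]);yy=np.array([-dd[1],dd[0]])
    q=w[...,:2]-[630,-245.7];t=q@dd;s=q@yy;z=w[...,2];g=grey(f['frame'].astype(int))
    bt=(z>27.5)&(z<33.2)&g;at=(z>32.9)&(z<38)&g
    T=[];B=[];A=[]
    for t0 in range(22,120,8):
        m=(t>=t0)&(t<t0+8)&(s>-30)&(s<60)
        b=m&bt&(s<20);k=m&at
        T.append(t0+4);B.append(np.percentile(s[b],[2,98]).round(1).tolist() if b.sum()>20 else None);A.append(np.percentile(s[k],[1,99]).round(1).tolist() if k.sum()>20 else None)
        print(T[-1],B[-1],A[-1])
E
python3 - <<'E'
from h import *
swing('w15')
E
```

```text
tcp [ 0.5059 -0.3177  0.0859] yaw x 67.4 tilt [ 0.    -0.001 -1.   ]
polar 210.11611624318996 0.14348332962238042 [-2.04455667 -2.02652509  6.72474939] [-0.26506928  0.46555197 -0.06483419]
26 [-12.4, 13.4] [-10.0, 52.2]
34 [-12.6, 13.4] [-10.5, 52.4]
42 [-12.6, 13.8] [-9.1, 52.4]
50 [-12.6, 13.9] [-11.5, 46.6]
58 [-12.5, 14.1] [-10.2, 52.0]
66 [-12.5, 14.3] [-11.9, 53.3]
74 [-12.6, 14.5] [-9.3, 53.3]
82 [-12.6, 14.6] [-8.6, 53.6]
90 [-12.6, 14.8] [-12.3, 51.8]
98 [-12.6, 15.1] [-10.3, 52.7]
106 [14.8, 16.1] [15.1, 53.8]
114 [15.1, 19.6] [15.3, 54.4]
122 [15.3, 16.4] [15.9, 54.6]
```

Call:
arm_command([
  {"fingers": -1,"x": 0.0006,"y": -0.0008,"z": 0,"ax": 0,"ay": 0,"az": 0.4},
  {"fingers": -1,"x": 0.0006,"y": -0.0008,"z": 0,"ax": 0,"ay": 0,"az": 0.4},
  {"fingers": -1,"x": 0.0007,"y": -0.0008,"z": 0,"ax": 0,"ay": 0,"az": 0.4},
  {"fingers": -1,"x": 0,"y": 0,"z": 0,"ax": 0,"ay": 0,"az": 0},
  {"fingers": -1,"x": 0,"y": 0,"z": 0,"ax": 0,"ay": 0,"az": 0},
  {"fingers": -1,"x": 0,"y": 0,"z": 0,"ax": 0,"ay": 0,"az": 0},
])

```text
clock: 29.0
tcp_pos: [0.5046, -0.3153, 0.0859]
orientation: [2.63, 1.715, -0.001]
contact_force: [-2.4, -2.4, 6.8]
grip_width: 0.0147
gripper_force: 39.8
```

```bash
python3 - <<'E'
from h import *
swing('w16')
f=load('wrist')
c=f['frame'][0:220,210:460];cv2.imwrite('pics/c16.png',cv2.resize(c,None,fx=2.6,fy=2.6,interpolation=cv2.INTER_CUBIC)[:,:,::-1])
E
```

```text
tcp [ 0.5046 -0.3153  0.0859] yaw x 66.2 tilt [ 0.001 -0.002 -1.   ]
polar 209.02754466865304 0.14343714888434167 [-2.43713375 -2.40360157  6.76547748] [-0.51813849  0.3863094  -0.03791745]
26 [-12.5, 12.7] [-11.7, 51.6]
34 [-12.5, 12.8] [-10.8, 51.8]
42 [-12.5, 12.8] [-9.7, 51.7]
50 [-12.6, 12.9] [-11.7, 50.3]
58 [-12.6, 12.9] [-10.7, 50.6]
66 [-12.6, 12.9] [-10.9, 51.3]
74 [-12.5, 13.1] [-9.1, 52.1]
82 [-12.6, 13.0] [-10.5, 52.0]
90 [-12.7, 13.1] [-11.2, 51.3]
98 [-12.6, 13.2] [-8.7, 50.8]
106 [12.9, 14.7] [13.0, 51.4]
114 [12.9, 16.5] [13.4, 52.3]
122 [13.0, 13.9] [13.4, 52.2]
```

View pics/c16.png

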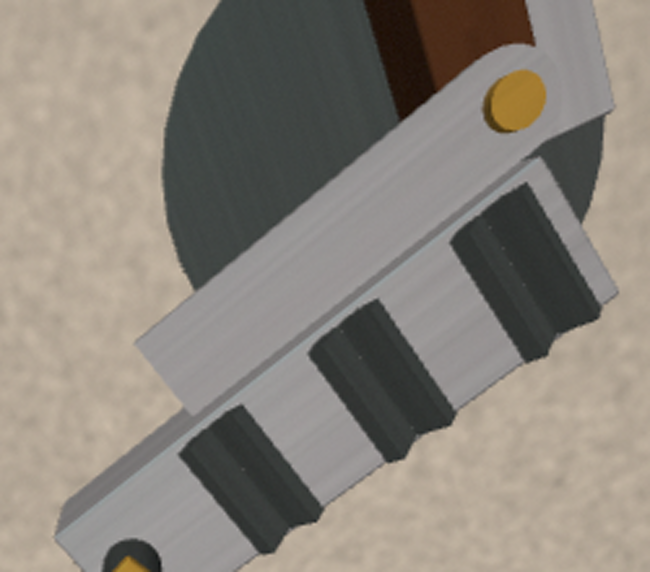

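The crop shows the blade and arm nearly parallel, with about 1 mm gap, and the hinge pin at (515,100). I'll release the handle, nudge the gauge fully into the corner, then finish the swing.

Call:
arm_command([
  {"fingers": 1,"x": 0,"y": 0,"z": 0,"ax": 0,"ay": 0,"az": 0},
  {"fingers": 1,"x": 0,"y": 0,"z": 0,"ax": 0,"ay": 0,"az": 0},
  {"fingers": 1,"x": 0,"y": 0,"z": 0,"ax": 0,"ay": 0,"az": 0},
  {"fingers": 1,"x": 0,"y": 0,"z": 0,"ax": 0,"ay": 0,"az": 0},
  {"fingers": 1,"x": 0,"y": 0,"z": -0.035,"ax": 0,"ay": 0,"az": 0},
  {"fingers": 1,"x": 0,"y": 0,"z": -0.035,"ax": 0,"ay": 0,"az": 0},
  {"fingers": 1,"x": 0,"y": 0,"z": -0.01,"ax": 0,"ay": 0,"az": -6.05},
  {"fingers": 1,"x": 0,"y": 0,"z": 0,"ax": 0,"ay": 0,"az": -6.05},
  {"fingers": 1,"x": 0,"y": 0,"z": 0,"ax": 0,"ay": 0,"az": -6.05},
  {"fingers": 1,"x": 0,"y": 0,"z": 0,"ax": 0,"ay": 0,"az": -6.05},
])

```text
clock: 29.88
tcp_pos: [0.5044, -0.3138, 0.1654]
orientation: [2.207, 2.235, 0.0]
contact_force: [-1.0, 0.2, 0.1]
grip_width: 0.0856
gripper_force: 0.0
```

Call:
arm_command([
  {"fingers": 1,"x": 0.03,"y": 0.031,"z": 0,"ax": 0,"ay": 0,"az": 0},
  {"fingers": 1,"x": 0.03,"y": 0.031,"z": 0,"ax": 0,"ay": 0,"az": 0},
  {"fingers": 1,"x": 0.03,"y": 0.031,"z": 0,"ax": 0,"ay": 0,"az": 0},
  {"fingers": 1,"x": 0.031,"y": 0.031,"z": 0,"ax": 0,"ay": 0,"az": 0},
  {"fingers": 1,"x": 0,"y": 0,"z": 0,"ax": 0,"ay": 0,"az": 0},
  {"fingers": 1,"x": 0,"y": 0,"z": 0,"ax": 0,"ay": 0,"az": 0},
  {"fingers": 1,"x": 0,"y": 0,"z": 0,"ax": 0,"ay": 0,"az": 0},
])

```text
clock: 30.47
tcp_pos: [0.6225, -0.1966, 0.1646]
orientation: [-2.212, -2.23, 0.001]
contact_force: [-0.2, -0.3, -0.2]
grip_width: 0.0853
gripper_force: 0.0
```

```bash
python3 - <<'E'
from h import *
plan([.6287,-.1930,.0365],90.4)
f=grab('wrist','w17');gauge(f,(500,690,-262,-90));print('fence',seg(f,6,13,(630,670,-270,-90))[1])
E
```

```text
tcp [ 0.6225 -0.1966  0.1646] yaw x 90.45 tilt [-0.001 -0.    -1.   ]
tool shift mm [  3.5   6.4 128.1]
turn deg [-0.06  0.    0.05]
shift after turn mm [  3.5   6.2 128.1]
stock {'n': 1752, 'mean': array([ 629.3, -192.8]), 'pca': np.float64(91.29), 'ctr': array([ 629.3, -195.6]), 'size': array([23.6, 89.8]), 'ang': 0.23}
blade {'n': 1427, 'mean': array([ 597.5, -251. ]), 'pca': np.float64(8.3), 'ctr': array([ 586.8, -248.5]), 'size': array([108.8,  29. ]), 'ang': 1.52}
lever {'n': 619, 'mean': array([ 628.6, -134.1]), 'pca': np.float64(90.71), 'ctr': array([ 628.7, -133.4]), 'size': array([14.9, 45.4]), 'ang': 0.41}
fence {'n': 2784, 'mean': array([ 653.4, -180.9]), 'pca': np.float64(90.82), 'ctr': array([ 653.7, -186.9]), 'size': array([ 23.6, 141. ]), 'ang': 1.01}
```

Call:
arm_command([
  {"fingers": 1,"x": 0.0035,"y": 0.0063,"z": 0.03,"ax": 0,"ay": 0,"az": 0},
  {"fingers": 1,"x": 0,"y": 0,"z": 0.035,"ax": 0,"ay": 0,"az": 0},
  {"fingers": 1,"x": 0,"y": 0,"z": 0.035,"ax": 0,"ay": 0,"az": 0},
  {"fingers": 1,"x": 0,"y": 0,"z": 0.0265,"ax": 0,"ay": 0,"az": 0},
  {"fingers": 1,"x": 0,"y": 0,"z": 0,"ax": 0,"ay": 0,"az": 0},
  {"fingers": 1,"x": 0,"y": 0,"z": 0,"ax": 0,"ay": 0,"az": 0},
  {"fingers": -1,"x": 0,"y": 0,"z": 0,"ax": 0,"ay": 0,"az": 0},
  {"fingers": -1,"x": 0,"y": 0,"z": 0,"ax": 0,"ay": 0,"az": 0},
  {"fingers": -1,"x": 0,"y": 0,"z": 0,"ax": 0,"ay": 0,"az": 0},
  {"fingers": -1,"x": 0,"y": 0,"z": 0,"ax": 0,"ay": 0,"az": 0},
], grip_force=50)

```text
clock: 31.35
tcp_pos: [0.63, -0.1935, 0.0403]
orientation: [2.212, 2.227, 0.002]
contact_force: [-0.3, 0.2, -0.1]
grip_width: 0.0387
gripper_force: 0.0
```

Call:
arm_command([
  {"fingers": -1,"x": 0,"y": 0,"z": 0,"ax": 0,"ay": 0,"az": 0},
  {"fingers": -1,"x": 0,"y": 0,"z": 0,"ax": 0,"ay": 0,"az": 0},
  {"fingers": -1,"x": 0,"y": 0,"z": 0,"ax": 0,"ay": 0,"az": 0},
  {"fingers": -1,"x": 0,"y": 0,"z": -0.0018,"ax": 0,"ay": 0,"az": 0},
  {"fingers": -1,"x": 0,"y": 0,"z": 0,"ax": 0,"ay": 0,"az": 0},
  {"fingers": -1,"x": 0,"y": 0,"z": 0,"ax": 0,"ay": 0,"az": 0},
])

```text
clock: 31.85
tcp_pos: [0.6286, -0.1931, 0.0401]
orientation: [-2.213, -2.229, 0.001]
contact_force: [-1.7, -0.1, -1.7]
grip_width: 0.0216
gripper_force: 49.6
```

Call:
arm_command([
  {"fingers": -1,"x": -0.0006,"y": 0,"z": 0,"ax": 0,"ay": 0,"az": 0},
  {"fingers": -1,"x": 0,"y": 0,"z": 0,"ax": 0,"ay": 0,"az": 0},
  {"fingers": -1,"x": 0,"y": 0,"z": 0,"ax": 0,"ay": 0,"az": 0},
])

```text
clock: 32.1
tcp_pos: [0.6286, -0.1932, 0.0401]
orientation: [-2.212, -2.229, 0.001]
contact_force: [-2.5, 1.8, -2.3]
grip_width: 0.0219
gripper_force: 49.5
```

Call:
arm_command([
  {"fingers": -1,"x": -0.0005,"y": 0,"z": 0,"ax": 0,"ay": 0,"az": 0},
  {"fingers": -1,"x": 0,"y": 0,"z": 0,"ax": 0,"ay": 0,"az": 0},
  {"fingers": -1,"x": 0,"y": 0,"z": 0,"ax": 0,"ay": 0,"az": 0},
])

```text
clock: 32.35
tcp_pos: [0.6286, -0.1932, 0.0401]
orientation: [-2.212, -2.229, -0.0]
contact_force: [-3.7, 4.6, -2.5]
grip_width: 0.0219
gripper_force: 49.5
```

Call:
arm_command([
  {"fingers": -1,"x": -0.0007,"y": -0.0004,"z": 0,"ax": 0,"ay": 0,"az": 0},
  {"fingers": -1,"x": 0,"y": 0,"z": 0,"ax": 0,"ay": 0,"az": 0},
  {"fingers": -1,"x": 0,"y": 0,"z": 0,"ax": 0,"ay": 0,"az": 0},
])

```text
clock: 32.6
tcp_pos: [0.6286, -0.1947, 0.0402]
orientation: [-2.213, -2.229, -0.0]
contact_force: [-1.7, 2.3, -3.9]
grip_width: 0.0221
gripper_force: 49.3
```

Call:
arm_command([
  {"fingers": -1,"x": -0.0007,"y": 0,"z": 0,"ax": 0,"ay": 0,"az": 0},
  {"fingers": -1,"x": 0,"y": 0,"z": 0,"ax": 0,"ay": 0,"az": 0},
  {"fingers": -1,"x": 0,"y": 0,"z": 0,"ax": 0,"ay": 0,"az": 0},
])

```text
clock: 32.85
tcp_pos: [0.6286, -0.1948, 0.0402]
orientation: [-2.212, -2.229, -0.001]
contact_force: [-1.6, 4.7, -4.5]
grip_width: 0.0217
gripper_force: 49.3
```

Call:
arm_command([
  {"fingers": -1,"x": 0.0008,"y": 0,"z": 0.001,"ax": 0,"ay": 0,"az": 0},
  {"fingers": 1,"x": 0,"y": 0,"z": 0,"ax": 0,"ay": 0,"az": 0},
  {"fingers": 1,"x": 0,"y": 0,"z": 0,"ax": 0,"ay": 0,"az": 0},
  {"fingers": 1,"x": 0,"y": 0,"z": 0,"ax": 0,"ay": 0,"az": 0},
  {"fingers": 1,"x": 0,"y": 0,"z": 0,"ax": 0,"ay": 0,"az": 0},
  {"fingers": 1,"x": 0,"y": 0,"z": -0.04,"ax": 0,"ay": 0,"az": 0},
  {"fingers": 1,"x": 0,"y": 0,"z": -0.04,"ax": 0,"ay": 0,"az": 0},
  {"fingers": 1,"x": 0,"y": 0,"z": -0.04,"ax": 0,"ay": 0,"az": 0},
  {"fingers": 1,"x": -0.032,"y": -0.032,"z": 0,"ax": 0,"ay": 0,"az": 0},
  {"fingers": 1,"x": -0.032,"y": -0.032,"z": 0,"ax": 0,"ay": 0,"az": 0},
])

```text
clock: 33.68
tcp_pos: [0.5738, -0.2525, 0.1636]
orientation: [2.203, 2.23, 0.008]
contact_force: [-0.6, -1.5, -1.0]
grip_width: 0.0852
gripper_force: 0.0
```

Call:
arm_command([
  {"fingers": 1,"x": -0.032,"y": -0.032,"z": 0,"ax": 0,"ay": 0,"az": 6.05},
  {"fingers": 1,"x": 0,"y": 0,"z": 0,"ax": 0,"ay": 0,"az": 6.05},
  {"fingers": 1,"x": 0,"y": 0,"z": 0,"ax": 0,"ay": 0,"az": 6.05},
  {"fingers": 1,"x": 0,"y": 0,"z": 0,"ax": 0,"ay": 0,"az": 6.05},
  {"fingers": 1,"x": 0,"y": 0,"z": 0,"ax": 0,"ay": 0,"az": 0},
  {"fingers": 1,"x": 0,"y": 0,"z": 0,"ax": 0,"ay": 0,"az": 0},
  {"fingers": 1,"x": 0,"y": 0,"z": 0,"ax": 0,"ay": 0,"az": 0},
])

```text
clock: 34.27
tcp_pos: [0.5413, -0.2838, 0.1596]
orientation: [2.628, 1.72, 0.0]
contact_force: [0.6, -0.3, 0.5]
grip_width: 0.0854
gripper_force: 0.0
```

```bash
python3 - <<'E'
from h import *
swing('w18');f=load('wrist')
s=seg(f,85,96,(450,600,-400,-250));print('handle',s and s[1])
plan([.5046,-.3145,.0835],66.2)
E
```

```text
tcp [ 0.5413 -0.2838  0.1596] yaw x 66.39 tilt [ 0.001 -0.    -1.   ]
polar 203.25510258443694 0.09655752690416612 [ 0.59905532 -0.300872    0.504382  ] [-0.02482988  0.10385257 -0.00812006]
26 [-11.3, 12.7] [-8.6, 51.1]
34 [-11.3, 12.7] [-4.9, 51.8]
42 [-11.4, 12.9] [-10.0, 51.8]
50 [-11.4, 12.9] [-9.6, 50.6]
58 [-11.4, 12.9] [-7.9, 50.9]
66 [-11.4, 12.8] [-9.6, 51.1]
74 [-11.6, 13.1] [-7.0, 51.9]
82 [-11.5, 12.9] [-5.3, 52.0]
90 [-11.4, 13.1] [-8.2, 51.5]
98 [-11.6, 13.2] [-3.7, 51.3]
106 None [13.1, 51.8]
114 None [13.3, 52.0]
122 None [13.4, 52.4]
handle {'n': 308, 'mean': array([ 506.7, -312.6]), 'pca': np.float64(56.29), 'ctr': array([ 505.8, -313.9]), 'size': array([15.4, 15.2]), 'ang': 35.28}
tcp [ 0.5412 -0.2838  0.1595] yaw x 66.36 tilt [ 0. -0. -1.]
tool shift mm [-42.8 -21.3  76. ]
turn deg [ 0.02 -0.    0.16]
shift after turn mm [-42.9 -21.1  76. ]
```

Call:
arm_command([
  {"fingers": 1,"x": -0.0207,"y": -0.0102,"z": 0,"ax": 0,"ay": 0,"az": 0},
  {"fingers": 1,"x": -0.0207,"y": -0.0102,"z": 0,"ax": 0,"ay": 0,"az": 0},
  {"fingers": 1,"x": 0,"y": 0,"z": 0.038,"ax": 0,"ay": 0,"az": 0},
  {"fingers": 1,"x": 0,"y": 0,"z": 0.038,"ax": 0,"ay": 0,"az": 0},
  {"fingers": 1,"x": 0,"y": 0,"z": 0,"ax": 0,"ay": 0,"az": 0},
  {"fingers": 1,"x": 0,"y": 0,"z": 0,"ax": 0,"ay": 0,"az": 0},
  {"fingers": 1,"x": 0,"y": 0,"z": 0,"ax": 0,"ay": 0,"az": 0},
], grip_force=25)

```text
clock: 34.9
tcp_pos: [0.5069, -0.3132, 0.0849]
orientation: [2.63, 1.717, 0.002]
contact_force: [0.1, -0.1, -0.3]
grip_width: 0.0853
gripper_force: 0.0
```

```bash
python3 - <<'E'
from h import *
plan([.5056,-.3134,.0835],66.4)
E
```

```text
tcp [ 0.5069 -0.3132  0.0849] yaw x 66.29 tilt [ 0.002 -0.    -1.   ]
tool shift mm [-0.7 -1.1  1.4]
turn deg [ 0.09 -0.04 -0.11]
shift after turn mm [-0.7 -1.1  1.4]
```

Call:
arm_command([
  {"fingers": 1,"x": 0,"y": -0.0006,"z": 0,"ax": 0,"ay": 0,"az": 0},
  {"fingers": -1,"x": 0,"y": 0,"z": 0,"ax": 0,"ay": 0,"az": 0},
  {"fingers": -1,"x": 0,"y": 0,"z": 0,"ax": 0,"ay": 0,"az": 0},
  {"fingers": -1,"x": 0,"y": 0,"z": 0,"ax": 0,"ay": 0,"az": 0},
  {"fingers": -1,"x": 0,"y": 0,"z": 0,"ax": 0,"ay": 0,"az": 0},
  {"fingers": -1,"x": 0,"y": 0,"z": 0,"ax": 0,"ay": 0,"az": 0},
  {"fingers": -1,"x": 0,"y": 0,"z": 0,"ax": 0,"ay": 0,"az": 0},
  {"fingers": -1,"x": 0,"y": 0,"z": 0,"ax": 0,"ay": 0,"az": 0},
  {"fingers": -1,"x": 0,"y": 0,"z": 0,"ax": 0,"ay": 0,"az": 0},
])

```text
clock: 35.65
tcp_pos: [0.5053, -0.3133, 0.0837]
orientation: [2.631, 1.716, 0.0]
contact_force: [-0.4, 1.2, 2.4]
grip_width: 0.0151
gripper_force: 24.8
```

```bash
python3 - <<'E'
from h import *
swing('w19')
E
```

```text
tcp [ 0.5053 -0.3133  0.0837] yaw x 66.2 tilt [ 0. -0. -1.]
polar 208.44608120452946 0.14183674410672495 [-0.42247179  1.21272167  2.36608765] [0.03992897 0.02924757 0.01526379]
26 [-11.4, 12.6] [-8.5, 51.4]
34 [-11.4, 12.6] [-9.2, 51.8]
42 [-11.4, 12.4] [-8.9, 51.7]
50 [-11.4, 12.7] [-10.9, 50.4]
58 [-11.4, 12.6] [-9.8, 50.7]
66 [-11.4, 12.8] [-10.3, 51.1]
74 [-11.5, 12.8] [-5.8, 51.9]
82 [-11.5, 12.9] [-6.2, 51.7]
90 [-11.5, 12.9] [-8.5, 51.5]
98 [-11.4, 12.9] [-6.6, 50.9]
106 [12.7, 13.4] [12.9, 51.7]
114 [12.6, 17.4] [13.1, 51.9]
122 [12.8, 16.8] [13.1, 52.0]
```

Call:
arm_command([
  {"fingers": -1,"x": 0.0005,"y": -0.0006,"z": 0,"ax": 0,"ay": 0,"az": 0.3},
  {"fingers": -1,"x": 0,"y": 0,"z": 0,"ax": 0,"ay": 0,"az": 0},
  {"fingers": -1,"x": 0,"y": 0,"z": 0,"ax": 0,"ay": 0,"az": 0},
  {"fingers": -1,"x": 0,"y": 0,"z": 0,"ax": 0,"ay": 0,"az": 0},
])

```text
clock: 36.03
tcp_pos: [0.5051, -0.3129, 0.0836]
orientation: [2.636, 1.708, 0.001]
contact_force: [0.7, -1.6, 2.8]
grip_width: 0.015
gripper_force: 24.8
```

```bash
python3 - <<'E'
from h import *
swing('w20')
E
```

```text
tcp [ 0.5051 -0.3129  0.0836] yaw x 65.89 tilt [ 0.001 -0.001 -1.   ]
polar 208.28825235416724 0.14186214854751708 [ 0.73150497 -1.5663364   2.84045503] [-0.32278326 -0.25316706 -0.0012167 ]
26 [-11.4, 12.6] [-10.0, 51.1]
34 [-11.4, 12.5] [-7.5, 51.5]
42 [-11.4, 12.6] [-8.2, 51.5]
50 [-11.4, 12.4] [-10.2, 50.8]
58 [-11.5, 12.3] [-6.4, 50.9]
66 [-11.4, 12.6] [-9.5, 51.3]
74 [-11.5, 12.3] [-8.6, 51.7]
82 [-11.4, 12.7] [-4.5, 51.6]
90 [-11.5, 12.8] [-6.6, 51.5]
98 [-11.3, 12.7] [-6.0, 50.7]
106 [12.4, 13.3] [12.6, 51.5]
114 [12.4, 16.7] [12.8, 51.7]
122 [12.5, 19.1] [12.8, 51.7]
```

Call:
arm_command([
  {"fingers": 1,"x": 0,"y": 0,"z": 0,"ax": 0,"ay": 0,"az": 0},
  {"fingers": 1,"x": 0,"y": 0,"z": 0,"ax": 0,"ay": 0,"az": 0},
  {"fingers": 1,"x": 0,"y": 0,"z": 0,"ax": 0,"ay": 0,"az": 0},
  {"fingers": 1,"x": 0,"y": 0,"z": 0,"ax": 0,"ay": 0,"az": 0},
  {"fingers": 1,"x": 0,"y": 0,"z": -0.035,"ax": 0,"ay": 0,"az": 0},
  {"fingers": 1,"x": 0,"y": 0,"z": -0.035,"ax": 0,"ay": 0,"az": 0},
  {"fingers": 1,"x": 0,"y": 0,"z": -0.01,"ax": 0,"ay": 0,"az": -6.13},
  {"fingers": 1,"x": 0,"y": 0,"z": 0,"ax": 0,"ay": 0,"az": -6.13},
  {"fingers": 1,"x": 0,"y": 0,"z": 0,"ax": 0,"ay": 0,"az": -6.13},
  {"fingers": 1,"x": 0,"y": 0,"z": 0,"ax": 0,"ay": 0,"az": -6.13},
])

```text
clock: 36.92
tcp_pos: [0.5045, -0.3125, 0.1637]
orientation: [2.207, 2.235, -0.0]
contact_force: [-0.4, 0.1, -0.6]
grip_width: 0.0855
gripper_force: 0.0
```

Call:
arm_command([
  {"fingers": 1,"x": 0.0294,"y": 0.0311,"z": 0,"ax": 0,"ay": 0,"az": 0},
  {"fingers": 1,"x": 0.0294,"y": 0.0311,"z": 0,"ax": 0,"ay": 0,"az": 0},
  {"fingers": 1,"x": 0.0294,"y": 0.0311,"z": 0,"ax": 0,"ay": 0,"az": 0},
  {"fingers": 1,"x": 0.0294,"y": 0.0311,"z": 0,"ax": 0,"ay": 0,"az": 0},
  {"fingers": 1,"x": 0,"y": 0,"z": 0,"ax": 0,"ay": 0,"az": 0},
  {"fingers": 1,"x": 0,"y": 0,"z": 0,"ax": 0,"ay": 0,"az": 0},
  {"fingers": 1,"x": 0,"y": 0,"z": 0,"ax": 0,"ay": 0,"az": 0},
])

```text
clock: 37.5
tcp_pos: [0.6245, -0.1972, 0.1628]
orientation: [-2.212, -2.23, 0.002]
contact_force: [0.2, 0.6, -0.2]
grip_width: 0.085
gripper_force: 0.0
```

```bash
python3 - <<'E'
from h import *
plan([.6287,-.1946,.0375],90.4)
f=grab('wrist','w21');gauge(f,(500,690,-262,-90));print('fence',seg(f,6,13,(630,670,-270,-90))[1])
swing('w21')
E
```

```text
tcp [ 0.6245 -0.1972  0.1628] yaw x 90.46 tilt [-0.001 -0.    -1.   ]
tool shift mm [  2.6   4.4 125.3]
turn deg [-0.08  0.01  0.06]
shift after turn mm [  2.6   4.3 125.3]
stock {'n': 1761, 'mean': array([ 629.3, -194.1]), 'pca': np.float64(91.21), 'ctr': array([ 629.3, -196.8]), 'size': array([23.6, 89.6]), 'ang': 0.66}
blade {'n': 1337, 'mean': array([ 599.2, -251.4]), 'pca': np.float64(8.18), 'ctr': array([ 590.1, -248.3]), 'size': array([103.3,  28. ]), 'ang': 0.68}
lever {'n': 619, 'mean': array([ 628.7, -135.6]), 'pca': np.float64(90.51), 'ctr': array([ 628.8, -134.7]), 'size': array([14.9, 45. ]), 'ang': 0.38}
fence {'n': 2858, 'mean': array([ 653.3, -180.9]), 'pca': np.float64(90.9), 'ctr': array([ 650.7, -187.1]), 'size': array([ 29.5, 141.9]), 'ang': 0.89}
tcp [ 0.624  -0.1984  0.1628] yaw x 90.35 tilt [-0.002 -0.001 -1.   ]
polar 97.21936020986314 0.047667528970540975 [-0.0330975  -0.02543476  0.27142879] [-0.00112963  0.05351747  0.03019945]
26 [-11.5, 12.4] [-7.4, 48.3]
34 [-11.7, 12.8] [-9.9, 51.8]
42 [-11.7, 12.8] [-5.2, 51.7]
50 [-11.7, 13.0] [-7.9, 50.9]
58 [-11.5, 12.8] [-10.7, 50.2]
66 [-11.5, 12.8] [-10.9, 28.4]
74 [-11.8, 12.8] [-6.9, 52.2]
82 [-11.7, 12.8] [-9.5, 51.5]
90 [-11.6, 12.8] [-2.6, 50.9]
98 None [13.3, 50.8]
106 None None
114 None [41.7, 51.6]
122 None None
```

Call:
arm_command([
  {"fingers": 1,"x": 0.003,"y": 0.0045,"z": 0.03,"ax": 0,"ay": 0,"az": 0},
  {"fingers": 1,"x": 0,"y": 0,"z": 0.035,"ax": 0,"ay": 0,"az": 0},
  {"fingers": 1,"x": 0,"y": 0,"z": 0.035,"ax": 0,"ay": 0,"az": 0},
  {"fingers": 1,"x": 0,"y": 0,"z": 0.025,"ax": 0,"ay": 0,"az": 0},
  {"fingers": 1,"x": 0,"y": 0,"z": 0,"ax": 0,"ay": 0,"az": 0},
  {"fingers": 1,"x": 0,"y": 0,"z": 0,"ax": 0,"ay": 0,"az": 0},
  {"fingers": -1,"x": 0,"y": 0,"z": 0,"ax": 0,"ay": 0,"az": 0},
  {"fingers": -1,"x": 0,"y": 0,"z": 0,"ax": 0,"ay": 0,"az": 0},
  {"fingers": -1,"x": 0,"y": 0,"z": 0,"ax": 0,"ay": 0,"az": 0},
  {"fingers": -1,"x": 0,"y": 0,"z": 0,"ax": 0,"ay": 0,"az": 0},
], grip_force=50)

```text
clock: 38.43
tcp_pos: [0.6303, -0.1945, 0.0401]
orientation: [2.212, 2.228, 0.002]
contact_force: [-0.6, 0.3, 0.7]
grip_width: 0.0387
gripper_force: 0.0
```

Call:
arm_command([
  {"fingers": -1,"x": 0,"y": 0,"z": 0,"ax": 0,"ay": 0,"az": 0},
  {"fingers": -1,"x": 0,"y": 0,"z": 0,"ax": 0,"ay": 0,"az": 0},
  {"fingers": -1,"x": 0,"y": 0,"z": 0,"ax": 0,"ay": 0,"az": 0},
  {"fingers": -1,"x": 0,"y": 0,"z": 0,"ax": 0,"ay": 0,"az": 0},
  {"fingers": -1,"x": 0.002,"y": -0.001,"z": -0.002,"ax": 0,"ay": 0,"az": 0},
  {"fingers": -1,"x": 0.006,"y": -0.003,"z": -0.001,"ax": 0,"ay": 0,"az": 0},
  {"fingers": -1,"x": 0.006,"y": -0.003,"z": -0.01,"ax": 0,"ay": 0,"az": 0},
  {"fingers": -1,"x": 0,"y": 0,"z": -0.035,"ax": 0,"ay": 0,"az": 0},
  {"fingers": -1,"x": 0,"y": 0,"z": -0.035,"ax": 0,"ay": 0,"az": 0},
  {"fingers": -1,"x": 0,"y": 0,"z": -0.02,"ax": 0,"ay": 0,"az": 0},
])

```text
clock: 39.27
tcp_pos: [0.6233, -0.1786, 0.1451]
orientation: [2.21, 2.23, 0.004]
contact_force: [1.1, 0.2, -4.9]
grip_width: 0.0221
gripper_force: 50.3
```

```bash
python3 - <<'E'
from h import *
plan([.490,.3015,.125],90.4); print(r.get_obs()['contact_force'],r.get_obs()['grip_width'])
f=dict(np.load('brk.npz'));w=cloud(f)*1000
for u,v in((155,130),(254,130),(255,190),(161,190)): print(w[v,u].round(0))
E
```

```text
tcp [ 0.6233 -0.1786  0.1451] yaw x 90.52 tilt [ 0.003  0.    -1.   ]
tool shift mm [ 481.2 -129.    19.8]
turn deg [ 0.18 -0.01  0.12]
shift after turn mm [ 481.  -130.    20.1]
[ 1.05540166  0.16752034 -4.92913654] 0.022073955733461954
[517. 387.   5.]
[517. 199.   4.]
[396. 198.   3.]
[396. 390.   4.]
```

Call:
arm_command([
  {"fingers": -1,"x": 0.037,"y": -0.0104,"z": 0,"ax": 0,"ay": 0,"az": 0},
  {"fingers": -1,"x": 0.037,"y": -0.0104,"z": 0,"ax": 0,"ay": 0,"az": 0},
  {"fingers": -1,"x": 0.037,"y": -0.0104,"z": 0,"ax": 0,"ay": 0,"az": 0},
  {"fingers": -1,"x": 0.037,"y": -0.0104,"z": 0,"ax": 0,"ay": 0,"az": 0},
  {"fingers": -1,"x": 0.037,"y": -0.0104,"z": 0,"ax": 0,"ay": 0,"az": 0},
  {"fingers": -1,"x": 0.037,"y": -0.0104,"z": 0,"ax": 0,"ay": 0,"az": 0},
  {"fingers": -1,"x": 0.037,"y": -0.0104,"z": 0,"ax": 0,"ay": 0,"az": 0},
  {"fingers": -1,"x": 0.037,"y": -0.0104,"z": 0,"ax": 0,"ay": 0,"az": 0},
  {"fingers": -1,"x": 0.037,"y": -0.0104,"z": 0,"ax": 0,"ay": 0,"az": 0},
  {"fingers": -1,"x": 0.037,"y": -0.0104,"z": 0,"ax": 0,"ay": 0,"az": 0},
])

```text
clock: 40.1
tcp_pos: [0.5138, 0.1911, 0.1417]
orientation: [2.212, 2.231, -0.001]
contact_force: [-0.1, -0.3, -5.4]
grip_width: 0.0219
gripper_force: 50.3
```

Call:
arm_command([
  {"fingers": -1,"x": 0.037,"y": -0.0104,"z": 0,"ax": 0,"ay": 0,"az": 0},
  {"fingers": -1,"x": 0.037,"y": -0.0104,"z": 0,"ax": 0,"ay": 0,"az": 0},
  {"fingers": -1,"x": 0.037,"y": -0.0104,"z": 0,"ax": 0,"ay": 0,"az": 0},
  {"fingers": -1,"x": 0,"y": 0,"z": 0.01,"ax": 0,"ay": 0,"az": 6},
  {"fingers": -1,"x": 0,"y": 0,"z": 0.02,"ax": 0,"ay": 0,"az": 6},
  {"fingers": -1,"x": 0,"y": 0,"z": 0.03,"ax": 0,"ay": 0,"az": 0},
  {"fingers": -1,"x": 0,"y": 0,"z": 0.02,"ax": 0,"ay": 0,"az": 0},
  {"fingers": -1,"x": 0,"y": 0,"z": 0,"ax": 0,"ay": 0,"az": 0},
  {"fingers": -1,"x": 0,"y": 0,"z": 0,"ax": 0,"ay": 0,"az": 0},
  {"fingers": -1,"x": 0,"y": 0,"z": 0,"ax": 0,"ay": 0,"az": 0},
])

```text
clock: 40.93
tcp_pos: [0.4837, 0.3008, 0.0628]
orientation: [-2.433, -1.987, -0.003]
contact_force: [0.3, 0.3, -5.1]
grip_width: 0.0219
gripper_force: 50.4
```

Call:
arm_command([
  {"fingers": -1,"x": 0,"y": 0,"z": 0.01,"ax": 0,"ay": 0,"az": 0},
  {"fingers": -1,"x": 0,"y": 0,"z": 0,"ax": 0,"ay": 0,"az": 0},
  {"fingers": -1,"x": 0,"y": 0,"z": 0,"ax": 0,"ay": 0,"az": 0},
])

```text
clock: 41.18
tcp_pos: [0.4837, 0.2996, 0.0516]
orientation: [2.434, 1.985, 0.0]
contact_force: [-0.6, 0.5, -6.4]
grip_width: 0.0221
gripper_force: 50.4
```

Call:
arm_command([
  {"fingers": -1,"x": 0,"y": 0,"z": 0.004,"ax": 0,"ay": 0,"az": 0},
  {"fingers": -1,"x": 0,"y": 0,"z": 0,"ax": 0,"ay": 0,"az": 0},
  {"fingers": -1,"x": 0,"y": 0,"z": 0,"ax": 0,"ay": 0,"az": 0},
])

```text
clock: 41.43
tcp_pos: [0.4836, 0.2997, 0.0473]
orientation: [2.434, 1.986, -0.0]
contact_force: [0.0, 0.1, -5.8]
grip_width: 0.0217
gripper_force: 50.4
```

Call:
arm_command([
  {"fingers": -1,"x": 0,"y": 0,"z": 0.0015,"ax": 0,"ay": 0,"az": 0},
  {"fingers": -1,"x": 0,"y": 0,"z": 0,"ax": 0,"ay": 0,"az": 0},
  {"fingers": -1,"x": 0,"y": 0,"z": 0,"ax": 0,"ay": 0,"az": 0},
])

```text
clock: 41.68
tcp_pos: [0.4836, 0.2998, 0.0459]
orientation: [2.434, 1.986, -0.0]
contact_force: [-1.1, -0.5, -4.0]
grip_width: 0.0221
gripper_force: 50.4
```

Call:
arm_command([
  {"fingers": -1,"x": 0,"y": 0,"z": 0.0015,"ax": 0,"ay": 0,"az": 0},
  {"fingers": -1,"x": 0,"y": 0,"z": 0,"ax": 0,"ay": 0,"az": 0},
  {"fingers": -1,"x": 0,"y": 0,"z": 0,"ax": 0,"ay": 0,"az": 0},
])

```text
clock: 41.93
tcp_pos: [0.4836, 0.2998, 0.0443]
orientation: [2.434, 1.986, -0.0]
contact_force: [0.1, -0.3, -5.3]
grip_width: 0.0217
gripper_force: 50.4
```

Call:
arm_command([
  {"fingers": -1,"x": 0,"y": 0,"z": 0.0015,"ax": 0,"ay": 0,"az": 0},
  {"fingers": -1,"x": 0,"y": 0,"z": 0,"ax": 0,"ay": 0,"az": 0},
  {"fingers": -1,"x": 0,"y": 0,"z": 0,"ax": 0,"ay": 0,"az": 0},
])

```text
clock: 42.18
tcp_pos: [0.4838, 0.3, 0.0436]
orientation: [2.434, 1.986, 0.001]
contact_force: [-2.7, -2.0, 3.9]
grip_width: 0.0218
gripper_force: 51.5
```

Call:
arm_command([
  {"fingers": -1,"x": 0,"y": 0,"z": 0.001,"ax": 0,"ay": 0,"az": 0},
  {"fingers": -1,"x": 0,"y": 0,"z": 0,"ax": 0,"ay": 0,"az": 0},
  {"fingers": -1,"x": 0,"y": 0,"z": 0,"ax": 0,"ay": 0,"az": 0},
])

```text
clock: 42.43
tcp_pos: [0.4839, 0.3, 0.0435]
orientation: [2.433, 1.985, 0.001]
contact_force: [-4.6, -4.3, 14.8]
grip_width: 0.0217
gripper_force: 52.7
```

Call:
arm_command([
  {"fingers": 1,"x": 0,"y": 0,"z": -0.001,"ax": 0,"ay": 0,"az": 0},
  {"fingers": 1,"x": 0,"y": 0,"z": 0,"ax": 0,"ay": 0,"az": 0},
  {"fingers": 1,"x": 0,"y": 0,"z": 0,"ax": 0,"ay": 0,"az": 0},
  {"fingers": 1,"x": 0,"y": 0,"z": 0,"ax": 0,"ay": 0,"az": 0},
  {"fingers": 1,"x": 0,"y": 0,"z": -0.04,"ax": 0,"ay": 0,"az": 0},
  {"fingers": 1,"x": 0,"y": 0,"z": -0.04,"ax": 0,"ay": 0,"az": 0},
  {"fingers": 1,"x": 0,"y": 0,"z": -0.04,"ax": 0,"ay": 0,"az": 0},
  {"fingers": 1,"x": 0,"y": 0,"z": -0.04,"ax": 0,"ay": 0,"az": -7},
  {"fingers": 1,"x": 0,"y": 0,"z": 0,"ax": 0,"ay": 0,"az": -7},
  {"fingers": 1,"x": 0,"y": 0,"z": 0,"ax": 0,"ay": 0,"az": -7},
])

```text
clock: 43.27
tcp_pos: [0.485, 0.301, 0.206]
orientation: [2.023, 2.4, 0.009]
contact_force: [-0.2, 0.2, -1.2]
grip_width: 0.0856
gripper_force: 0.0
```

```bash
python3 - <<'E'
from h import *
f=grab('wrist','w22');gauge(f,(360,560,180,400),4)
P,s=seg(f,32.5,40,(360,468,200,280),grey);print('blade',s,edges(P,3))
plan([.447,-.088,.2],182.2); print(r.get_obs()['joints'].round(2))
E
```

```text
stock {'n': 1403, 'mean': array([484.4, 300.1]), 'pca': np.float64(79.15), 'ctr': array([484.3, 298.5]), 'size': array([89.2, 24.2]), 'ang': 78.6}
blade {'n': 1706, 'mean': array([426.1, 247.2]), 'pca': np.float64(3.48), 'ctr': array([430.2, 246.9]), 'size': array([110.9,  25.1]), 'ang': 3.53}
lever {'n': 469, 'mean': array([495.9, 357.8]), 'pca': np.float64(78.66), 'ctr': array([497.6, 358.4]), 'size': array([45.2, 15.6]), 'ang': 73.89}
blade {'n': 1552, 'mean': array([421. , 246.9]), 'pca': np.float64(3.31), 'ctr': array([421.8, 246.4]), 'size': array([94. , 25.1]), 'ang': 3.49} [np.float64(3.41), np.float64(2.95)]
tcp [0.4844 0.3001 0.2042] yaw x 100.13 tilt [ 0.003  0.001 -1.   ]
tool shift mm [-375.4 -105.1    3.7]
turn deg [  0.15   0.09 -82.07]
shift after turn mm [  52.3 -386.3    4.2]
[ 0.01  0.5  -0.88  1.82  0.44  1.04 -0.87]
```

Call:
arm_command([
  {"fingers": -0.3,"x": 0,"y": 0,"z": 0,"ax": 0,"ay": 0,"az": -7},
  {"fingers": -0.3,"x": 0,"y": 0,"z": 0,"ax": 0,"ay": 0,"az": -7},
  {"fingers": -0.3,"x": 0,"y": 0,"z": 0,"ax": 0,"ay": 0,"az": -7},
  {"fingers": -0.3,"x": 0,"y": 0,"z": 0,"ax": 0,"ay": 0,"az": -7},
  {"fingers": -0.3,"x": 0,"y": 0,"z": 0,"ax": 0,"ay": 0,"az": -7},
  {"fingers": -0.3,"x": 0,"y": 0,"z": 0,"ax": 0,"ay": 0,"az": -7},
  {"fingers": -0.3,"x": 0,"y": 0,"z": 0,"ax": 0,"ay": 0,"az": -7},
  {"fingers": -0.3,"x": 0,"y": 0,"z": 0,"ax": 0,"ay": 0,"az": -7},
  {"fingers": -0.3,"x": 0,"y": 0,"z": 0,"ax": 0,"ay": 0,"az": -7},
  {"fingers": -0.3,"x": 0,"y": 0,"z": 0,"ax": 0,"ay": 0,"az": -7},
])

```text
clock: 44.15
tcp_pos: [0.4835, 0.2996, 0.2023]
orientation: [-0.285, -3.128, 0.001]
contact_force: [-0.3, 0.3, -0.8]
grip_width: 0.0299
gripper_force: 0.0
```

Call:
arm_command([
  {"fingers": -0.3,"x": 0,"y": 0,"z": 0,"ax": 0,"ay": 0,"az": -6},
  {"fingers": -0.3,"x": 0,"y": 0,"z": 0,"ax": 0,"ay": 0,"az": -6},
  {"fingers": -0.3,"x": 0.0037,"y": -0.0386,"z": 0,"ax": 0,"ay": 0,"az": 0},
  {"fingers": -0.3,"x": 0.0037,"y": -0.0386,"z": 0,"ax": 0,"ay": 0,"az": 0},
  {"fingers": -0.3,"x": 0.0037,"y": -0.0386,"z": 0,"ax": 0,"ay": 0,"az": 0},
  {"fingers": -0.3,"x": 0.0037,"y": -0.0386,"z": 0,"ax": 0,"ay": 0,"az": 0},
  {"fingers": -0.3,"x": 0.0037,"y": -0.0386,"z": 0,"ax": 0,"ay": 0,"az": 0},
  {"fingers": -0.3,"x": 0.0037,"y": -0.0386,"z": 0,"ax": 0,"ay": 0,"az": 0},
  {"fingers": -0.3,"x": 0.0037,"y": -0.0386,"z": 0,"ax": 0,"ay": 0,"az": 0},
  {"fingers": -0.3,"x": 0.0037,"y": -0.0386,"z": 0,"ax": 0,"ay": 0,"az": 0},
])

```text
clock: 44.98
tcp_pos: [0.461, -0.0115, 0.2025]
orientation: [0.034, -3.141, -0.0]
contact_force: [1.4, -0.7, 0.4]
grip_width: 0.0298
gripper_force: 0.0
```

Call:
arm_command([
  {"fingers": -0.3,"x": 0.0037,"y": -0.0386,"z": 0,"ax": 0,"ay": 0,"az": 0},
  {"fingers": -0.3,"x": 0.0037,"y": -0.0386,"z": 0,"ax": 0,"ay": 0,"az": 0},
  {"fingers": -0.3,"x": 0,"y": 0,"z": 0,"ax": 0,"ay": 0,"az": 0},
  {"fingers": -0.3,"x": 0,"y": 0,"z": 0,"ax": 0,"ay": 0,"az": 0},
  {"fingers": -0.3,"x": 0,"y": 0,"z": 0,"ax": 0,"ay": 0,"az": 0},
])

```text
clock: 45.4
tcp_pos: [0.456, -0.0867, 0.2026]
orientation: [0.035, -3.141, -0.002]
contact_force: [-0.3, 0.3, 0.5]
grip_width: 0.03
gripper_force: 0.0
```

```bash
cat >> h.py <<'E'
def rods(f,box=(390,510,-160,-15)):
    w=cloud(f)*1000;m=(w[...,2]>18.5)&(w[...,2]<27)&(w[...,0]>box[0])&(w[...,0]<box[1])&(w[...,1]>box[2])&(w[...,1]<box[3])
    n,l,s,c=cv2.connectedComponentsWithStats(m.astype(np.uint8))
    for i in range(1,n):
        if s[i,4]>200:
            P=w[l==i][:,:2].astype(np.float32);b=cv2.minAreaRect(P);print('rod',s[i,4],np.round(b[0],1),np.round(b[1],1),round(b[2],1),pca(P))
E
python3 - <<'E'
from h import *
f=grab('wrist','w23');rods(f);print(r.get_obs()['joints'].round(2),r.get_obs()['grip_width'])
plan([.449,-.1295,.034],182.3)
E
```

```text
rod 773 [ 448.1 -129.3] [79.9 13.8] 2.4 2.3196714
rod 777 [445.6 -87.6] [79.5 13.7] 2.7 2.1557896
rod 770 [447.8 -45.3] [79.9 13.8] 2.9 2.1240563
[ 1.13  0.53 -1.35  2.03  0.59  1.06  1.09] 0.029593035955093196
tcp [ 0.4562 -0.0858  0.2028] yaw x -178.57 tilt [ 0.     0.001 -1.   ]
tool shift mm [  8.3 -43.6 168.8]
turn deg [ 0.04  0.01 -0.87]
shift after turn mm [  8.9 -43.4 168.8]
```

Call:
arm_command([
  {"fingers": -0.34,"x": 0.0048,"y": -0.0217,"z": 0,"ax": 0,"ay": 0,"az": -0.9},
  {"fingers": -0.34,"x": 0.0048,"y": -0.0217,"z": 0.02,"ax": 0,"ay": 0,"az": 0},
  {"fingers": -0.34,"x": 0,"y": 0,"z": 0.036,"ax": 0,"ay": 0,"az": 0},
  {"fingers": -0.34,"x": 0,"y": 0,"z": 0.036,"ax": 0,"ay": 0,"az": 0},
  {"fingers": -0.34,"x": 0,"y": 0,"z": 0.036,"ax": 0,"ay": 0,"az": 0},
  {"fingers": -0.34,"x": 0,"y": 0,"z": 0,"ax": 0,"ay": 0,"az": 0},
  {"fingers": -0.34,"x": 0,"y": 0,"z": 0,"ax": 0,"ay": 0,"az": 0},
], grip_force=30)

```text
clock: 46.03
tcp_pos: [0.4475, -0.1285, 0.0745]
orientation: [0.069, -3.138, -0.003]
contact_force: [-0.3, 0.2, 1.3]
grip_width: 0.0282
gripper_force: 0.0
```

```bash
python3 - <<'E'
from h import *
print(r.get_obs()['joints'].round(2),r.get_obs()['grip_width'])
plan([.4483,-.1294,.034],182.3)
E
```

```text
[ 1.03  0.69 -1.12  2.13  0.84  0.87  1.  ] 0.02816414282562193
tcp [ 0.4475 -0.1285  0.0745] yaw x -177.48 tilt [-0.003  0.002 -1.   ]
tool shift mm [-0.8 -1.  40.5]
turn deg [ 0.11 -0.15  0.22]
shift after turn mm [-0.7 -0.9 40.5]
```

Call:
arm_command([
  {"fingers": -0.34,"x": -0.0008,"y": -0.0009,"z": 0.025,"ax": 0,"ay": 0,"az": 0},
  {"fingers": -0.34,"x": 0,"y": 0,"z": 0.0155,"ax": 0,"ay": 0,"az": 0},
  {"fingers": -0.34,"x": 0,"y": 0,"z": 0,"ax": 0,"ay": 0,"az": 0},
  {"fingers": -0.34,"x": 0,"y": 0,"z": 0,"ax": 0,"ay": 0,"az": 0},
  {"fingers": -1,"x": 0,"y": 0,"z": 0,"ax": 0,"ay": 0,"az": 0},
  {"fingers": -1,"x": 0,"y": 0,"z": 0,"ax": 0,"ay": 0,"az": 0},
  {"fingers": -1,"x": 0,"y": 0,"z": 0,"ax": 0,"ay": 0,"az": 0},
  {"fingers": -1,"x": 0,"y": 0,"z": 0,"ax": 0,"ay": 0,"az": 0},
  {"fingers": -1,"x": 0,"y": 0,"z": 0,"ax": 0,"ay": 0,"az": 0},
])

```text
clock: 46.78
tcp_pos: [0.4504, -0.1295, 0.0367]
orientation: [-0.066, 3.137, 0.003]
contact_force: [-0.1, 5.1, 6.2]
grip_width: 0.0119
gripper_force: 29.2
```

Call:
arm_command([
  {"fingers": -1,"x": 0,"y": 0,"z": 0,"ax": 0,"ay": 0,"az": 0},
  {"fingers": -1,"x": 0,"y": 0,"z": -0.015,"ax": 0,"ay": 0,"az": 0},
  {"fingers": -1,"x": 0,"y": 0,"z": -0.035,"ax": 0,"ay": 0,"az": 0},
  {"fingers": -1,"x": 0,"y": 0,"z": -0.035,"ax": 0,"ay": 0,"az": 0},
  {"fingers": -1,"x": 0,"y": 0,"z": -0.025,"ax": 0,"ay": 0,"az": 0},
  {"fingers": -1,"x": 0,"y": 0,"z": 0,"ax": 0,"ay": 0,"az": 0},
  {"fingers": -1,"x": 0,"y": 0,"z": 0,"ax": 0,"ay": 0,"az": 0},
])

```text
clock: 47.37
tcp_pos: [0.45, -0.1319, 0.1466]
orientation: [-0.063, 3.137, -0.004]
contact_force: [0.6, -0.9, -1.4]
grip_width: 0.0119
gripper_force: 29.4
```

```bash
python3 - <<'E'
from h import *
print(r.get_obs()['joints'].round(2),r.get_obs()['grip_width'])
plan([.621,-.2813,.14],105.25)
f=grab('wrist','w24');T=r.get_obs();w=cloud(f)
m=R.from_rotvec(T['orientation']).as_matrix();q=(w-T['tcp_pos'])@m*1000
c=f['frame'].astype(int);k=(c[...,0]-c[...,2]>40)&(abs(q[...,1])<14)&(abs(q[...,2])<30)&(abs(q[...,0])<70)
print('rod in tool',k.sum(),np.percentile(q[k],[1,50,99],axis=0).round(1).tolist())
E
```

```text
[ 1.13  0.59 -1.24  2.08  0.7   0.97  1.12] 0.011893987146587633
tcp [ 0.45   -0.1319  0.1466] yaw x -177.72 tilt [ 0.004 -0.002 -1.   ]
tool shift mm [-164.9 -156.1    7.6]
turn deg [3.000e-02 2.700e-01 7.703e+01]
shift after turn mm [-189.2  125.7    6.6]
rod in tool 2841 [[-37.0, -6.4, 9.3], [8.8, 0.4, 11.8], [41.2, 6.8, 18.7]]
```

Call:
arm_command([
  {"fingers": -1,"x": 0,"y": 0,"z": 0,"ax": 0,"ay": 0,"az": 7},
  {"fingers": -1,"x": 0,"y": 0,"z": 0,"ax": 0,"ay": 0,"az": 7},
  {"fingers": -1,"x": 0,"y": 0,"z": 0,"ax": 0,"ay": 0,"az": 7},
  {"fingers": -1,"x": 0,"y": 0,"z": 0,"ax": 0,"ay": 0,"az": 7},
  {"fingers": -1,"x": 0,"y": 0,"z": 0,"ax": 0,"ay": 0,"az": 7},
  {"fingers": -1,"x": 0,"y": 0,"z": 0,"ax": 0,"ay": 0,"az": 7},
  {"fingers": -1,"x": 0,"y": 0,"z": 0,"ax": 0,"ay": 0,"az": 7},
  {"fingers": -1,"x": 0,"y": 0,"z": 0,"ax": 0,"ay": 0,"az": 7},
  {"fingers": -1,"x": 0,"y": 0,"z": 0,"ax": 0,"ay": 0,"az": 7},
  {"fingers": -1,"x": 0,"y": 0,"z": 0,"ax": 0,"ay": 0,"az": 7},
])

```text
clock: 48.25
tcp_pos: [0.4479, -0.1313, 0.1434]
orientation: [-1.756, -2.603, 0.001]
contact_force: [-0.1, 0.2, -0.7]
grip_width: 0.0116
gripper_force: 29.4
```

Call:
arm_command([
  {"fingers": -1,"x": 0,"y": 0,"z": 0,"ax": 0,"ay": 0,"az": 7},
  {"fingers": -1,"x": -0.0319,"y": 0.021,"z": 0,"ax": 0,"ay": 0,"az": 0},
  {"fingers": -1,"x": -0.0319,"y": 0.021,"z": 0,"ax": 0,"ay": 0,"az": 0},
  {"fingers": -1,"x": -0.0319,"y": 0.021,"z": 0,"ax": 0,"ay": 0,"az": 0},
  {"fingers": -1,"x": -0.0319,"y": 0.021,"z": 0,"ax": 0,"ay": 0,"az": 0},
  {"fingers": -1,"x": -0.0319,"y": 0.021,"z": 0,"ax": 0,"ay": 0,"az": 0},
  {"fingers": -1,"x": -0.0319,"y": 0.021,"z": 0,"ax": 0,"ay": 0,"az": 0},
  {"fingers": -1,"x": 0,"y": 0,"z": 0,"ax": 0,"ay": 0,"az": 0},
  {"fingers": -1,"x": 0,"y": 0,"z": 0,"ax": 0,"ay": 0,"az": 0},
  {"fingers": -1,"x": 0,"y": 0,"z": 0,"ax": 0,"ay": 0,"az": 0},
])

```text
clock: 49.08
tcp_pos: [0.62, -0.2818, 0.1427]
orientation: [-1.903, -2.496, 0.001]
contact_force: [0.4, 0.4, -1.7]
grip_width: 0.0115
gripper_force: 29.5
```

```bash
cat >> h.py <<'E'
def rodin(f):
    T=r.get_obs();w=cloud(f)
    m=R.from_rotvec(T['orientation']).as_matrix();q=(w-T['tcp_pos'])@m*1000
    c=f['frame'].astype(int);k=(c[...,0]-c[...,2]>40)&(abs(q[...,1])<14)&(abs(q[...,2])<30)&(abs(q[...,0])<70)
    print('rod in tool',k.sum(),np.percentile(q[k],[1,50,99],axis=0).round(1).tolist(),T['grip_width'])
E
python3 - <<'E'
from h import *
print(r.get_obs()['joints'].round(2))
plan([.62155,-.2833,.0645],105.25);f=grab('wrist','w25');rodin(f)
w=cloud(f)*1000
s=seg(f,32,39,(480,690,-360,-240),grey);print('arm',s[1],edges(s[0],15))
E
```

```text
[ 0.86  0.73 -0.8   1.59  0.57  1.08  0.17]
tcp [ 0.62   -0.2818  0.1427] yaw x 105.37 tilt [-0.003  0.002 -1.   ]
tool shift mm [-2.   1.3 78.2]
turn deg [-0.13 -0.13  0.12]
shift after turn mm [-1.9  1.1 78.2]
rod in tool 2804 [[-35.3, -5.7, 11.7], [10.5, 1.1, 13.8], [42.6, 7.5, 20.8]] 0.01174046100656475
arm {'n': 3884, 'mean': array([ 553.8, -297.9]), 'pca': np.float64(13.84), 'ctr': array([ 551.7, -300.7]), 'size': array([120.4,  40. ]), 'ang': 15.33} [np.float64(15.59), np.float64(15.35)]
```

View pics/w25.png

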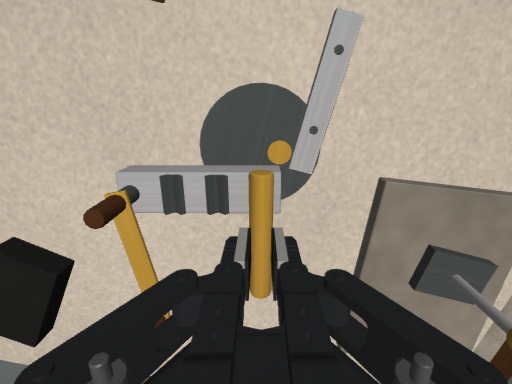

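The rod is held across the jaws over vee1: arm at (115-280,190), vee2 and vee3 free at (217,195)/(172,195), handle at (110,205). I'll lower it.

Call:
arm_command([
  {"fingers": -1,"x": -0.0024,"y": 0.0011,"z": 0.03,"ax": 0,"ay": 0,"az": 0},
  {"fingers": -1,"x": 0,"y": 0,"z": 0.03,"ax": 0,"ay": 0,"az": 0},
  {"fingers": -1,"x": 0,"y": 0,"z": 0.01,"ax": 0,"ay": 0,"az": 0},
  {"fingers": -1,"x": 0,"y": 0,"z": 0,"ax": 0,"ay": 0,"az": 0},
  {"fingers": -1,"x": 0,"y": 0,"z": 0,"ax": 0,"ay": 0,"az": 0},
  {"fingers": -1,"x": 0,"y": 0,"z": 0,"ax": 0,"ay": 0,"az": 0},
])

```text
clock: 49.63
tcp_pos: [0.6236, -0.2845, 0.0763]
orientation: [1.903, 2.497, 0.002]
contact_force: [0.1, -0.4, -1.3]
grip_width: 0.0119
gripper_force: 29.5
```

```bash
python3 - <<'E'
from h import *
plan([.6216,-.2838,.0645],105.3);f=grab('wrist','w26');rodin(f)
E
```

```text
tcp [ 0.6236 -0.2845  0.0763] yaw x 105.35 tilt [ 0.002 -0.    -1.   ]
tool shift mm [ 1.2 -1.8 11.8]
turn deg [0.12 0.06 0.05]
shift after turn mm [ 1.2 -1.8 11.8]
rod in tool 2807 [[-34.7, -5.9, 11.6], [11.3, 0.9, 13.5], [43.3, 7.3, 20.1]] 0.011516157288068648
```

Call:
arm_command([
  {"fingers": -1,"x": 0,"y": -0.0016,"z": 0.004,"ax": 0,"ay": 0,"az": 0},
  {"fingers": -1,"x": 0,"y": 0,"z": 0.004,"ax": 0,"ay": 0,"az": 0},
  {"fingers": -1,"x": 0,"y": 0,"z": 0,"ax": 0,"ay": 0,"az": 0},
  {"fingers": -1,"x": 0,"y": 0,"z": 0,"ax": 0,"ay": 0,"az": 0},
])

```text
clock: 50.02
tcp_pos: [0.6209, -0.2854, 0.0663]
orientation: [-1.906, -2.497, 0.0]
contact_force: [-0.8, -0.5, -0.7]
grip_width: 0.012
gripper_force: 29.5
```

Call:
arm_command([
  {"fingers": -1,"x": 0,"y": 0,"z": 0.0015,"ax": 0,"ay": 0,"az": 0},
  {"fingers": -1,"x": 0,"y": 0,"z": 0,"ax": 0,"ay": 0,"az": 0},
  {"fingers": -1,"x": 0,"y": 0,"z": 0,"ax": 0,"ay": 0,"az": 0},
])

```text
clock: 50.27
tcp_pos: [0.6212, -0.2853, 0.0649]
orientation: [1.906, 2.498, 0.0]
contact_force: [0.1, -0.8, -1.3]
grip_width: 0.0119
gripper_force: 29.5
```

Call:
arm_command([
  {"fingers": -1,"x": 0,"y": 0,"z": 0.001,"ax": 0,"ay": 0,"az": 0},
  {"fingers": -1,"x": 0,"y": 0,"z": 0,"ax": 0,"ay": 0,"az": 0},
  {"fingers": -1,"x": 0,"y": 0,"z": 0,"ax": 0,"ay": 0,"az": 0},
])

```text
clock: 50.52
tcp_pos: [0.6213, -0.2853, 0.0646]
orientation: [1.905, 2.497, -0.0]
contact_force: [-2.4, 0.0, 4.9]
grip_width: 0.0118
gripper_force: 30.4
```

Call:
arm_command([
  {"fingers": -0.4,"x": 0,"y": 0,"z": 0,"ax": 0,"ay": 0,"az": 0},
  {"fingers": -0.4,"x": 0,"y": 0,"z": 0,"ax": 0,"ay": 0,"az": 0},
  {"fingers": -0.4,"x": 0,"y": 0,"z": 0,"ax": 0,"ay": 0,"az": 0},
  {"fingers": -0.4,"x": 0,"y": 0,"z": -0.02,"ax": 0,"ay": 0,"az": 0},
  {"fingers": -0.4,"x": 0,"y": 0,"z": -0.035,"ax": 0,"ay": 0,"az": 0},
  {"fingers": -0.4,"x": 0,"y": 0,"z": -0.035,"ax": 0,"ay": 0,"az": 0},
  {"fingers": -0.4,"x": 0,"y": 0,"z": 0,"ax": 0,"ay": 0,"az": 0},
  {"fingers": -0.4,"x": 0,"y": 0,"z": 0,"ax": 0,"ay": 0,"az": 0},
])

```text
clock: 51.18
tcp_pos: [0.6227, -0.2855, 0.1565]
orientation: [1.903, 2.494, 0.002]
contact_force: [-1.1, 0.3, -0.4]
grip_width: 0.0253
gripper_force: 0.0
```

```bash
cat >> h.py <<'E'
def laid(f):
    w=cloud(f)*1000;c=f['frame'].astype(int);m=(w[...,2]>45)&(w[...,2]<54)&(w[...,0]>490)&(w[...,0]<660)&(w[...,1]>-360)&(w[...,1]<-220)&(c[...,0]-c[...,2]>40)
    n,l,s,_=cv2.connectedComponentsWithStats(m.astype(np.uint8))
    d=np.array([-.9645,-.264]);y=np.array([.264,-.9645])
    for i in range(1,n):
        if s[i,4]>150:
            P=w[l==i][:,:2].astype(np.float32);b=cv2.minAreaRect(P);e=np.array(b[0])-[630,-245.7]
            print('laid',s[i,4],'along',(e@d).round(1),'across',(e@y-32).round(1),np.round(b[1],1),round(b[2],1),'ztop',np.percentile(w[l==i][:,2],90).round(1))
    s=seg(f,32,39,(480,690,-360,-240),grey)
    if s: print('arm',s[1],edges(s[0],15))
E
python3 - <<'E'
from h import *
f=grab('wrist','w27');laid(f)
plan([.4459,-.0875,.13],182.3);print(r.get_obs()['joints'].round(2))
E
```

```text
laid 1248 along 18.1 across 0.8 [13.7 79.9] 15.7 ztop 52.7
arm {'n': 3705, 'mean': array([ 554.8, -297.5]), 'pca': np.float64(13.77), 'ctr': array([ 553.4, -300.1]), 'size': array([124.2,  39.9]), 'ang': 15.2} [np.float64(15.26), np.float64(15.34)]
tcp [ 0.6213 -0.2855  0.1544] yaw x 105.31 tilt [ 0.001 -0.001 -1.   ]
tool shift mm [ 237.3 -117.    24.1]
turn deg [ -0.     0.09 -76.99]
shift after turn mm [167.4 204.9  24.4]
[ 0.87  0.72 -0.81  1.57  0.57  1.09  0.18]
```

Call:
arm_command([
  {"fingers": -0.34,"x": 0.0339,"y": -0.0167,"z": 0,"ax": 0,"ay": 0,"az": 0},
  {"fingers": -0.34,"x": 0.0339,"y": -0.0167,"z": 0,"ax": 0,"ay": 0,"az": 0},
  {"fingers": -0.34,"x": 0.0339,"y": -0.0167,"z": 0,"ax": 0,"ay": 0,"az": 0},
  {"fingers": -0.34,"x": 0.0339,"y": -0.0167,"z": 0,"ax": 0,"ay": 0,"az": 0},
  {"fingers": -0.34,"x": 0.0339,"y": -0.0167,"z": 0,"ax": 0,"ay": 0,"az": 0},
  {"fingers": -0.34,"x": 0.0339,"y": -0.0167,"z": 0,"ax": 0,"ay": 0,"az": 0},
  {"fingers": -0.34,"x": 0.0339,"y": -0.0168,"z": 0,"ax": 0,"ay": 0,"az": 0},
  {"fingers": -0.34,"x": 0,"y": 0,"z": 0,"ax": 0,"ay": 0,"az": -7},
  {"fingers": -0.34,"x": 0,"y": 0,"z": 0,"ax": 0,"ay": 0,"az": -7},
  {"fingers": -0.34,"x": 0,"y": 0,"z": 0,"ax": 0,"ay": 0,"az": -7},
])

```text
clock: 52.07
tcp_pos: [0.4442, -0.087, 0.1529]
orientation: [-1.408, -2.807, 0.002]
contact_force: [-1.3, 0.7, 0.5]
grip_width: 0.0281
gripper_force: 0.0
```

Call:
arm_command([
  {"fingers": -0.34,"x": 0,"y": 0,"z": 0,"ax": 0,"ay": 0,"az": -7},
  {"fingers": -0.34,"x": 0,"y": 0,"z": 0,"ax": 0,"ay": 0,"az": -7},
  {"fingers": -0.34,"x": 0,"y": 0,"z": 0,"ax": 0,"ay": 0,"az": -7},
  {"fingers": -0.34,"x": 0,"y": 0,"z": 0,"ax": 0,"ay": 0,"az": -7},
  {"fingers": -0.34,"x": 0,"y": 0,"z": 0,"ax": 0,"ay": 0,"az": -7},
  {"fingers": -0.34,"x": 0,"y": 0,"z": 0.02,"ax": 0,"ay": 0,"az": -7},
  {"fingers": -0.34,"x": 0,"y": 0,"z": 0.03,"ax": 0,"ay": 0,"az": -7},
  {"fingers": -0.34,"x": 0,"y": 0,"z": 0.03,"ax": 0,"ay": 0,"az": -7},
  {"fingers": -0.34,"x": 0,"y": 0,"z": 0,"ax": 0,"ay": 0,"az": 0},
  {"fingers": -0.34,"x": 0,"y": 0,"z": 0,"ax": 0,"ay": 0,"az": 0},
])

```text
clock: 52.9
tcp_pos: [0.4438, -0.0867, 0.0725]
orientation: [0.059, -3.136, -0.004]
contact_force: [0.7, 0.2, -0.3]
grip_width: 0.028
gripper_force: 0.0
```

Call:
arm_command([
  {"fingers": -0.34,"x": 0,"y": 0,"z": 0,"ax": 0,"ay": 0,"az": 0},
  {"fingers": -0.34,"x": 0,"y": 0,"z": 0,"ax": 0,"ay": 0,"az": 0},
])

```text
clock: 53.07
tcp_pos: [0.4465, -0.0872, 0.0753]
orientation: [-0.06, 3.139, -0.001]
contact_force: [0.5, -0.4, -0.2]
grip_width: 0.0281
gripper_force: 0.0
```

```bash
python3 - <<'E'
from h import *
f=grab('wrist','w28');rods(f)
plan([.4459,-.0875,.032],182.3);print(r.get_obs()['joints'].round(2))
E
```

```text
rod 1913 [445.6 -87.4] [79.9 13.7] 2.0 2.3776166
rod 1607 [446.3 -45.7] [77.7 13.3] 2.2 4.123243
tcp [ 0.4466 -0.0874  0.0754] yaw x -177.79 tilt [ 0.002 -0.001 -1.   ]
tool shift mm [ 0.8 -0.  43.4]
turn deg [-0.06  0.13 -0.09]
shift after turn mm [ 0.7 -0.1 43.4]
[ 0.95  0.67 -1.12  2.16  0.84  0.85  0.91]
```

Call:
arm_command([
  {"fingers": -0.34,"x": 0.0008,"y": 0,"z": 0.027,"ax": 0,"ay": 0,"az": 0},
  {"fingers": -0.34,"x": 0,"y": 0,"z": 0.0159,"ax": 0,"ay": 0,"az": 0},
  {"fingers": -0.34,"x": 0,"y": 0,"z": 0,"ax": 0,"ay": 0,"az": 0},
  {"fingers": -0.34,"x": 0,"y": 0,"z": 0,"ax": 0,"ay": 0,"az": 0},
  {"fingers": -1,"x": 0,"y": 0,"z": 0,"ax": 0,"ay": 0,"az": 0},
  {"fingers": -1,"x": 0,"y": 0,"z": 0,"ax": 0,"ay": 0,"az": 0},
  {"fingers": -1,"x": 0,"y": 0,"z": 0,"ax": 0,"ay": 0,"az": 0},
  {"fingers": -1,"x": 0,"y": 0,"z": 0,"ax": 0,"ay": 0,"az": 0},
  {"fingers": -1,"x": 0,"y": 0,"z": 0,"ax": 0,"ay": 0,"az": 0},
])

```text
clock: 53.87
tcp_pos: [0.4461, -0.0873, 0.0334]
orientation: [-0.063, 3.138, -0.003]
contact_force: [-4.8, -0.2, 16.5]
grip_width: 0.0122
gripper_force: 37.0
```

Call:
arm_command([
  {"fingers": -1,"x": 0,"y": 0,"z": 0,"ax": 0,"ay": 0,"az": 0},
  {"fingers": -1,"x": 0,"y": 0,"z": -0.015,"ax": 0,"ay": 0,"az": 0},
  {"fingers": -1,"x": 0,"y": 0,"z": -0.035,"ax": 0,"ay": 0,"az": 0},
  {"fingers": -1,"x": 0,"y": 0,"z": -0.035,"ax": 0,"ay": 0,"az": 0},
  {"fingers": -1,"x": 0,"y": 0,"z": -0.03,"ax": 0,"ay": 0,"az": 0},
  {"fingers": -1,"x": 0,"y": 0,"z": 0,"ax": 0,"ay": 0,"az": 3},
  {"fingers": -1,"x": 0,"y": 0,"z": 0,"ax": 0,"ay": 0,"az": 5},
  {"fingers": -1,"x": 0,"y": 0,"z": 0,"ax": 0,"ay": 0,"az": 6},
  {"fingers": -1,"x": 0,"y": 0,"z": 0,"ax": 0,"ay": 0,"az": 6},
  {"fingers": -1,"x": 0,"y": 0,"z": 0,"ax": 0,"ay": 0,"az": 6},
])

```text
clock: 54.7
tcp_pos: [0.4451, -0.0873, 0.1473]
orientation: [0.652, 3.071, -0.001]
contact_force: [-0.0, 0.1, -0.7]
grip_width: 0.0124
gripper_force: 29.6
```

Call:
arm_command([
  {"fingers": -1,"x": 0,"y": 0,"z": 0,"ax": 0,"ay": 0,"az": 6},
  {"fingers": -1,"x": 0,"y": 0,"z": 0,"ax": 0,"ay": 0,"az": 6},
  {"fingers": -1,"x": 0,"y": 0,"z": 0,"ax": 0,"ay": 0,"az": 6},
  {"fingers": -1,"x": 0,"y": 0,"z": 0,"ax": 0,"ay": 0,"az": 6},
  {"fingers": -1,"x": 0,"y": 0,"z": 0,"ax": 0,"ay": 0,"az": 6},
  {"fingers": -1,"x": 0,"y": 0,"z": 0,"ax": 0,"ay": 0,"az": 6},
  {"fingers": -1,"x": 0,"y": 0,"z": 0,"ax": 0,"ay": 0,"az": 6},
  {"fingers": -1,"x": 0,"y": 0,"z": 0,"ax": 0,"ay": 0,"az": 5},
  {"fingers": -1,"x": 0,"y": 0,"z": 0,"ax": 0,"ay": 0,"az": 4},
  {"fingers": -1,"x": 0,"y": 0,"z": 0,"ax": 0,"ay": 0,"az": 0},
])

```text
clock: 55.53
tcp_pos: [0.4452, -0.087, 0.1472]
orientation: [1.907, 2.494, 0.001]
contact_force: [-0.3, 0.1, -1.2]
grip_width: 0.0128
gripper_force: 29.6
```

```bash
python3 - <<'E'
from h import *
f=grab('wrist','w29');rodin(f)
plan([.5824,-.2918,.14],105.3);print(r.get_obs()['joints'].round(2))
E
```

```text
rod in tool 2949 [[-37.5, -5.8, 7.4], [8.3, 0.8, 9.3], [40.6, 7.3, 16.7]] 0.012395702369403232
tcp [ 0.4451 -0.0871  0.147 ] yaw x 105.42 tilt [ 0.002 -0.001 -1.   ]
tool shift mm [-233.8   77.9    7.4]
turn deg [0.07 0.07 0.12]
shift after turn mm [-233.7   78.4    7. ]
[ 0.85  0.41 -0.94  2.12  0.45  0.83 -0.1 ]
```

Call:
arm_command([
  {"fingers": -1,"x": -0.0336,"y": 0.0112,"z": 0,"ax": 0,"ay": 0,"az": 0},
  {"fingers": -1,"x": -0.0336,"y": 0.0112,"z": 0,"ax": 0,"ay": 0,"az": 0},
  {"fingers": -1,"x": -0.0336,"y": 0.0112,"z": 0,"ax": 0,"ay": 0,"az": 0},
  {"fingers": -1,"x": -0.0336,"y": 0.0112,"z": 0,"ax": 0,"ay": 0,"az": 0},
  {"fingers": -1,"x": -0.0336,"y": 0.0112,"z": 0,"ax": 0,"ay": 0,"az": 0},
  {"fingers": -1,"x": -0.0336,"y": 0.0112,"z": 0,"ax": 0,"ay": 0,"az": 0},
  {"fingers": -1,"x": -0.0336,"y": 0.0112,"z": 0,"ax": 0,"ay": 0,"az": 0},
  {"fingers": -1,"x": 0,"y": 0,"z": 0.03,"ax": 0,"ay": 0,"az": 0},
  {"fingers": -1,"x": 0,"y": 0,"z": 0.03,"ax": 0,"ay": 0,"az": 0},
  {"fingers": -1,"x": 0,"y": 0,"z": 0,"ax": 0,"ay": 0,"az": 0},
])

```text
clock: 56.42
tcp_pos: [0.5789, -0.2933, 0.0807]
orientation: [-1.899, -2.492, 0.003]
contact_force: [-2.4, -0.2, -1.5]
grip_width: 0.0126
gripper_force: 29.6
```

Call:
arm_command([
  {"fingers": -1,"x": 0,"y": 0,"z": 0,"ax": 0,"ay": 0,"az": 0},
  {"fingers": -1,"x": 0,"y": 0,"z": 0,"ax": 0,"ay": 0,"az": 0},
  {"fingers": -1,"x": 0,"y": 0,"z": 0,"ax": 0,"ay": 0,"az": 0},
])

```text
clock: 56.67
tcp_pos: [0.5838, -0.2933, 0.0884]
orientation: [1.902, 2.496, 0.002]
contact_force: [0.7, -0.0, -0.9]
grip_width: 0.0126
gripper_force: 29.6
```

```bash
python3 - <<'E'
from h import *
plan([.5828,-.2932,.0613],105.3);f=grab('wrist','w30');rodin(f)
E
```

```text
tcp [ 0.5838 -0.2933  0.0884] yaw x 105.39 tilt [ 0.003 -0.001 -1.   ]
tool shift mm [ 0.4 -1.1 27.1]
turn deg [0.16 0.1  0.09]
shift after turn mm [ 0.4 -1.  27.1]
rod in tool 2918 [[-37.6, -5.6, 7.6], [8.0, 0.6, 9.5], [40.7, 7.3, 16.7]] 0.012287176614880322
```

Call:
arm_command([
  {"fingers": -1,"x": 0,"y": -0.0011,"z": 0.012,"ax": 0,"ay": 0,"az": 0},
  {"fingers": -1,"x": 0,"y": 0,"z": 0.01,"ax": 0,"ay": 0,"az": 0},
  {"fingers": -1,"x": 0,"y": 0,"z": 0.003,"ax": 0,"ay": 0,"az": 0},
  {"fingers": -1,"x": 0,"y": 0,"z": 0,"ax": 0,"ay": 0,"az": 0},
  {"fingers": -1,"x": 0,"y": 0,"z": 0,"ax": 0,"ay": 0,"az": 0},
])

```text
clock: 57.13
tcp_pos: [0.5817, -0.2939, 0.061]
orientation: [1.905, 2.497, -0.0]
contact_force: [1.2, -0.8, 3.4]
grip_width: 0.0127
gripper_force: 32.5
```

Call:
arm_command([
  {"fingers": -1,"x": 0,"y": 0,"z": 0.001,"ax": 0,"ay": 0,"az": 0},
  {"fingers": -1,"x": 0,"y": 0,"z": 0,"ax": 0,"ay": 0,"az": 0},
  {"fingers": -1,"x": 0,"y": 0,"z": 0,"ax": 0,"ay": 0,"az": 0},
])

```text
clock: 57.38
tcp_pos: [0.5818, -0.2938, 0.0609]
orientation: [1.905, 2.497, -0.0]
contact_force: [-2.7, -0.2, 8.6]
grip_width: 0.0127
gripper_force: 35.2
```

Call:
arm_command([
  {"fingers": -1,"x": 0,"y": 0,"z": 0.001,"ax": 0,"ay": 0,"az": 0},
  {"fingers": -1,"x": 0,"y": 0,"z": 0,"ax": 0,"ay": 0,"az": 0},
  {"fingers": -1,"x": 0,"y": 0,"z": 0,"ax": 0,"ay": 0,"az": 0},
])

```text
clock: 57.63
tcp_pos: [0.582, -0.294, 0.0608]
orientation: [1.905, 2.497, -0.001]
contact_force: [-4.8, 0.8, 15.9]
grip_width: 0.0123
gripper_force: 37.9
```

Seated. Release, lift, and go to the last rod (the one at y ≈ -45).

Call:
arm_command([
  {"fingers": -1,"x": 0,"y": 0,"z": -0.002,"ax": 0,"ay": 0,"az": 0},
  {"fingers": -0.42,"x": 0,"y": 0,"z": 0,"ax": 0,"ay": 0,"az": 0},
  {"fingers": -0.42,"x": 0,"y": 0,"z": 0,"ax": 0,"ay": 0,"az": 0},
  {"fingers": -0.42,"x": 0,"y": 0,"z": 0,"ax": 0,"ay": 0,"az": 0},
  {"fingers": -0.42,"x": 0,"y": 0,"z": -0.02,"ax": 0,"ay": 0,"az": 0},
  {"fingers": -0.42,"x": 0,"y": 0,"z": -0.035,"ax": 0,"ay": 0,"az": 0},
  {"fingers": -0.42,"x": 0,"y": 0,"z": -0.035,"ax": 0,"ay": 0,"az": 0},
  {"fingers": -0.42,"x": 0,"y": 0,"z": 0,"ax": 0,"ay": 0,"az": 0},
  {"fingers": -0.42,"x": 0,"y": 0,"z": 0,"ax": 0,"ay": 0,"az": 0},
])

```text
clock: 58.38
tcp_pos: [0.5828, -0.2941, 0.1531]
orientation: [1.903, 2.494, 0.002]
contact_force: [-0.2, -0.3, -1.7]
grip_width: 0.0248
gripper_force: 0.0
```

```bash
python3 - <<'E'
from h import *
f=grab('wrist','w31');laid(f)
plan([.447,-.0455,.13],182.3)
E
```

```text
laid 1261 along 18.2 across 0.7 [13.8 80.1] 15.3 ztop 52.5
laid 1246 along 58.3 across 1.4 [13.3 80.7] 15.0 ztop 52.7
arm {'n': 2539, 'mean': array([ 536.2, -302.5]), 'pca': np.float64(10.09), 'ctr': array([ 534.4, -305.7]), 'size': array([84.2, 40.2]), 'ang': 15.46} [np.float64(4.44), np.float64(15.61)]
tcp [ 0.5815 -0.294   0.1512] yaw x 105.31 tilt [ 0.001 -0.001 -1.   ]
tool shift mm [275.2 -64.1  21. ]
turn deg [-1.000e-02  5.000e-02 -7.699e+01]
shift after turn mm [124.4 253.7  21.2]
```

Call:
arm_command([
  {"fingers": -0.34,"x": 0.0344,"y": -0.008,"z": 0,"ax": 0,"ay": 0,"az": 0},
  {"fingers": -0.34,"x": 0.0344,"y": -0.008,"z": 0,"ax": 0,"ay": 0,"az": 0},
  {"fingers": -0.34,"x": 0.0344,"y": -0.008,"z": 0,"ax": 0,"ay": 0,"az": 0},
  {"fingers": -0.34,"x": 0.0344,"y": -0.008,"z": 0,"ax": 0,"ay": 0,"az": 0},
  {"fingers": -0.34,"x": 0.0344,"y": -0.008,"z": 0,"ax": 0,"ay": 0,"az": 0},
  {"fingers": -0.34,"x": 0.0344,"y": -0.008,"z": 0,"ax": 0,"ay": 0,"az": 0},
  {"fingers": -0.34,"x": 0.0344,"y": -0.008,"z": 0,"ax": 0,"ay": 0,"az": 0},
  {"fingers": -0.34,"x": 0.0344,"y": -0.008,"z": 0,"ax": 0,"ay": 0,"az": 0},
  {"fingers": -0.34,"x": 0,"y": 0,"z": 0,"ax": 0,"ay": 0,"az": -7},
  {"fingers": -0.34,"x": 0,"y": 0,"z": 0,"ax": 0,"ay": 0,"az": -7},
])

```text
clock: 59.27
tcp_pos: [0.4449, -0.0436, 0.15]
orientation: [-1.573, -2.718, 0.003]
contact_force: [-0.2, 0.7, -0.3]
grip_width: 0.0285
gripper_force: 0.0
```

Call:
arm_command([
  {"fingers": -0.34,"x": 0,"y": 0,"z": 0,"ax": 0,"ay": 0,"az": -7},
  {"fingers": -0.34,"x": 0,"y": 0,"z": 0,"ax": 0,"ay": 0,"az": -7},
  {"fingers": -0.34,"x": 0,"y": 0,"z": 0,"ax": 0,"ay": 0,"az": -7},
  {"fingers": -0.34,"x": 0,"y": 0,"z": 0,"ax": 0,"ay": 0,"az": -7},
  {"fingers": -0.34,"x": 0,"y": 0,"z": 0,"ax": 0,"ay": 0,"az": -7},
  {"fingers": -0.34,"x": 0,"y": 0,"z": 0,"ax": 0,"ay": 0,"az": -7},
  {"fingers": -0.34,"x": 0,"y": 0,"z": 0.02,"ax": 0,"ay": 0,"az": -7},
  {"fingers": -0.34,"x": 0,"y": 0,"z": 0.03,"ax": 0,"ay": 0,"az": -7},
  {"fingers": -0.34,"x": 0,"y": 0,"z": 0.026,"ax": 0,"ay": 0,"az": -7},
  {"fingers": -0.34,"x": 0,"y": 0,"z": 0,"ax": 0,"ay": 0,"az": 0},
])

```text
clock: 60.1
tcp_pos: [0.443, -0.0455, 0.0701]
orientation: [0.07, -3.132, -0.004]
contact_force: [-1.7, -0.8, 0.7]
grip_width: 0.0284
gripper_force: 0.0
```

Call:
arm_command([
  {"fingers": -0.34,"x": 0,"y": 0,"z": 0,"ax": 0,"ay": 0,"az": 0},
  {"fingers": -0.34,"x": 0,"y": 0,"z": 0,"ax": 0,"ay": 0,"az": 0},
])

```text
clock: 60.27
tcp_pos: [0.4471, -0.0448, 0.0755]
orientation: [0.059, -3.141, -0.001]
contact_force: [0.1, -0.1, -0.1]
grip_width: 0.0278
gripper_force: 0.0
```

```bash
python3 - <<'E'
from h import *
f=grab('wrist','w32');rods(f)
plan([.447,-.0456,.0325],182.3);print(r.get_obs()['joints'].round(2))
E
```

```text
rod 1899 [447.5 -45.3] [80.  13.8] 2.3 2.1766813
tcp [ 0.4476 -0.045   0.076 ] yaw x -177.83 tilt [ 0.001  0.    -1.   ]
tool shift mm [ 0.7 -0.5 43.5]
turn deg [ 0.    0.07 -0.13]
shift after turn mm [ 0.6 -0.5 43.5]
[ 0.86  0.66 -1.12  2.17  0.83  0.84  0.82]
```

Call:
arm_command([
  {"fingers": -0.34,"x": 0,"y": -0.0004,"z": 0.027,"ax": 0,"ay": 0,"az": 0},
  {"fingers": -0.34,"x": 0,"y": 0,"z": 0.016,"ax": 0,"ay": 0,"az": 0},
  {"fingers": -0.34,"x": 0,"y": 0,"z": 0,"ax": 0,"ay": 0,"az": 0},
  {"fingers": -0.34,"x": 0,"y": 0,"z": 0,"ax": 0,"ay": 0,"az": 0},
  {"fingers": -1,"x": 0,"y": 0,"z": 0,"ax": 0,"ay": 0,"az": 0},
  {"fingers": -1,"x": 0,"y": 0,"z": 0,"ax": 0,"ay": 0,"az": 0},
  {"fingers": -1,"x": 0,"y": 0,"z": 0,"ax": 0,"ay": 0,"az": 0},
  {"fingers": -1,"x": 0,"y": 0,"z": 0,"ax": 0,"ay": 0,"az": 0},
  {"fingers": -1,"x": 0,"y": 0,"z": 0,"ax": 0,"ay": 0,"az": 0},
])

```text
clock: 61.07
tcp_pos: [0.4481, -0.0453, 0.0335]
orientation: [-0.063, 3.138, -0.0]
contact_force: [-2.7, 0.3, 8.0]
grip_width: 0.0125
gripper_force: 30.1
```

Call:
arm_command([
  {"fingers": -1,"x": 0,"y": 0,"z": 0,"ax": 0,"ay": 0,"az": 0},
  {"fingers": -1,"x": 0,"y": 0,"z": -0.015,"ax": 0,"ay": 0,"az": 0},
  {"fingers": -1,"x": 0,"y": 0,"z": -0.035,"ax": 0,"ay": 0,"az": 0},
  {"fingers": -1,"x": 0,"y": 0,"z": -0.035,"ax": 0,"ay": 0,"az": 0},
  {"fingers": -1,"x": 0,"y": 0,"z": -0.035,"ax": 0,"ay": 0,"az": 0},
  {"fingers": -1,"x": 0,"y": 0,"z": -0.01,"ax": 0,"ay": 0,"az": 3},
  {"fingers": -1,"x": 0,"y": 0,"z": 0,"ax": 0,"ay": 0,"az": 5},
  {"fingers": -1,"x": 0,"y": 0,"z": 0,"ax": 0,"ay": 0,"az": 6},
  {"fingers": -1,"x": 0,"y": 0,"z": 0,"ax": 0,"ay": 0,"az": 6},
  {"fingers": -1,"x": 0,"y": 0,"z": 0,"ax": 0,"ay": 0,"az": 6},
])

```text
clock: 61.9
tcp_pos: [0.447, -0.0458, 0.1628]
orientation: [0.653, 3.072, -0.001]
contact_force: [-0.4, 0.9, -1.1]
grip_width: 0.0129
gripper_force: 29.5
```

Call:
arm_command([
  {"fingers": -1,"x": 0,"y": 0,"z": 0,"ax": 0,"ay": 0,"az": 6},
  {"fingers": -1,"x": 0,"y": 0,"z": 0,"ax": 0,"ay": 0,"az": 6},
  {"fingers": -1,"x": 0,"y": 0,"z": 0,"ax": 0,"ay": 0,"az": 6},
  {"fingers": -1,"x": 0,"y": 0,"z": 0,"ax": 0,"ay": 0,"az": 6},
  {"fingers": -1,"x": 0,"y": 0,"z": 0,"ax": 0,"ay": 0,"az": 6},
  {"fingers": -1,"x": 0,"y": 0,"z": 0,"ax": 0,"ay": 0,"az": 6},
  {"fingers": -1,"x": 0,"y": 0,"z": 0,"ax": 0,"ay": 0,"az": 6},
  {"fingers": -1,"x": 0,"y": 0,"z": 0,"ax": 0,"ay": 0,"az": 5},
  {"fingers": -1,"x": 0,"y": 0,"z": 0,"ax": 0,"ay": 0,"az": 4},
  {"fingers": -1,"x": 0,"y": 0,"z": 0,"ax": 0,"ay": 0,"az": 0},
])

```text
clock: 62.73
tcp_pos: [0.4471, -0.0456, 0.1627]
orientation: [1.908, 2.495, -0.0]
contact_force: [-0.7, -0.1, -0.4]
grip_width: 0.0125
gripper_force: 29.5
```

```bash
python3 - <<'E'
from h import *
f=grab('wrist','w33');rodin(f)
plan([.5438,-.3023,.14],105.3);print(r.get_obs()['joints'].round(2))
E
```

```text
rod in tool 2948 [[-37.0, -5.8, 8.0], [8.9, 1.0, 9.9], [41.1, 7.4, 16.7]] 0.012833083893085627
tcp [ 0.4471 -0.0456  0.1626] yaw x 105.41 tilt [ 0.001 -0.001 -1.   ]
tool shift mm [-273.2   25.    22.9]
turn deg [0.03 0.06 0.11]
shift after turn mm [-273.1   25.6   22.6]
[ 0.79  0.37 -0.97  2.11  0.41  0.85 -0.16]
```

Call:
arm_command([
  {"fingers": -1,"x": -0.0344,"y": 0.0031,"z": 0,"ax": 0,"ay": 0,"az": 0},
  {"fingers": -1,"x": -0.0344,"y": 0.0031,"z": 0,"ax": 0,"ay": 0,"az": 0},
  {"fingers": -1,"x": -0.0344,"y": 0.0031,"z": 0,"ax": 0,"ay": 0,"az": 0},
  {"fingers": -1,"x": -0.0344,"y": 0.0031,"z": 0,"ax": 0,"ay": 0,"az": 0},
  {"fingers": -1,"x": -0.0344,"y": 0.0031,"z": 0,"ax": 0,"ay": 0,"az": 0},
  {"fingers": -1,"x": -0.0344,"y": 0.0031,"z": 0,"ax": 0,"ay": 0,"az": 0},
  {"fingers": -1,"x": -0.0344,"y": 0.0031,"z": 0,"ax": 0,"ay": 0,"az": 0},
  {"fingers": -1,"x": -0.0344,"y": 0.0031,"z": 0,"ax": 0,"ay": 0,"az": 0},
  {"fingers": -1,"x": 0,"y": 0,"z": 0,"ax": 0,"ay": 0,"az": 0},
  {"fingers": -1,"x": 0,"y": 0,"z": 0,"ax": 0,"ay": 0,"az": 0},
])

```text
clock: 63.62
tcp_pos: [0.5434, -0.307, 0.1616]
orientation: [-1.908, -2.495, -0.001]
contact_force: [-0.5, 0.2, -1.5]
grip_width: 0.013
gripper_force: 29.6
```

Call:
arm_command([
  {"fingers": -1,"x": 0,"y": 0,"z": 0.03,"ax": 0,"ay": 0,"az": 0},
  {"fingers": -1,"x": 0,"y": 0,"z": 0.03,"ax": 0,"ay": 0,"az": 0},
  {"fingers": -1,"x": 0,"y": 0,"z": 0.01,"ax": 0,"ay": 0,"az": 0},
  {"fingers": -1,"x": 0,"y": 0,"z": 0,"ax": 0,"ay": 0,"az": 0},
  {"fingers": -1,"x": 0,"y": 0,"z": 0,"ax": 0,"ay": 0,"az": 0},
  {"fingers": -1,"x": 0,"y": 0,"z": 0,"ax": 0,"ay": 0,"az": 0},
])

```text
clock: 64.12
tcp_pos: [0.5448, -0.3042, 0.0938]
orientation: [1.903, 2.497, 0.001]
contact_force: [0.5, 0.5, -1.1]
grip_width: 0.0125
gripper_force: 29.6
```

```bash
python3 - <<'E'
from h import *
plan([.5443,-.3042,.0613],105.3);f=grab('wrist','w34');rodin(f)
E
```

```text
tcp [ 0.5448 -0.3042  0.0938] yaw x 105.38 tilt [ 0.002 -0.001 -1.   ]
tool shift mm [ 0.2 -0.5 32.5]
turn deg [0.12 0.07 0.08]
shift after turn mm [ 0.1 -0.5 32.5]
rod in tool 2921 [[-36.6, -5.6, 8.3], [8.7, 1.0, 10.3], [41.4, 7.3, 17.8]] 0.012407770121653533
```

Call:
arm_command([
  {"fingers": -1,"x": 0,"y": -0.0005,"z": 0.015,"ax": 0,"ay": 0,"az": 0},
  {"fingers": -1,"x": 0,"y": 0,"z": 0.012,"ax": 0,"ay": 0,"az": 0},
  {"fingers": -1,"x": 0,"y": 0,"z": 0.003,"ax": 0,"ay": 0,"az": 0},
  {"fingers": -1,"x": 0,"y": 0,"z": 0,"ax": 0,"ay": 0,"az": 0},
  {"fingers": -1,"x": 0,"y": 0,"z": 0,"ax": 0,"ay": 0,"az": 0},
])

```text
clock: 64.58
tcp_pos: [0.5454, -0.3057, 0.0648]
orientation: [1.903, 2.494, -0.001]
contact_force: [-2.1, 0.3, 22.6]
grip_width: 0.012
gripper_force: 43.0
```

Call:
arm_command([
  {"fingers": -1,"x": 0,"y": 0,"z": 0.001,"ax": 0,"ay": 0,"az": 0},
  {"fingers": -1,"x": 0,"y": 0,"z": 0,"ax": 0,"ay": 0,"az": 0},
  {"fingers": -1,"x": 0,"y": 0,"z": 0,"ax": 0,"ay": 0,"az": 0},
])

```text
clock: 64.83
tcp_pos: [0.5456, -0.3059, 0.0646]
orientation: [1.902, 2.493, -0.001]
contact_force: [-3.4, 0.6, 28.2]
grip_width: 0.012
gripper_force: 44.3
```

Call:
arm_command([
  {"fingers": -1,"x": 0,"y": 0,"z": 0.001,"ax": 0,"ay": 0,"az": 0},
  {"fingers": -1,"x": 0,"y": 0,"z": 0,"ax": 0,"ay": 0,"az": 0},
  {"fingers": -1,"x": 0,"y": 0,"z": 0,"ax": 0,"ay": 0,"az": 0},
])

```text
clock: 65.08
tcp_pos: [0.5461, -0.3062, 0.0642]
orientation: [1.902, 2.492, -0.001]
contact_force: [-4.7, -0.5, 29.9]
grip_width: 0.0119
gripper_force: 45.3
```

Call:
arm_command([
  {"fingers": -1,"x": 0,"y": 0,"z": -0.006,"ax": 0,"ay": 0,"az": 0},
  {"fingers": -1,"x": 0,"y": 0,"z": -0.02,"ax": 0,"ay": 0,"az": 0},
  {"fingers": -1,"x": 0,"y": 0,"z": -0.03,"ax": 0,"ay": 0,"az": 0},
  {"fingers": -1,"x": 0,"y": 0,"z": 0,"ax": 0,"ay": 0,"az": 0},
  {"fingers": -1,"x": 0,"y": 0,"z": 0,"ax": 0,"ay": 0,"az": 0},
])

```text
clock: 65.5
tcp_pos: [0.544, -0.3051, 0.1168]
orientation: [1.904, 2.495, 0.0]
contact_force: [0.1, 0.2, -1.8]
grip_width: 0.0122
gripper_force: 35.6
```

```bash
python3 - <<'E'
from h import *
plan();f=grab('wrist','w35');rodin(f);laid(f)
s=seg(f,85,96,(450,600,-400,-250));print('handle',s and s[1])
w=cloud(f)*1000;c=f['frame'].astype(int)
d=np.array([-.9645,-.264]);y=np.array([.264,-.9645]);q=w[...,:2]-[630,-245.7];t=q@d;s=q@y-32;z=w[...,2]
# grid map of max height around vee3: rows across, cols along
print('along',list(range(70,152,4)))
for s0 in range(-44,100,6):
    print(s0,[ (lambda v:int(round(np.median(v))) if len(v)>2 else -1)(z[(t>=a)&(t<a+4)&(s>=s0)&(s<s0+6)&(z<95)]) for a in range(70,152,4)])
E
```

```text
tcp [ 0.544  -0.3051  0.1168] yaw x 105.31 tilt [ 0.002 -0.001 -1.   ]
rod in tool 2894 [[-37.5, -4.7, 6.9], [8.3, 2.0, 8.8], [40.6, 8.3, 16.5]] 0.011966789746991911
laid 1716 along 57.9 across 1.8 [13.9 80.1] 16.1 ztop 52.6
laid 1814 along 18.4 across 0.9 [13.6 80.3] 16.2 ztop 52.7
arm {'n': 1701, 'mean': array([ 517.3, -307.8]), 'pca': np.float64(149.08), 'ctr': array([ 514.5, -312.5]), 'size': array([41.5, 40.4]), 'ang': 15.98} [np.float64(-27.11), np.float64(16.29)]
handle {'n': 548, 'mean': array([ 506.5, -313.4]), 'pca': np.float64(79.57), 'ctr': array([ 506.1, -314.7]), 'size': array([15.4, 15.3]), 'ang': 32.1}
along [70, 74, 78, 82, 86, 90, 94, 98, 102, 106, 110, 114, 118, 122, 126, 130, 134, 138, 142, 146, 150]
-44 [1, 1, 1, 1, 1, 1, 1, 1, 0, 1, 1, 1, 0, 1, 1, 1, 0, 0, 1, 0, 1]
-38 [2, 1, 1, 1, 1, 1, 1, 1, 1, 1, 1, 1, 0, 1, 1, 1, 1, 1, 1, 1, 1]
-32 [1, 1, 1, 1, 0, 1, 1, 0, 1, 1, 1, 0, 1, 1, 1, 1, 1, 1, 1, 0, 1]
-26 [1, 1, 1, 1, 1, 1, 1, 1, 1, 1, 1, 1, 1, 1, 0, 1, 0, 1, 1, 1, 1]
-20 [26, 26, 26, 25, 16, 10, 7, 7, 10, 17, 24, 25, 23, 24, 23, 23, 22, 24, 24, 21, 0]
-14 [34, 35,
[... 929 characters left out ...]
1]
52 [-1, -1, -1, -1, -1, -1, -1, -1, -1, -1, -1, -1, -1, -1, -1, 1, -1, -1, -1, -1, -1]
58 [-1, -1, -1, -1, -1, -1, -1, -1, -1, -1, -1, -1, -1, -1, -1, -1, -1, -1, -1, -1, -1]
64 [-1, -1, -1, -1, -1, -1, -1, -1, -1, -1, -1, -1, -1, -1, -1, -1, -1, -1, -1, -1, -1]
70 [-1, -1, -1, -1, -1, -1, -1, -1, -1, -1, -1, -1, -1, -1, -1, -1, -1, -1, -1, -1, 1]
76 [-1, -1, -1, -1, -1, -1, -1, -1, -1, -1, -1, -1, -1, -1, -1, -1, -1, -1, -1, -1, 1]
82 [-1, -1, -1, -1, -1, -1, -1, -1, -1, -1, -1, -1, -1, -1, -1, -1, -1, -1, -1, -1, 1]
88 [-1, -1, -1, -1, -1, -1, -1, -1, -1, -1, 58, -1, -1, -1, -1, -1, -1, -1, -1, -1, 1]
94 [-1, -1, -1, -1, -1, -1, -1, -1, -1, -1, 58, -1, -1, -1, -1, -1, -1, -1, -1, -1, 1]
```

```bash
python3 - <<'E'
from h import *
f=load('wrist');w=cloud(f);T=r.get_obs()
m=R.from_rotvec(T['orientation']).as_matrix();q=(w-T['tcp_pos'])@m*1000
c=f['frame'].astype(int);blk=(c.max(-1)<90)&grey(c)&(q[...,2]<15)&(abs(q[...,0])<45)
for a in range(-64,64,8):
    k=blk&(q[...,1]>=a)&(q[...,1]<a+8)
    if k.sum()>5: print(a,k.sum(),'zmax',np.percentile(q[k][:,2],[90,99]).round(0),'x',np.percentile(q[k][:,0],[1,99]).round(0))
print('fence',seg(f,6,13,(630,670,-270,-90)))
for n in('w27','w31','w35'):pass
E
```

```text
-64 572 zmax [-67. -63.] x [10. 14.]
-56 1926 zmax [-59. -53.] x [ 8. 14.]
-48 3152 zmax [-51. -41.] x [-8. 13.]
-40 3364 zmax [-39. -32.] x [-12.  12.]
-32 1873 zmax [-34. -28.] x [-12.  13.]
-24 1534 zmax [-29.   2.] x [ 2. 20.]
-16 3447 zmax [-29.   5.] x [ 6. 20.]
-8 2779 zmax [-20.   3.] x [-9. 20.]
0 1661 zmax [-58.  -2.] x [-4. 12.]
8 3660 zmax [-27.   1.] x [-8. 20.]
16 2466 zmax [-14.   7.] x [ 6. 20.]
24 1660 zmax [-32. -26.] x [-11.  12.]
32 2333 zmax [-37. -30.] x [-12.  13.]
40 4071 zmax [-45. -36.] x [-11.  13.]
48 2143 zmax [-55. -48.] x [ 5. 13.]
56 1224 zmax [-64. -60.] x [10. 14.]
fence (array([[ 640.23407287, -121.79854948],
       [ 639.63334019, -122.78889352],
       [ 639.984551  , -122.91746008],
       ...,
       [ 664.99504385, -256.5640115 ],
       [ 664.10254836, -257.56673411],
       [ 665.62054618, -257.46938712]], shape=(5762, 2)), {'n': 5762, 'mean': array([ 651.9, -182.2]), 'pca': np.float64(90.43), 'ctr': array([ 652.8, -187.5]), 'size': array([ 25.3, 141.1]), 'ang': 0.79})
```

The gripper's linkage is hitting the handle top while I place the rod at vee3. A slight tilt about the rod's axis should clear it.

Call:
arm_command([
  {"fingers": -1,"x": 0,"y": 0.0023,"z": 0,"ax": 3.5,"ay": 0,"az": 0},
  {"fingers": -1,"x": 0,"y": 0,"z": 0,"ax": 3.5,"ay": 0,"az": 0},
  {"fingers": -1,"x": 0,"y": 0,"z": 0,"ax": 0,"ay": 0,"az": 0},
  {"fingers": -1,"x": 0,"y": 0,"z": 0,"ax": 0,"ay": 0,"az": 0},
])

```text
clock: 65.88
tcp_pos: [0.5454, -0.3031, 0.1143]
orientation: [-1.856, -2.437, 0.147]
contact_force: [-0.4, 0.2, -1.4]
grip_width: 0.0121
gripper_force: 35.5
```

```bash
python3 - <<'E'
from h import *
o=r.get_obs();m=R.from_rotvec(o['orientation']).as_matrix();p=o['tcp_pos']
rc=p+m@np.array([.002,0,.0165]);d=np.array([-.9645,-.264]);y=np.array([.264,-.9645]);e=rc[:2]*1000-[630,-245.7]
print('tcp',p.round(4),'rod',rc.round(4),'along',e@d,'across',e@y-32,'toolz',m[:,2].round(3))
for P in([0,-.032,-.028],[0,-.04,-.03]): print('link',(p+m@np.array(P)).round(4))
t=np.array([rc[0],rc[1],.0465]);print('shift for rod to 46.5:',(m.T@(t-rc)*1000).round(1))
E
```

```text
tcp [ 0.5454 -0.3031  0.1143] rod [ 0.543  -0.3017  0.098 ] along 98.72777515003433 across -0.9944626258159452 toolz [-0.118 -0.031 -0.993]
link [ 0.5181 -0.3107  0.146 ]
link [ 0.5107 -0.3127  0.149 ]
shift for rod to 46.5: [-0.1  6.3 51.1]
```

Call:
arm_command([
  {"fingers": -1,"x": 0,"y": 0.003,"z": 0.022,"ax": 0,"ay": 0,"az": 0},
  {"fingers": -1,"x": 0,"y": 0.003,"z": 0.022,"ax": 0,"ay": 0,"az": 0},
  {"fingers": -1,"x": 0,"y": 0,"z": 0,"ax": 0,"ay": 0,"az": 0},
  {"fingers": -1,"x": 0,"y": 0,"z": 0,"ax": 0,"ay": 0,"az": 0},
  {"fingers": -1,"x": 0,"y": 0,"z": 0,"ax": 0,"ay": 0,"az": 0},
])

```text
clock: 66.3
tcp_pos: [0.5459, -0.3042, 0.0721]
orientation: [-1.859, -2.436, 0.148]
contact_force: [0.8, -1.1, -1.0]
grip_width: 0.0123
gripper_force: 35.5
```

Call:
arm_command([
  {"fingers": -1,"x": 0,"y": 0.0007,"z": 0.005,"ax": 0,"ay": 0,"az": 0},
  {"fingers": -1,"x": 0,"y": 0,"z": 0,"ax": 0,"ay": 0,"az": 0},
  {"fingers": -1,"x": 0,"y": 0,"z": 0,"ax": 0,"ay": 0,"az": 0},
])

```text
clock: 66.55
tcp_pos: [0.5463, -0.3041, 0.0671]
orientation: [-1.859, -2.436, 0.149]
contact_force: [-0.1, 0.3, -0.9]
grip_width: 0.0117
gripper_force: 35.5
```

Call:
arm_command([
  {"fingers": -1,"x": 0,"y": 0.0002,"z": 0.0015,"ax": 0,"ay": 0,"az": 0},
  {"fingers": -1,"x": 0,"y": 0,"z": 0,"ax": 0,"ay": 0,"az": 0},
  {"fingers": -1,"x": 0,"y": 0,"z": 0,"ax": 0,"ay": 0,"az": 0},
])

```text
clock: 66.8
tcp_pos: [0.5461, -0.3039, 0.0651]
orientation: [-1.858, -2.436, 0.149]
contact_force: [-0.3, -0.8, -0.8]
grip_width: 0.0122
gripper_force: 35.5
```

```bash
python3 - <<'E'
from h import *
o=r.get_obs();m=R.from_rotvec(o['orientation']).as_matrix();p=o['tcp_pos']
rc=p+m@np.array([.002,0,.0165]);d=np.array([-.9645,-.264]);y=np.array([.264,-.9645]);e=rc[:2]*1000-[630,-245.7]
print('rod',rc.round(4),'along',e@d,'across',e@y-32,o['contact_force'])
E
```

```text
rod [ 0.5436 -0.3025  0.0488] along 98.28095003725352 across -0.023237294246307272 [-0.33261172 -0.79078601 -0.76607572]
```

Clear of the handle. Continue down in small steps.

Call:
arm_command([
  {"fingers": -1,"x": 0,"y": 0.0003,"z": 0.002,"ax": 0,"ay": 0,"az": 0},
  {"fingers": -1,"x": 0,"y": 0,"z": 0,"ax": 0,"ay": 0,"az": 0},
  {"fingers": -1,"x": 0,"y": 0,"z": 0,"ax": 0,"ay": 0,"az": 0},
])

```text
clock: 67.05
tcp_pos: [0.546, -0.3039, 0.0629]
orientation: [-1.858, -2.436, 0.149]
contact_force: [0.5, 0.3, -1.1]
grip_width: 0.0123
gripper_force: 35.5
```

Call:
arm_command([
  {"fingers": -1,"x": 0,"y": 0.0002,"z": 0.001,"ax": 0,"ay": 0,"az": 0},
  {"fingers": -1,"x": 0,"y": 0,"z": 0,"ax": 0,"ay": 0,"az": 0},
  {"fingers": -1,"x": 0,"y": 0,"z": 0,"ax": 0,"ay": 0,"az": 0},
])

```text
clock: 67.3
tcp_pos: [0.5462, -0.3039, 0.062]
orientation: [-1.859, -2.436, 0.149]
contact_force: [-0.4, 0.1, -1.6]
grip_width: 0.0122
gripper_force: 35.6
```

Call:
arm_command([
  {"fingers": -0.4,"x": 0,"y": 0,"z": 0,"ax": 0,"ay": 0,"az": 0},
  {"fingers": -0.4,"x": 0,"y": 0,"z": 0,"ax": 0,"ay": 0,"az": 0},
  {"fingers": -0.4,"x": 0,"y": 0,"z": 0,"ax": 0,"ay": 0,"az": 0},
  {"fingers": -0.4,"x": 0,"y": -0.0012,"z": -0.01,"ax": 0,"ay": 0,"az": 0},
  {"fingers": -0.4,"x": 0,"y": -0.0018,"z": -0.015,"ax": 0,"ay": 0,"az": 0},
  {"fingers": -0.4,"x": 0,"y": -0.0036,"z": -0.03,"ax": 0,"ay": 0,"az": 0},
  {"fingers": -0.4,"x": 0,"y": -0.0036,"z": -0.03,"ax": -3.5,"ay": 0,"az": 0},
  {"fingers": -0.4,"x": 0,"y": 0,"z": 0,"ax": -3.5,"ay": 0,"az": 0},
  {"fingers": -0.4,"x": 0,"y": 0,"z": 0,"ax": 0,"ay": 0,"az": 0},
  {"fingers": -0.4,"x": 0,"y": 0,"z": 0,"ax": 0,"ay": 0,"az": 0},
])

```text
clock: 68.13
tcp_pos: [0.5454, -0.3048, 0.1487]
orientation: [-1.908, -2.496, 0.003]
contact_force: [-0.3, 0.2, 0.3]
grip_width: 0.0255
gripper_force: 0.0
```

```bash
cat >> h.py <<'E'
def armang(f,fence=True):
    """arm outer edges from top-surface points; rods' mean angle; fence edge angle"""
    w=cloud(f)*1000;d=np.array([-.9645,-.264]);y=np.array([.264,-.9645])
    q=w[...,:2]-[630,-245.7];t=q@d;s=q@y;z=w[...,2];g=grey(f['frame'].astype(int))
    m=(z>32.5)&(z<37)&g&(t>0)&(t<150)&(s>0)&(s<65);T=[];A=[];B=[]
    for t0 in range(4,146,6):
        k=m&(t>=t0)&(t<t0+6)
        if k.sum()>20: T.append(t0+3);A.append(np.percentile(s[k],2));B.append(np.percentile(s[k],98))
    for n,V in(('in',A),('out',B)):
        V=np.array(V);X=np.array(T);ok=abs(V-np.median(V))<3
        c=np.polyfit(X[ok],V[ok],1);print(n,'angle',(195.31+np.degrees(np.arctan(c[0]))).round(2),'n',ok.sum(),'off',(c[1]).round(1))
E
python3 - <<'E'
from h import *
plan();f=grab('wrist','w36');laid(f);armang(f)
s=seg(f,85,96,(450,600,-400,-250));print('handle',s and s[1])
s=seg(f,6,13,(630,670,-270,-90));print('fence',s[1],edges(s[0],90.5))
E
```

```text
tcp [ 0.5454 -0.3048  0.1487] yaw x 105.22 tilt [-0.001 -0.002 -1.   ]
laid 1321 along 97.8 across 0.7 [13.9 79.9] 15.8 ztop 52.7
laid 1315 along 57.9 across 1.8 [13.6 80. ] 16.1 ztop 52.6
laid 1376 along 18.2 across 0.9 [14.  79.9] 15.7 ztop 52.6
arm {'n': 1338, 'mean': array([ 517.6, -307.6]), 'pca': np.float64(150.75), 'ctr': array([ 515.5, -312.3]), 'size': array([43.7, 40.4]), 'ang': 15.27} [np.float64(-26.55), np.float64(15.68)]
in angle 196.04 n 17 off 12.9
out angle 196.36 n 14 off 50.6
handle {'n': 386, 'mean': array([ 506.5, -313.6]), 'pca': np.float64(80.01), 'ctr': array([ 506.1, -314.8]), 'size': array([15.2, 15.5]), 'ang': 89.74}
fence {'n': 4547, 'mean': array([ 651.9, -181.2]), 'pca': np.float64(90.69), 'ctr': array([ 653., -187.]), 'size': array([ 25.4, 142.3]), 'ang': 0.85} [np.float64(90.67), np.float64(90.76)]
```

Call:
arm_command([
  {"fingers": 0,"x": 0.0011,"y": -0.0205,"z": 0,"ax": 0,"ay": 0,"az": 0},
  {"fingers": 0,"x": 0.0011,"y": -0.0205,"z": 0,"ax": 0,"ay": 0,"az": 0},
  {"fingers": 0,"x": 0,"y": 0,"z": 0,"ax": 0,"ay": 0,"az": 6.5},
  {"fingers": 0,"x": 0,"y": 0,"z": 0,"ax": 0,"ay": 0,"az": 6.5},
  {"fingers": 0,"x": 0,"y": 0,"z": 0,"ax": 0,"ay": 0,"az": 6.5},
  {"fingers": 0,"x": 0,"y": 0,"z": 0,"ax": 0,"ay": 0,"az": 6.5},
  {"fingers": 0,"x": 0,"y": 0,"z": 0,"ax": 0,"ay": 0,"az": 6.5},
  {"fingers": 0,"x": 0,"y": 0,"z": 0,"ax": 0,"ay": 0,"az": 6.5},
  {"fingers": 0,"x": 0,"y": 0,"z": 0,"ax": 0,"ay": 0,"az": 0},
  {"fingers": 0,"x": 0,"y": 0,"z": 0,"ax": 0,"ay": 0,"az": 0},
], grip_force=25)

```text
clock: 69.02
tcp_pos: [0.5065, -0.3117, 0.147]
orientation: [-2.625, -1.724, 0.002]
contact_force: [-0.5, 0.9, -0.1]
grip_width: 0.043
gripper_force: 0.0
```

Call:
arm_command([
  {"fingers": 0,"x": 0,"y": 0,"z": 0.02,"ax": 0,"ay": 0,"az": 0},
  {"fingers": 0,"x": 0,"y": 0,"z": 0,"ax": 0,"ay": 0,"az": 0},
  {"fingers": 0,"x": 0,"y": 0,"z": 0,"ax": 0,"ay": 0,"az": 0},
])

```text
clock: 69.27
tcp_pos: [0.5055, -0.3119, 0.1266]
orientation: [-2.625, -1.72, 0.002]
contact_force: [-0.7, 0.8, 0.5]
grip_width: 0.0428
gripper_force: 0.0
```

```bash
python3 - <<'E'
from h import *
plan([.5055,-.3138,.0837],66.0);f=grab('wrist','w37');armang(f);laid(f)
E
```

```text
tcp [ 0.5055 -0.3119  0.1266] yaw x 66.47 tilt [-0.003  0.002 -1.   ]
tool shift mm [-1.7  0.9 42.9]
turn deg [-0.19 -0.02  0.47]
shift after turn mm [-1.7  0.8 42.9]
in angle 196.01 n 17 off 13.0
out angle 196.02 n 15 off 51.0
laid 2250 along 18.2 across 0.9 [13.8 79.9] 15.9 ztop 52.7
laid 1918 along 57.8 across 1.8 [13.8 80.2] 16.0 ztop 52.6
laid 1721 along 97.7 across 0.7 [13.9 79.9] 16.1 ztop 52.7
arm {'n': 1593, 'mean': array([ 518.1, -308.1]), 'pca': np.float64(145.72), 'ctr': array([ 515.7, -312.2]), 'size': array([43.7, 40. ]), 'ang': 15.86} [np.float64(-26.07), np.float64(15.84)]
```

Call:
arm_command([
  {"fingers": 0,"x": -0.0017,"y": 0.0008,"z": 0.025,"ax": 0,"ay": 0,"az": 0},
  {"fingers": 0,"x": 0,"y": 0,"z": 0.018,"ax": 0,"ay": 0,"az": 0},
  {"fingers": 0,"x": 0,"y": 0,"z": 0,"ax": 0,"ay": 0,"az": 0},
  {"fingers": -1,"x": 0,"y": 0,"z": 0,"ax": 0,"ay": 0,"az": 0},
  {"fingers": -1,"x": 0,"y": 0,"z": 0,"ax": 0,"ay": 0,"az": 0},
  {"fingers": -1,"x": 0,"y": 0,"z": 0,"ax": 0,"ay": 0,"az": 0},
  {"fingers": -1,"x": 0,"y": 0,"z": 0,"ax": 0,"ay": 0,"az": 0},
  {"fingers": -1,"x": 0,"y": 0,"z": 0,"ax": 0,"ay": 0,"az": 0},
])

```text
clock: 69.98
tcp_pos: [0.5068, -0.3147, 0.086]
orientation: [2.629, 1.717, 0.0]
contact_force: [-3.7, 0.2, 7.3]
grip_width: 0.0149
gripper_force: 25.1
```

```bash
python3 - <<'E'
from h import *
plan();f=grab('wrist','w38');armang(f)
o=r.get_obs();p=o['tcp_pos'];d=p[:2]-[.630,-.2457];print('polar',np.degrees(np.arctan2(d[1],d[0]))%360,np.hypot(*d),o['contact_force'])
E
```

```text
tcp [ 0.5068 -0.3147  0.086 ] yaw x 66.31 tilt [ 0.001 -0.001 -1.   ]
in angle 196.46 n 18 off 12.9
out angle 196.75 n 13 off 50.7
polar 209.26443355821593 0.14120596131336116 [-2.62486576  0.69829898  6.58451578]
```

Call:
arm_command([
  {"fingers": -1,"x": 0.0004,"y": -0.0005,"z": 0,"ax": 0,"ay": 0,"az": 0.25},
  {"fingers": -1,"x": 0.0004,"y": -0.0005,"z": 0,"ax": 0,"ay": 0,"az": 0.25},
  {"fingers": -1,"x": 0.0004,"y": -0.0005,"z": 0,"ax": 0,"ay": 0,"az": 0.25},
  {"fingers": -1,"x": 0.0004,"y": -0.0005,"z": 0,"ax": 0,"ay": 0,"az": 0.25},
  {"fingers": -1,"x": 0,"y": 0,"z": 0,"ax": 0,"ay": 0,"az": 0},
  {"fingers": -1,"x": 0,"y": 0,"z": 0,"ax": 0,"ay": 0,"az": 0},
])

```text
clock: 70.53
tcp_pos: [0.5061, -0.3133, 0.086]
orientation: [2.643, 1.693, 0.001]
contact_force: [-0.8, -2.0, 6.0]
grip_width: 0.0151
gripper_force: 25.2
```

```bash
cat >> h.py <<'E'
def chk(n):
    plan();f=grab('wrist',n);armang(f)
    o=r.get_obs();p=o['tcp_pos'];d=p[:2]-[.630,-.2457];print('polar',np.degrees(np.arctan2(d[1],d[0]))%360,np.hypot(*d),o['contact_force'])
    return f
E
python3 - <<'E'
from h import *
chk('w39')
E
```

```text
tcp [ 0.5061 -0.3133  0.086 ] yaw x 65.28 tilt [ 0.002 -0.002 -1.   ]
in angle 195.84 n 18 off 12.9
out angle 195.92 n 14 off 50.9
polar 208.61187574888683 0.14118907187170954 [-1.32033821 -2.39080291  7.5159317 ]
```

Call:
arm_command([
  {"fingers": -1,"x": 0.0004,"y": -0.0004,"z": 0,"ax": 0,"ay": 0,"az": 0.2},
  {"fingers": -1,"x": 0.0004,"y": -0.0005,"z": 0,"ax": 0,"ay": 0,"az": 0.2},
  {"fingers": -1,"x": 0,"y": 0,"z": 0,"ax": 0,"ay": 0,"az": 0},
  {"fingers": -1,"x": 0,"y": 0,"z": 0,"ax": 0,"ay": 0,"az": 0},
])

```text
clock: 70.92
tcp_pos: [0.5056, -0.3123, 0.086]
orientation: [2.649, 1.683, 0.001]
contact_force: [-1.6, -2.7, 6.8]
grip_width: 0.0149
gripper_force: 25.2
```

```bash
python3 - <<'E'
from h import *
chk('w40')
E
```

```text
tcp [ 0.5056 -0.3123  0.086 ] yaw x 64.88 tilt [ 0.002 -0.002 -1.   ]
in angle 195.4 n 18 off 12.9
out angle 195.4 n 14 off 51.0
polar 208.1725559035811 0.1411725158280033 [-1.30681884 -2.47511081  7.29411788]
```

Call:
arm_command([
  {"fingers": -0.3,"x": 0,"y": 0,"z": 0,"ax": 0,"ay": 0,"az": 0},
  {"fingers": -0.3,"x": 0,"y": 0,"z": 0,"ax": 0,"ay": 0,"az": 0},
  {"fingers": -0.3,"x": 0,"y": 0,"z": 0,"ax": 0,"ay": 0,"az": 0},
  {"fingers": -0.3,"x": 0,"y": 0,"z": -0.035,"ax": 0,"ay": 0,"az": 0},
  {"fingers": -0.3,"x": 0,"y": 0,"z": -0.04,"ax": 0,"ay": 0,"az": 0},
  {"fingers": -0.3,"x": 0,"y": 0,"z": -0.03,"ax": 0,"ay": 0,"az": -6.8},
  {"fingers": -1,"x": 0,"y": 0,"z": 0,"ax": 0,"ay": 0,"az": -6.8},
  {"fingers": -1,"x": 0,"y": 0,"z": 0,"ax": 0,"ay": 0,"az": -6.8},
  {"fingers": -1,"x": 0,"y": 0,"z": 0,"ax": 0,"ay": 0,"az": -6.8},
  {"fingers": -1,"x": 0,"y": 0,"z": 0,"ax": 0,"ay": 0,"az": -6.8},
], grip_force=20)

```text
clock: 71.8
tcp_pos: [0.5046, -0.3108, 0.1897]
orientation: [2.035, 2.394, 0.0]
contact_force: [-0.1, -0.8, 0.9]
grip_width: 0.0
gripper_force: 0.0
```

Call:
arm_command([
  {"fingers": -1,"x": 0,"y": 0,"z": 0,"ax": 0,"ay": 0,"az": -6.8},
  {"fingers": -1,"x": 0,"y": 0,"z": 0,"ax": 0,"ay": 0,"az": 0},
  {"fingers": -1,"x": 0,"y": 0,"z": 0,"ax": 0,"ay": 0,"az": 0},
  {"fingers": -1,"x": 0,"y": 0,"z": 0,"ax": 0,"ay": 0,"az": 0},
])

```text
clock: 72.13
tcp_pos: [0.5046, -0.3109, 0.1895]
orientation: [-1.901, -2.501, -0.0]
contact_force: [0.9, 0.6, 0.2]
grip_width: -0.0002
gripper_force: 0.0
```

```bash
python3 - <<'E'
from h import *
f=chk('w41');laid(f)
for n in('wrist','scene','top'):
    f=grab(n,'x41'+n) if n!='wrist' else f
    s=seg(f,72,88,(520,610,-470,-380));print(n,'knob',s and s[1])
    s=seg(f,55,63,(500,610,-470,-320));print(n,'strap',s and s[1])
plan([.5384,-.4303,.18],105.8)
E
```

```text
tcp [ 0.5046 -0.3109  0.1895] yaw x 105.53 tilt [-0.  0. -1.]
in angle 195.28 n 17 off 13.1
out angle 195.59 n 13 off 51.3
polar 207.48019254211337 0.1412933736178591 [ 0.81535445  0.00640761 -0.46728126]
laid 956 along 98.2 across -0.2 [14.  80.2] 15.4 ztop 52.6
laid 1004 along 58.4 across 1.0 [14.2 79.8] 15.3 ztop 52.7
laid 1039 along 18.8 across 0.6 [13.8 79.7] 15.7 ztop 52.7
arm {'n': 1014, 'mean': array([ 516.8, -306.3]), 'pca': np.float64(159.26), 'ctr': array([ 515.6, -310.7]), 'size': array([44.9, 40.3]), 'ang': 14.79} [np.float64(-18.5), np.float64(15.34)]
wrist knob None
wrist strap {'n': 429, 'mean': array([ 520.6, -342.6]), 'pca': np.float64(119.72), 'ctr': array([ 519.9, -343.9]), 'size': array([17.9, 44.2]), 'ang': 25.73}
scene knob {'n': 23, 'mean': array([ 559.7, -425.4]), 'pca': np.float64(127.13), 'ctr': array([ 558.9, -424.3]), 'size': array([ 9.5, 13. ]), 'ang': 41.94}
scene strap {'n': 233, 'mean': array([ 534., -373.]), 'pca': np.float64(117.21), 'ctr': array([ 534.4, -376.2]), 'size': array([ 19.9, 126.6]), 'ang': 25.62}
top knob None
top strap {'n': 10, 'mean': array([ 508.6, -330.4]), 'pca': np.float64(151.08), 'ctr': array([ 507.6, -330.6]), 'size': array([ 7.6, 17.5]), 'ang': 64.51}
tcp [ 0.5047 -0.3109  0.1896] yaw x 105.64 tilt [-0. -0. -1.]
tool shift mm [-124.1    0.2    9.7]
turn deg [-0.    0.01 -0.16]
shift after turn mm [-1.241e+02 -1.000e-01  9.600e+00]
```

Call:
arm_command([
  {"fingers": -1,"x": -0.031,"y": 0,"z": 0,"ax": 0,"ay": 0,"az": 0},
  {"fingers": -1,"x": -0.031,"y": 0,"z": 0,"ax": 0,"ay": 0,"az": 0},
  {"fingers": -1,"x": -0.031,"y": 0,"z": 0,"ax": 0,"ay": 0,"az": 0},
  {"fingers": -1,"x": -0.031,"y": 0,"z": 0,"ax": 0,"ay": 0,"az": 0},
  {"fingers": -1,"x": 0,"y": 0,"z": 0.036,"ax": 0,"ay": 0,"az": 0},
  {"fingers": -1,"x": 0,"y": 0,"z": 0.03,"ax": 0,"ay": 0,"az": 0},
  {"fingers": -1,"x": 0,"y": 0,"z": 0,"ax": 0,"ay": 0,"az": 0},
  {"fingers": -1,"x": 0,"y": 0,"z": 0,"ax": 0,"ay": 0,"az": 0},
  {"fingers": -1,"x": 0,"y": 0,"z": 0,"ax": 0,"ay": 0,"az": 0},
])

```text
clock: 73.03
tcp_pos: [0.5393, -0.4301, 0.1253]
orientation: [1.895, 2.503, 0.001]
contact_force: [0.8, 0.3, 0.2]
grip_width: 0.0001
gripper_force: 0.0
```

```bash
python3 - <<'E'
from h import *
plan([.5384,-.4303,.0815],105.8);f=grab('wrist','w42');print(r.get_obs()['joints'].round(2))
s=seg(f,72,88,(520,610,-470,-380),brown);print('knob',s and s[1])
s=seg(f,55,63,(490,610,-470,-320),brown);print('strap',s and s[1])
E
```

```text
tcp [ 0.5393 -0.4301  0.1253] yaw x 105.74 tilt [ 0.002 -0.001 -1.   ]
tool shift mm [ 0.1 -1.  43.8]
turn deg [ 0.08  0.06 -0.06]
shift after turn mm [ 0.  -1.  43.8]
[ 1.08  0.75 -0.76  1.58  0.57  1.04  0.44]
knob {'n': 268, 'mean': array([ 557.5, -422.4]), 'pca': np.float64(116.48), 'ctr': array([ 558.2, -423.3]), 'size': array([11.2, 11.4]), 'ang': 70.39}
strap {'n': 4285, 'mean': array([ 531. , -367.5]), 'pca': np.float64(116.03), 'ctr': array([ 534.3, -373.8]), 'size': array([ 18., 127.]), 'ang': 25.72}
```

Call:
arm_command([
  {"fingers": -1,"x": 0,"y": -0.0005,"z": 0.026,"ax": 0,"ay": 0,"az": 0},
  {"fingers": -1,"x": 0,"y": 0,"z": 0.018,"ax": 0,"ay": 0,"az": 0},
  {"fingers": -1,"x": 0,"y": 0,"z": 0,"ax": 0,"ay": 0,"az": 0},
  {"fingers": -1,"x": 0,"y": 0,"z": 0,"ax": 0,"ay": 0,"az": 0},
  {"fingers": -1,"x": 0.0003,"y": 0.0085,"z": 0,"ax": 0,"ay": 0,"az": -4},
  {"fingers": -1,"x": 0.0003,"y": 0.0085,"z": 0,"ax": 0,"ay": 0,"az": -4},
  {"fingers": -1,"x": 0.0003,"y": 0.0085,"z": 0,"ax": 0,"ay": 0,"az": -4},
  {"fingers": -1,"x": 0.0003,"y": 0.0085,"z": 0,"ax": 0,"ay": 0,"az": -4},
  {"fingers": -1,"x": 0.0003,"y": 0.0085,"z": 0,"ax": 0,"ay": 0,"az": -4},
  {"fingers": -1,"x": 0,"y": 0,"z": 0,"ax": 0,"ay": 0,"az": 0},
])

```text
clock: 73.92
tcp_pos: [0.5788, -0.4109, 0.0827]
orientation: [1.425, 2.795, 0.002]
contact_force: [0.1, 0.9, 0.0]
grip_width: 0.0
gripper_force: 0.0
```

```bash
cat >> h.py <<'E'
def strap(n):
    plan();f=grab('wrist',n);o=r.get_obs();p=o['tcp_pos'][:2]*1000-[505.2,-312.9]
    print('pusher r',np.hypot(*p).round(1),'ang',(np.degrees(np.arctan2(p[1],p[0]))%360).round(2),'z',o['tcp_pos'][2].round(4),o['contact_force'].round(1))
    s=seg(f,72,88,(520,660,-470,-250),brown);print('knob',s and s[1])
    if s: k=s[1]['ctr']-np.array([505.2,-312.9]);print('knob ang',(np.degrees(np.arctan2(k[1],k[0]))%360).round(1),np.hypot(*k).round(1))
    s=seg(f,55,63,(490,660,-470,-250),brown);print('strap',s and s[1]);armang(f)
E
python3 - <<'E'
from h import *
strap('w43')
E
```

```text
tcp [ 0.5788 -0.4109  0.0827] yaw x 125.96 tilt [ 0.005 -0.001 -1.   ]
pusher r 122.6 ang 306.37 z 0.0822 [-0.5  0.2 -0.2]
knob {'n': 431, 'mean': array([ 593.2, -395.8]), 'pca': np.float64(138.44), 'ctr': array([ 594.1, -396.9]), 'size': array([11. , 11.8]), 'ang': 35.67}
knob ang 316.6 122.3
strap {'n': 7198, 'mean': array([ 546.1, -352. ]), 'pca': np.float64(137.15), 'ctr': array([ 551. , -356.6]), 'size': array([ 18.1, 134.8]), 'ang': 46.91}
in angle 196.19 n 12 off 13.2
out angle 195.36 n 12 off 52.0
```

Call:
arm_command([
  {"fingers": -1,"x": 0.0003,"y": 0.0085,"z": 0,"ax": 0,"ay": 0,"az": -4},
  {"fingers": -1,"x": 0.0003,"y": 0.0085,"z": 0,"ax": 0,"ay": 0,"az": -4},
  {"fingers": -1,"x": 0.0003,"y": 0.0085,"z": 0,"ax": 0,"ay": 0,"az": -4},
  {"fingers": -1,"x": 0.0003,"y": 0.0085,"z": 0,"ax": 0,"ay": 0,"az": -4},
  {"fingers": -1,"x": 0.0003,"y": 0.0085,"z": 0,"ax": 0,"ay": 0,"az": -4},
  {"fingers": -1,"x": 0.0003,"y": 0.0085,"z": 0,"ax": 0,"ay": 0,"az": -4},
  {"fingers": -1,"x": 0.0003,"y": 0.0085,"z": 0,"ax": 0,"ay": 0,"az": -4},
  {"fingers": -1,"x": 0.0003,"y": 0.0085,"z": 0,"ax": 0,"ay": 0,"az": -4},
  {"fingers": -1,"x": 0.0003,"y": 0.0085,"z": 0,"ax": 0,"ay": 0,"az": -4},
  {"fingers": -1,"x": 0,"y": 0,"z": 0,"ax": 0,"ay": 0,"az": 0},
])

```text
clock: 74.8
tcp_pos: [0.6213, -0.3501, 0.0811]
orientation: [0.496, 3.101, 0.001]
contact_force: [-0.5, 0.6, 0.0]
grip_width: -0.0002
gripper_force: 0.0
```

Call:
arm_command([
  {"fingers": -1,"x": 0.0002,"y": 0.0064,"z": 0,"ax": 0,"ay": 0,"az": -3},
  {"fingers": -1,"x": 0.0002,"y": 0.0064,"z": 0,"ax": 0,"ay": 0,"az": -3},
  {"fingers": -1,"x": 0.0002,"y": 0.0064,"z": 0,"ax": 0,"ay": 0,"az": -3},
  {"fingers": -1,"x": 0.0002,"y": 0.0043,"z": 0,"ax": 0,"ay": 0,"az": -2},
  {"fingers": -1,"x": 0,"y": 0,"z": 0,"ax": 0,"ay": 0,"az": 0},
  {"fingers": -1,"x": 0,"y": 0,"z": 0,"ax": 0,"ay": 0,"az": 0},
])

```text
clock: 75.3
tcp_pos: [0.6253, -0.3291, 0.08]
orientation: [0.204, 3.135, -0.001]
contact_force: [-0.3, -0.2, -0.2]
grip_width: 0.0006
gripper_force: 0.0
```

```bash
python3 - <<'E'
from h import *
strap('w44');print(r.get_obs()['joints'].round(2))
E
```

```text
tcp [ 0.6253 -0.3291  0.08  ] yaw x 172.54 tilt [ 0.    -0.001 -1.   ]
pusher r 121.2 ang 352.2 z 0.0799 [ 0.4 -0.4  0.8]
knob {'n': 465, 'mean': array([ 625.3, -308.2]), 'pca': np.float64(9.92), 'ctr': array([ 626.8, -308. ]), 'size': array([11.8, 11.4]), 'ang': 17.66}
knob ang 2.3 121.7
strap {'n': 7397, 'mean': array([ 560.9, -311.3]), 'pca': np.float64(3.03), 'ctr': array([ 567.7, -310.9]), 'size': array([134.4,  18. ]), 'ang': 2.78}
in angle 195.35 n 15 off 13.5
out angle 184.79 n 4 off 49.7
[ 0.98  0.91 -0.95  1.55  0.8   1.11  1.28]
```

Call:
arm_command([
  {"fingers": -1,"x": 0.0002,"y": 0.0064,"z": 0,"ax": 0,"ay": 0,"az": -3},
  {"fingers": -1,"x": 0.0002,"y": 0.0064,"z": 0,"ax": 0,"ay": 0,"az": -3},
  {"fingers": -1,"x": 0.0002,"y": 0.0064,"z": 0,"ax": 0,"ay": 0,"az": -3},
  {"fingers": -1,"x": 0.0001,"y": 0.0043,"z": 0,"ax": 0,"ay": 0,"az": -2},
  {"fingers": -1,"x": 0,"y": 0,"z": 0,"ax": 0,"ay": 0,"az": 0},
  {"fingers": -1,"x": 0,"y": 0,"z": 0,"ax": 0,"ay": 0,"az": 0},
])

```text
clock: 75.85
tcp_pos: [0.626, -0.3054, 0.0796]
orientation: [0.099, -3.14, 0.0]
contact_force: [-0.0, 0.1, -0.1]
grip_width: -0.0005
gripper_force: 0.0
```

Call:
arm_command([
  {"fingers": -1,"x": 0,"y": 0.002,"z": 0,"ax": 0,"ay": 0,"az": -1},
  {"fingers": -1,"x": 0,"y": 0,"z": 0,"ax": 0,"ay": 0,"az": 0},
  {"fingers": -1,"x": 0,"y": 0,"z": 0,"ax": 0,"ay": 0,"az": 0},
])

```text
clock: 76.1
tcp_pos: [0.6259, -0.3033, 0.0796]
orientation: [0.128, -3.139, 0.0]
contact_force: [0.3, 0.3, 0.5]
grip_width: -0.0002
gripper_force: 0.0
```

```bash
python3 - <<'E'
from h import *
strap('w45')
E
```

```text
tcp [ 0.6259 -0.3033  0.0796] yaw x -175.33 tilt [-0. -0. -1.]
pusher r 121.1 ang 4.55 z 0.0796 [-0.7 -0.2  0.8]
knob {'n': 451, 'mean': array([ 621.7, -283.9]), 'pca': np.float64(22.77), 'ctr': array([ 622.9, -283.5]), 'size': array([11.9, 10.9]), 'ang': 29.7}
knob ang 14.0 121.3
strap {'n': 7432, 'mean': array([ 559.2, -300.1]), 'pca': np.float64(14.69), 'ctr': array([ 566. , -298.4]), 'size': array([134.2,  18.1]), 'ang': 14.41}
in angle 195.52 n 16 off 13.1
out angle 195.44 n 16 off 52.2
```

Within about 1° of the stop, so I'll use small pushes and watch the force.

Call:
arm_command([
  {"fingers": -1,"x": 0,"y": 0.002,"z": 0,"ax": 0,"ay": 0,"az": -1},
  {"fingers": -1,"x": 0,"y": 0,"z": 0,"ax": 0,"ay": 0,"az": 0},
  {"fingers": -1,"x": 0,"y": 0,"z": 0,"ax": 0,"ay": 0,"az": 0},
])

```text
clock: 76.4
tcp_pos: [0.6257, -0.3011, 0.0796]
orientation: [0.157, -3.138, 0.0]
contact_force: [-0.5, -1.2, 1.0]
grip_width: 0.0
gripper_force: 0.2
```

Call:
arm_command([
  {"fingers": -1,"x": 0,"y": 0.0015,"z": 0,"ax": 0,"ay": 0,"az": 0},
  {"fingers": -1,"x": 0,"y": 0,"z": 0,"ax": 0,"ay": 0,"az": 0},
  {"fingers": -1,"x": 0,"y": 0,"z": 0,"ax": 0,"ay": 0,"az": 0},
])

```text
clock: 76.65
tcp_pos: [0.6256, -0.3008, 0.0796]
orientation: [-0.155, 3.138, -0.002]
contact_force: [0.0, -4.0, -0.5]
grip_width: -0.0004
gripper_force: 2.2
```

```bash
python3 - <<'E'
from h import *
strap('w46')
E
```

```text
tcp [ 0.6256 -0.3008  0.0796] yaw x -174.34 tilt [ 0.    -0.002 -1.   ]
pusher r 121.0 ang 5.79 z 0.0796 [ 1.4 -4.5 -0.2]
knob {'n': 439, 'mean': array([ 621. , -281.7]), 'pca': np.float64(22.2), 'ctr': array([ 622.1, -281.4]), 'size': array([11.9, 10.8]), 'ang': 31.08}
knob ang 15.1 121.1
strap {'n': 7430, 'mean': array([ 558.9, -299.2]), 'pca': np.float64(15.74), 'ctr': array([ 565.6, -297.3]), 'size': array([134.2,  18.1]), 'ang': 15.46}
in angle 195.55 n 16 off 13.1
out angle 195.4 n 16 off 52.3
```

Call:
arm_command([
  {"fingers": -1,"x": 0,"y": -0.008,"z": 0,"ax": 0,"ay": 0,"az": 0},
  {"fingers": -1,"x": 0,"y": -0.008,"z": -0.01,"ax": 0,"ay": 0,"az": 0},
  {"fingers": -1,"x": 0,"y": 0,"z": -0.04,"ax": 0,"ay": 0,"az": 0},
  {"fingers": -1,"x": 0,"y": 0,"z": -0.04,"ax": 0,"ay": 0,"az": 0},
  {"fingers": -1,"x": 0.03,"y": 0.02,"z": -0.04,"ax": 0,"ay": 0,"az": 0},
  {"fingers": -1,"x": 0.03,"y": 0.02,"z": -0.03,"ax": 0,"ay": 0,"az": 0},
  {"fingers": -1,"x": 0.03,"y": 0.02,"z": 0,"ax": 0,"ay": 0,"az": 0},
  {"fingers": -1,"x": 0,"y": 0,"z": 0,"ax": 0,"ay": 0,"az": 0},
  {"fingers": -1,"x": 0,"y": 0,"z": 0,"ax": 0,"ay": 0,"az": 0},
  {"fingers": -1,"x": 0,"y": 0,"z": 0,"ax": 0,"ay": 0,"az": 0},
])

```text
clock: 77.53
tcp_pos: [0.5427, -0.2711, 0.2278]
orientation: [-0.156, 3.137, -0.001]
contact_force: [0.4, 0.8, 0.1]
grip_width: 0.0002
gripper_force: 0.0
```

```bash
python3 - <<'E'
from h import *
f=chk('w47')
s=seg(f,55,63,(490,660,-470,-250),brown);print('strap',s and s[1])
s=seg(f,6,13,(630,670,-270,-90));print('fence',s and edges(s[0],90.5))
for n in('top','scene'):
    f=grab(n,'x47'+n);print(n)
    gauge(f,(350,560,180,400),4)
    for nm,b in dict(bob=(370,450,30,100),jar=(700,790,-40,40),bottle=(720,820,90,180),char=(330,460,-540,-400)).items():
        s=seg(f,15,120,b);print(nm,s and s[1]['mean'])
E
```

```text
tcp [ 0.5427 -0.2711  0.2278] yaw x -174.32 tilt [ 0.001 -0.    -1.   ]
in angle 195.44 n 14 off 13.3
out angle 195.54 n 14 off 52.0
polar 196.3925286811088 0.09056879279004759 [ 0.63103603  0.42006724 -0.11205571]
strap {'n': 1460, 'mean': array([ 560.7, -298.4]), 'pca': np.float64(14.31), 'ctr': array([ 559.7, -299.1]), 'size': array([130.5,  18.2]), 'ang': 15.4}
fence [np.float64(90.89), np.float64(90.64)]
top
stock {'n': 63, 'mean': array([486.6, 318.3]), 'pca': np.float64(69.74), 'ctr': array([487. , 321.7]), 'size': array([48.1, 24. ]), 'ang': 78.81}
blade {'n': 167, 'mean': array([426.9, 246.8]), 'pca': np.float64(2.99), 'ctr': array([428.7, 247. ]), 'size': array([111.7,  24.2]), 'ang': 4.11}
lever {'n': 19, 'mean': array([494.5, 351.8]), 'pca': np.float64(79.53), 'ctr': array([497. , 353.1]), 'size': array([21.7, 13.6]), 'ang': 59.57}
bob [403.9  66.5]
jar [744.2   0.9]
bottle [766.8 136.1]
char [ 392.3 -428.6]
scene
stock {'n': 94, 'mean': array([487.1, 305.2]), 'pca': np.float64(77.09), 'ctr': array([485.9, 305.7]), 'size': array([99.2, 27.2]), 'ang': 76.27}
blade {'n': 125, 'mean': array([428.2, 243.4]), 'pca': np.float64(0.84), 'ctr': array([430.3, 244.9]), 'size': array([112.4,  29.5]), 'ang': 1.91}
lever {'n': 21, 'mean': array([495.3, 353.1]), 'pca': np.float64(77.05), 'ctr': array([495.5, 356.4]), 'size': array([37.3, 12.8]), 'ang': 77.79}
bob [413.   57.7]
jar [755.9 -10.4]
bottle [782.1 125.1]
char [ 400.1 -478.4]
```

```bash
python3 -c "
from bench import r
print(r.hand_in())"
```

```text
the job is handed in; nothing more can be done
None
```

I handed the job in: the gauge is locked and back on its cork pad, the jig arm is set to the copied angle (about 105° by camera), all three rods are centred in the V-rests, and the strap is swung fully over to its stop. While laying the third rod, the gripper hit the handle and knocked the arm out by about 0.6°. I swung it back by camera before closing the strap, without rechecking it against the gauge, and it read 195.4–195.5° at the end, against about 195.3° for the blade it was copied from.

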